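# Set a straightedge on a painting board for ruling the horizon

### The job

Get the painting board ready for ruling its horizon: first clear every brush off the board and lay it level across both rails of the wooden brush rest. Then, without lifting it off the board, slide the straightedge away from you until its far edge touches both pins at once, and only after that stand every paint jar upright on top of the straightedge as a weight, keeping it against the pins. Leave the cup, the bottle and the paint tube where they are.

Things in the scene. Friction and masses are not known exactly. Their poses are not given: they have to be found in the camera images.
- board: Painting board, fixed to the table: a flat panel 260 (x) x 340 (y) x 12 mm, painted in pale grey and blue-grey bands. Origin on its underside, 140 mm from the near edge and 120 mm from the far edge; +x is its far side (yaw within 0.15 rad of the world's).
- pin_a: Left (+y) one of two fixed dark steel pins on the far part of the board that mark the horizon: upright cylinder 8 mm in diameter, 10 mm high. Origin: centre of its foot, on the board's top. The pins are about 220 mm apart and usually not equally far from the board's edge.
- pin_b: Right one of the two pins, like pin_a.
- ruler: Loose aluminium straightedge (0.3 kg; it slides freely unless pressed down) flat on the near part of the board: bar 32 (x) x 320 (y) x 10 mm, with a black upright grip fin at its middle, 12 (x) x 60 (y) mm, 28 mm above the bar. Origin: centre of the bar's underside. A pin touching its far (+x) edge is centred at x = 20 mm in its frame. Free bar top: 130 mm on either side of the fin.
- rest: Wooden brush rest, fixed, left or right of the board (the jars are on the other side): base 160 (x) x 100 (y) x 8 mm, two rails along its x, 160 mm long, 10 mm wide, at y = -40 and +40 mm, their tops 40 mm above the table. Origin: centre of its underside. Brushes lie across the rails, along y; three fit side by side, 50 mm apart.
- brush1: A loose flat paint brush, 40 g, 150 mm long, lying on the board between straightedge and pins (two or three are there). Origin: middle of its length, on its flat underside; x towards the bristles. Wooden handle 16 mm wide, 11 mm thick from x = -75 to +20 mm, metal ferrule 28 mm wide to +45 mm, pale bristles to +75 mm. It nearly balances at its middle, a good place to grip.
- brush2: A loose flat paint brush, 40 g, 150 mm long, lying on the board between straightedge and pins (two or three are there). Origin: middle of its length, on its flat underside; x towards the bristles. Wooden handle 16 mm wide, 11 mm thick from x = -75 to +20 mm, metal ferrule 28 mm wide to +45 mm, pale bristles to +75 mm. It nearly balances at its middle, a good place to grip.
- brush3: A loose flat paint brush, 40 g, 150 mm long, lying on the board between straightedge and pins (two or three are there). Origin: middle of its length, on its flat underside; x towards the bristles. Wooden handle 16 mm wide, 11 mm thick from x = -75 to +20 mm, metal ferrule 28 mm wide to +45 mm, pale bristles to +75 mm. It nearly balances at its middle, a good place to grip.
- jar1: A full, closed, flat paint jar, loose, about 0.13 kg: upright squat cylinder 44 mm in diameter and 24 mm high, white with a grey lid of the same diameter. Origin at the centre of its underside, z up. It stands on the paper sheet beside the board (three or four jars are there).
- jar2: A full, closed, flat paint jar, loose, about 0.13 kg: upright squat cylinder 44 mm in diameter and 24 mm high, white with a grey lid of the same diameter. Origin at the centre of its underside, z up. It stands on the paper sheet beside the board (three or four jars are there).
- jar3: A full, closed, flat paint jar, loose, about 0.13 kg: upright squat cylinder 44 mm in diameter and 24 mm high, white with a grey lid of the same diameter. Origin at the centre of its underside, z up. It stands on the paper sheet beside the board (three or four jars are there).
- jar4: A full, closed, flat paint jar, loose, about 0.13 kg: upright squat cylinder 44 mm in diameter and 24 mm high, white with a grey lid of the same diameter. Origin at the centre of its underside, z up. It stands on the paper sheet beside the board (three or four jars are there).
- sheet: Fixed white paper sheet on the table on which the jars stand, 220 (x) x 120 (y) x 2 mm, origin at the centre of its underside.
- cup: Bystander: paper cup 76 mm wide, 90 mm high, beside a far corner of the board. Origin at the centre of its underside.
- paint_bottle: Bystander: white paint bottle 54 mm wide, 95 mm high, beside the other far corner. Origin at the centre of its underside.
- paint_tube: Bystander: metal paint tube lying beyond the board, 135 mm long, 22 mm high. Origin on its underside.
Not all that is in view belongs to the job. Leave any blue, pink or red look-alike of the brush1 alone.

How it is judged:
On the way, in this order (a step that is already met when the one before it is completed fails the run):
1. all brushes lie level across both rails of the brush rest (x of brush1 in the frame of rest between -0.075 and 0.075 m and y of brush1 in the frame of rest between -0.032 and 0.032 m and z of brush1 in the frame of rest between 0.036 and 0.055 m and angle between the x axis of each of brush1, brush2, brush3 and the y axis of rest, either way round below 0.4 rad and angle between brush1's own x axis and vertical between 1.47 and 1.67 rad and linear speed of each of brush1, brush2, brush3 below 0.03 m/s and x of brush2 in the frame of rest between -0.075 and 0.075 m and y of brush2 in the frame of rest between -0.032 and 0.032 m and z of brush2 in the frame of rest between 0.036 and 0.055 m and angle between brush2's own x axis and vertical between 1.47 and 1.67 rad and x of brush3 in the frame of rest between -0.075 and 0.075 m and y of brush3 in the frame of rest between -0.032 and 0.032 m and z of brush3 in the frame of rest between 0.036 and 0.055 m and angle between brush3's own x axis and vertical between 1.47 and 1.67 rad), for 0.2 s.
2. the straightedge lies flat on the board and touches both pins, with no jar on it yet (x of pin_a in the frame of ruler between 0.0175 and 0.0225 m and y of pin_a in the frame of ruler between -0.158 and 0.158 m and x of pin_b in the frame of ruler between 0.0175 and 0.0225 m and y of pin_b in the frame of ruler between -0.158 and 0.158 m and z of ruler in the frame of board between 0.009 and 0.015 m and linear speed of ruler below 0.02 m/s and z of each of jar1, jar2, jar3, jar4 in the frame of board below 0.0185 m), for 0.3 s.
At the end, for the whole second after the job is handed in: Each brush lies level across both rails of the rest (middle within 32 mm of mid-way, within 0.4 rad of square); the straightedge is flat on the board, its far edge within 2.5 mm of touching each pin; each jar stands upright on the bar within 12 mm of its centre line; all at rest (all of step 1 and x of pin_a in the frame of ruler between 0.0175 and 0.0225 m and y of pin_a in the frame of ruler between -0.158 and 0.158 m and x of pin_b in the frame of ruler between 0.0175 and 0.0225 m and y of pin_b in the frame of ruler between -0.158 and 0.158 m and z of ruler in the frame of board between 0.009 and 0.015 m and linear speed of ruler below 0.02 m/s and x of jar1 in the frame of ruler between -0.012 and 0.012 m and y of jar1 in the frame of ruler between -0.16 and 0.16 m and z of jar1 in the frame of ruler between 0.007 and 0.014 m and angle between each of jar1, jar2, jar3, jar4's own z axis and vertical below 0.12 rad and linear speed of each of jar1, jar2, jar3, jar4 below 0.03 m/s and x of jar2 in the frame of ruler between -0.012 and 0.012 m and y of jar2 in the frame of ruler between -0.16 and 0.16 m and z of jar2 in the frame of ruler between 0.007 and 0.014 m and x of jar3 in the frame of ruler between -0.012 and 0.012 m and y of jar3 in the frame of ruler between -0.16 and 0.16 m and z of jar3 in the frame of ruler between 0.007 and 0.014 m and x of jar4 in the frame of ruler between -0.012 and 0.012 m and y of jar4 in the frame of ruler between -0.16 and 0.16 m and z of jar4 in the frame of ruler between 0.007 and 0.014 m).
It fails at once if the straightedge is lifted off the board (z of ruler in the frame of board above 0.026 m).
It fails at once if the cup is disturbed (distance of cup from where it was at the start of the episode above 0.03 m).
It fails at once if the bottle is disturbed (distance of paint_bottle from where it was at the start of the episode above 0.03 m).
It fails at once if the paint tube is disturbed (distance of paint_tube from where it was at the start of the episode above 0.03 m).
Of brush1, brush2, brush3 only 2 to 3 are there at a start; the rules pass over those that are not, and their reading is None.
Of jar1, jar2, jar3, jar4 only 3 to 4 are there at a start; the rules pass over those that are not, and their reading is None.
At some moment in a run one of brush1, brush2, brush3, jar1, jar2, jar3, jar4 may be knocked a few centimetres aside while the robot is not near it.
Once in a run the grip may slacken for a moment while it holds something.
It also fails if it takes over 210 s, if anything falls off the work surface, if the arm or the gripper's body presses on something with over 40 N, if the wrist force passes 120 N, or if a joint passes its speed limit or range.

### The arm

A 6-joint arm with a two-finger parallel gripper is mounted at the origin on the work surface. World frame = base frame: x ahead of the robot, y to its left, z up, the work surface at z = 0. Lengths are in m, angles in rad, forces in N, time in s.
With the tool pointing down it reaches from about 0.325 to 0.925 m from the base axis. Payload 3.1 kg.
Tool frame: the origin (TCP) lies on the centre line of the jaws, within the pads' length; the fingertips stand 19 mm ahead of it and the grasp point (between the pads) is the TCP; z points along the fingers, y is the direction in which the jaws open and shut (so a half turn about z gives the same grasp; the last joint's range is limited). The gripper opens to 85 mm and grips with 20 to 120 N. Pads are 22 mm wide; open, the fingers measure 114 mm over their backs; the gripper's body (76 mm by 85 mm) begins 54 mm behind the grasp point. The pads swing forward as they close: fully open they stand 13 mm farther back than shut.
Start: joints at [1.015, 0.217, 1.613, -0, 1.311, -0.112], TCP at [0.268, 0.564, 0.23] pointing down, gripper open.
Joint ranges: [-2.75, 2.75], [-0.78, 2.1], [0.31, 2.55], [-1.13, 4.27], [0.13, 2.63], [-2.58, 2.58]. Speed limits (rad/s): [2.79, 2.79, 3.14, 3.14, 3.14, 3.14].

### API

Orientations are given as a unit quaternion [x, y, z, w].
In Python, from station import observe, snapshot, camera_model, hand_in, masks_of, pinpoint gives the robot as it stands.
- The arm moves only by the tool arm_command, never from a script. Its argument "moves" is one flat list of numbers, 5 for each row, row after row: the opening, from 0 (shut) to 1 (fully open), then the shift along the tool's x, y, z in cm, then the turn about the tool's z in degrees. A call has 1 to 8 rows; each row shifts and turns the pose as measured when the row begins, along the tool's axes as they then stand; what a row does not reach is not made up. A row lasts 1/10 s, in which the tool goes at most 50 mm and 8.59 degrees, less where a joint would pass 70% of its speed; a pose out of reach is approached as far as the arm can. A call with a gripper value outside its range is refused whole. The fingers move at their own pace and stop on an object; "newtons" is the grip in N (left out, the last holds). Time passes only in rows, so rows that do not move let the fingers close. It gives the time, the measured TCP pose, the force and the opening at its end, in the units of the state.
- observe(): the state, without advancing time (a new reading comes with each control period).
- snapshot(name): name is "side" or "top"; returns (picture, depth): 400x640x3 uint8, red, green, blue; 400x640 float32, m along the optical axis (not along the pixel's ray), 0 where there is no reading.
- camera_model(name): a dict with "K" (3x3 intrinsics, pixels), "cam_to_world" (4x4, takes a point from camera to world coordinates). Camera axes: x right, y up, looking along -z (the intrinsics and any distortion apply to the point x, -y, -z); pixel columns grow to the right and rows downward; lengths in m; the calibration is good to about 2 mm. A picture is of the moment at which its call begins. camera_model takes no time and is no camera call.
- hand_in(): hands the job in, once; it reports no verdict.
Trained networks look in the newest picture that a camera, given by its name, has taken for a name from the list of things; names that differ only in an ending like _2 or _b are one class to them, and where a whole thing is asked for, a point or a joint stands for the part that bears it (a point fixed in the world has none). Each returns a list of dicts, best first, with "p" (0 to 1); they miss things now and then, are a little off and sometimes report something else, mostly with a low value. They report only what shows in the picture. A call takes as long as a camera call. They do not tell look-alikes from the thing itself.
- masks_of(query, camera): "pixels" (400x640 bool, what is visible of it) and "point" ([column, row] in pixels, amid what is visible of it).
- pinpoint(query, camera): "point" ([column, row] in pixels: a listed point, or the origin of a listed thing).
The state is a dict: "clock": time; "joint_positions": joint angles; "qd": joint speeds; "effort": joint torques, N m; "eef_pos": TCP position; "tcp_rot": TCP orientation; "contact_force": force on the tool from outside, world axes, zero at the start; "wrist_torque": the same for the moment, N m; "width": opening from 0.0 (shut) to 1.0 (fully open).
Only numpy, scipy, OpenCV 4.12 (cv2) and the standard library are available. Lean on these libraries where they do the work, as an engineer would, in place of code of your own. Each camera call takes 0.05 s, during which the arm holds its last target.

## Working session

There is one attempt and no reset: what is moved stays moved. The work goes in short steps, Python scripts to look and compute and a tool call to move; the robot and the scene stay as the last step left them, time stands still between calls to the robot, and variables do not carry over. Pictures are saved under pics/ and viewed, and the job is handed in when it is done.

Besides the shell and the picture viewer there is one more tool, called after "Emit:" in YAML: its name, and indented under it one key for each argument. arm_command: Moves the arm, as the interface text tells. Its arguments: {"type":"object","properties":{"moves":{"type":"array","items":{"type":"number"}},"newtons":{"type":"number"}},"required":["moves"]}

```bash
ls; mkdir -p pics; cat > h.py <<'E'
import numpy as np, cv2
from station import *
def w(cam,u,v,z=None,depth=None):
    m=camera_model(cam);K=np.array(m["K"]);T=np.array(m["cam_to_world"])
    r=np.array([(u-K[0,2])/K[0,0],-(v-K[1,2])/K[1,1],-1.0])
    d=T[:3,:3]@r;o=T[:3,3]
    if z is not None: return o+d*(z-o[2])/d[2]
    return o+d*depth
def px(cam,P):
    m=camera_model(cam);K=np.array(m["K"]);T=np.array(m["cam_to_world"])
    p=T[:3,:3].T@(np.array(P)-T[:3,3]);return K[0,0]*p[0]/-p[2]+K[0,2],K[1,1]*(-p[1])/-p[2]+K[1,2]
def save(n,im): cv2.imwrite("pics/"+n,cv2.cvtColor(im,cv2.COLOR_RGB2BGR))
E
python3 - <<'E'
from h import *
for c in("top","side"):
    im,d=snapshot(c);save(c+"0.png",im);m=camera_model(c);print(m); np.save(c+"0d.npy",d)
s=observe();print(s)
E
```

```text
pics
{'K': array([[368.81787302,   0.        , 317.55050911],
       [  0.        , 368.81787302, 199.78654495],
       [  0.        ,   0.        ,   1.        ]]), 'cam_to_world': array([[-2.89482285e-02,  9.85083962e-01, -1.69621898e-01,
         3.36066332e-01],
       [-9.99580743e-01, -2.84295313e-02,  5.48641666e-03,
        -5.01740168e-02],
       [ 5.82309981e-04,  1.69709605e-01,  9.85493943e-01,
         1.07836911e+00],
       [ 0.00000000e+00,  0.00000000e+00,  0.00000000e+00,
         1.00000000e+00]])}
{'K': array([[377.01156962,   0.        , 317.57097892],
       [  0.        , 377.01156962, 197.82672953],
       [  0.        ,   0.        ,   1.        ]]), 'cam_to_world': array([[-0.99549306,  0.0592401 , -0.07405517,  0.42732275],
       [-0.09393445, -0.72327543,  0.68414105,  0.65953675],
       [-0.0130337 ,  0.688014  ,  0.72558036,  0.80046602],
       [ 0.        ,  0.        ,  0.        ,  1.        ]])}
{'clock': 0.1, 'joint_positions': array([ 1.01477470e+00,  2.17685891e-01,  1.61478184e+00, -1.55268259e-05,
        1.31130550e+00, -1.12186033e-01]), 'qd': array([ 0.00021551, -0.0020012 , -0.00220148,  0.00167027, -0.00022338,
        0.00123801]), 'effort': array([-7.21242141e-04, -3.98075044e+01, -3.04966807e+01, -1.10562037e-04,
        4.29704291e-03,  1.64182899e-05]), 'eef_pos': array([0.26796222, 0.56382317, 0.22879014]), 'tcp_rot': array([ 2.20098712e-01,  9.75476995e-01, -1.03246341e-03, -3.50444851e-04]), 'contact_force': array([ 0.14068394, -0.2553096 ,  0.28896651]), 'wrist_torque': array([ 0.00816447, -0.0045345 , -0.02892606]), 'width': 1.001735902577583}
```

View pics/top0.png

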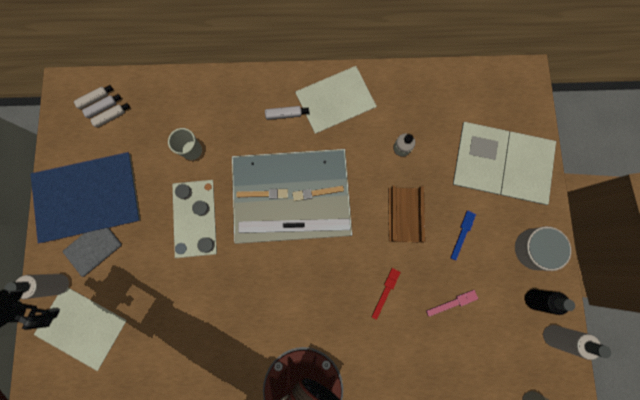

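View pics/side0.png

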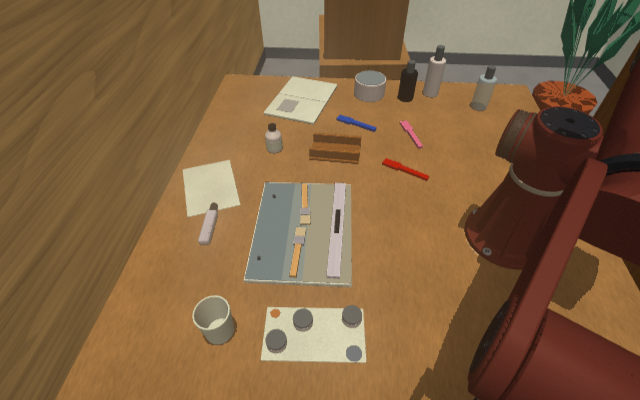

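Top view: two orange-handled brushes at about (262,194) and (318,193) between ruler (293,226) and pins (253,163),(325,161). The rest is at (407,214). The jar candidates are (183,192), (201,208), (206,245), and (181,249), which looks flat. Look-alikes: blue (463,235), red (386,293) and pink (452,303) brushes.

```bash
python3 - <<'E'
from h import *
im=cv2.cvtColor(cv2.imread("pics/top0.png"),cv2.COLOR_BGR2RGB)
a=cv2.resize(im[140:265,160:435],None,fx=2.9,fy=2.9,interpolation=cv2.INTER_CUBIC);save("c0.png",a)
d=np.load("top0d.npy")
for n,(u,v) in dict(jA=(183,191),jB=(201,207),jC=(206,244),jD=(181,249),sheet=(193,230),b1=(250,194),b2=(330,190),brd=(300,172),rul=(260,226),rest=(407,214)).items(): print(n,w("top",u,v,depth=d[v,u]).round(4))
for q in ("brush1","jar1","pin_a","ruler","rest","board","sheet"):
  for c in("top","side"):
    for r in pinpoint(q,c):
        print(q,c,round(r["p"],2),np.round(r["point"],1), w(c,*r["point"],z=.02).round(3))
E
```

```text
jA [0.5546 0.3345 0.025 ]
jB [0.5059 0.2808 0.0256]
jC [0.3991 0.2638 0.0264]
jD [0.3881 0.3422 0.0044]
sheet [4.425e-01 3.105e-01 3.000e-04]
b1 [0.54   0.1396 0.0256]
b2 [ 0.5457 -0.0932  0.0227]
brd [ 0.6044 -0.0065  0.0138]
rul [0.4466 0.1117 0.0195]
rest [ 0.4703 -0.316   0.0099]
brush1 top 0.86 [384.1 289.6] [ 0.258 -0.235  0.02 ]
brush1 top 0.82 [318.5 194.3] [ 0.534 -0.059  0.02 ]
brush1 top 0.77 [463.1 235.4] [ 0.403 -0.47   0.02 ]
brush1 top 0.65 [452.7 300.8] [ 0.222 -0.424  0.02 ]
brush1 top 0.18 [194.6 217.4] [0.477 0.3   0.02 ]
brush1 side 0.8 [407.6 168.8] [ 0.244 -0.221  0.02 ]
brush1 side 0.66 [306.7 207.3] [ 0.534 -0.038  0.02 ]
brush1 side 0.62 [411.3 134.2] [ 0.219 -0.397  0.02 ]
brush1 side 0.61 [296.1 254.5] [0.542 0.122 0.02 ]
brush1 side 0.6 [357.2 120.8] [ 0.403 -0.461  0.02 ]
jar1 top 0.75 [204.9 207.5] [0.505 0.271 0.02 ]
jar1 top 0.65 [207.1 246.5] [0.392 0.262 0.02 ]
jar1 top 0.48 [183.8 191.9] [0.553 0.334 0.02 ]
jar1 side 0.76 [279.8 342.9] [0.546 0.347 0.02 ]
jar1 side 0.64 [301.6 328.8] [0.505 0.312 0.02 ]
jar1 side 0.62 [351.9 319.2] [0.398 0.281 0.02 ]
pin_a top 0.63 [193.5 217. ] [0.478 0.304 0.02 ]
ruler top 0.85 [291.2 227.1] [0.441 0.022 0.02 ]
ruler side 0.79 [336.6 225.8] [0.447 0.022 0.02 ]
ruler side 0.17 [351.6 315.4] [0.399 0.272 0.02 ]
rest top 0.87 [404.8 213.1] [ 0.472 -0.307  0.02 ]
rest side 0.86 [332.  151.8] [ 0.48  -0.284  0.02 ]
board top 0.86 [290.6 189.7] [0.55  0.022 0.02 ]
board side 0.81 [301.6 225.6] [0.54  0.029 0.02 ]
board side 0.2 [335.5 224.7] [0.45  0.018 0.02 ]
sheet top 0.69 [192.7 218.6] [0.474 0.306 0.02 ]
sheet side 0.66 [316.9 329.5] [0.472 0.311 0.02 ]
```

View pics/c0.png

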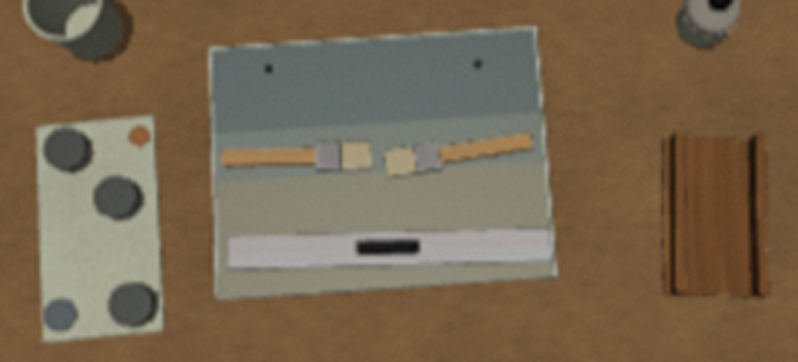

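```bash
cat >> h.py <<'E'
def rect(cam,q,ztop,near=None,show=True):
    out=[]
    for r in masks_of(q,cam):
        m=r["pixels"].astype(np.uint8)
        c,_=cv2.findContours(m,cv2.RETR_EXTERNAL,cv2.CHAIN_APPROX_NONE)
        if not c: continue
        c=max(c,key=cv2.contourArea)[:,0]
        P=np.array([w(cam,u,v,z=ztop)[:2] for u,v in c])
        (x,y),(a,b),t=cv2.minAreaRect((P*1000).astype(np.float32))
        if a<b:a,b,t=b,a,t+90
        t=(t+90)%180-90
        o=dict(p=round(r["p"],2),c=(round(x,1),round(y,1)),L=round(a,1),W=round(b,1),ang=round(t,1))
        out.append(o); show and print(q,cam,o)
    return out
E
python3 - <<'E'
from h import *
import cv2
for c in("top","side"):
    im,d=snapshot(c)
    rect(c,"brush1",.02);rect(c,"jar1",.026);rect(c,"ruler",.02);rect(c,"rest",.04);rect(c,"board",.012);rect(c,"pin_a",.02);rect(c,"sheet",.002)
    np.savez(c+"1.npz",im=im,d=d)
E
```

```text
brush1 top {'p': 0.95, 'c': (248.7, -235.1), 'L': 146.9, 'W': 29.6, 'ang': -30.1}
brush1 top {'p': 0.67, 'c': (404.4, -468.3), 'L': 148.3, 'W': 28.1, 'ang': -25.2}
brush1 top {'p': 0.64, 'c': (217.7, -418.9), 'L': 147.6, 'W': 30.2, 'ang': -74.1}
brush1 top {'p': 0.6, 'c': (541.6, 107.0), 'L': 149.0, 'W': 26.7, 'ang': 88.3}
brush1 top {'p': 0.57, 'c': (540.0, -58.1), 'L': 148.2, 'W': 25.0, 'ang': -84.9}
jar1 top {'p': 0.6, 'c': (504.5, 283.6), 'L': 46.8, 'W': 40.8, 'ang': 62.2}
jar1 top {'p': 0.53, 'c': (397.1, 264.6), 'L': 43.1, 'W': 42.9, 'ang': 44.8}
jar1 top {'p': 0.49, 'c': (554.5, 334.2), 'L': 47.1, 'W': 40.2, 'ang': 44.7}
ruler top {'p': 0.97, 'c': (446.0, 16.4), 'L': 316.9, 'W': 34.7, 'ang': 89.4}
ruler top {'p': 0.6, 'c': (505.0, 283.5), 'L': 50.4, 'W': 42.5, 'ang': 64.8}
rest top {'p': 0.74, 'c': (467.9, -306.9), 'L': 169.3, 'W': 104.3, 'ang': -3.5}
rest top {'p': 0.17, 'c': (551.6, 330.3), 'L': 49.1, 'W': 40.9, 'ang': 88.3}
board top {'p': 0.65, 'c': (538.3, 24.1), 'L': 343.9, 'W': 264.8, 'ang': -87.2}
pin_a top {'p': 0.64, 'c': (793.2, 29.5), 'L': 134.2, 'W': 37.5, 'ang': 
[... 594 characters left out ...]
.81, 'c': (399.2, 276.0), 'L': 51.5, 'W': 41.6, 'ang': -87.2}
jar1 side {'p': 0.55, 'c': (555.7, 343.5), 'L': 47.6, 'W': 40.0, 'ang': -81.2}
jar1 side {'p': 0.35, 'c': (683.3, -336.5), 'L': 166.7, 'W': 58.0, 'ang': -75.8}
ruler side {'p': 0.9, 'c': (445.9, 18.5), 'L': 322.9, 'W': 33.9, 'ang': 90.0}
rest side {'p': 0.85, 'c': (472.1, -286.2), 'L': 161.2, 'W': 140.5, 'ang': 0.3}
rest side {'p': 0.18, 'c': (539.5, 123.1), 'L': 147.8, 'W': 28.1, 'ang': -89.7}
board side {'p': 0.76, 'c': (538.7, 29.0), 'L': 348.0, 'W': 261.4, 'ang': -87.1}
pin_a side {'p': 0.23, 'c': (397.8, 273.1), 'L': 52.0, 'W': 39.8, 'ang': -87.3}
sheet side {'p': 0.84, 'c': (479.4, 310.7), 'L': 219.9, 'W': 120.5, 'ang': 3.9}
```

```bash
python3 - <<'E'
from h import *
z=np.load("top1.npz");d=z["d"];im=z["im"]
m=camera_model("top")
P=[]
for v in range(175,255):
  for u in range(380,435):
    p=w("top",u,v,depth=d[v,u]); 
    if p[2]>.033 and p[2]<.06:P.append(p)
P=np.array(P);print(len(P),P.mean(0),cv2.minAreaRect((P[:,:2]*1000).astype(np.float32)), np.median(P[:,2]))
L=P[P[:,1]>-.31];R=P[P[:,1]<-.31]
for S in(L,R): print(S.mean(0),S.min(0),S.max(0),np.polyfit(S[:,0],S[:,1],1))
g=cv2.cvtColor(im,cv2.COLOR_RGB2GRAY).astype(float)
for(u,v)in((252,164),(325,162)):
  b=g[v-5:v+6,u-5:u+6];wt=np.clip(np.median(b)-12-b,0,None);yy,xx=np.mgrid[v-5:v+6,u-5:u+6]
  c=((wt*xx).sum()/wt.sum(),(wt*yy).sum()/wt.sum());print(c,w("top",*c,z=.019))
zs=np.load("side1.npz");g=cv2.cvtColor(zs["im"],cv2.COLOR_RGB2GRAY).astype(float)
for(u,v)in((275,196),(259,258)):
  b=g[v-5:v+6,u-5:u+6];wt=np.clip(np.median(b)-12-b,0,None);yy,xx=np.mgrid[v-5:v+6,u-5:u+6]
  c=((wt*xx).sum()/wt.sum(),(wt*yy).sum()/wt.sum());print(c,w("side",*c,z=.017))
E
```

```text
Traceback (most recent call last):
  File "h.py", line 4, in w
    m=camera_model(cam);K=np.array(m["K"]);T=np.array(m["cam_to_world"])
ValueError: time passes only in moves, steps and waits
```

```bash
python3 - <<'E'
s=open('h.py').read()
s=s.replace("import numpy as np, cv2\nfrom station import *\n","import numpy as np, cv2\nfrom station import *\nfrom functools import lru_cache\nimport station\n@lru_cache(None)\ndef camera_model(n): return station.camera_model(n)\n")
open('h.py','w').write(s)
E
cat > m1.py <<'E'
from h import *
z=np.load("top1.npz");d=z["d"];im=z["im"]
P=[]
for v in range(175,255):
  for u in range(380,435):
    p=w("top",u,v,depth=d[v,u]); 
    if p[2]>.033 and p[2]<.06:P.append(p)
P=np.array(P);print(len(P),P.mean(0),cv2.minAreaRect((P[:,:2]*1000).astype(np.float32)), np.median(P[:,2]))
L=P[P[:,1]>-.31];R=P[P[:,1]<-.31]
for S in(L,R): print(S.mean(0),S.min(0),S.max(0),np.polyfit(S[:,0],S[:,1],1))
g=cv2.cvtColor(im,cv2.COLOR_RGB2GRAY).astype(float)
for(u,v)in((252,164),(325,162)):
  b=g[v-5:v+6,u-5:u+6];wt=np.clip(np.median(b)-12-b,0,None);yy,xx=np.mgrid[v-5:v+6,u-5:u+6]
  c=((wt*xx).sum()/wt.sum(),(wt*yy).sum()/wt.sum());print(c,w("top",*c,z=.019))
zs=np.load("side1.npz");g=cv2.cvtColor(zs["im"],cv2.COLOR_RGB2GRAY).astype(float)
for(u,v)in((275,196),(259,258)):
  b=g[v-5:v+6,u-5:u+6];wt=np.clip(np.median(b)-12-b,0,None);yy,xx=np.mgrid[v-5:v+6,u-5:u+6]
  c=((wt*xx).sum()/wt.sum(),(wt*yy).sum()/wt.sum());print(c,w("side",*c,z=.017))
E
python3 m1.py
```

```text
443 [ 0.46872786 -0.31251001  0.03937986] ((470.4549560546875, -312.3276062011719), (90.72447204589844, 158.57720947265625), 86.6653060913086) 0.03960512798383364
[ 0.47115267 -0.27188686  0.03935903] [ 0.39406623 -0.27981574  0.03323446] [ 0.55223872 -0.26306411  0.04384335] [-0.04307455 -0.25159217]
[ 0.46639962 -0.35151543  0.03939987] [ 0.3890298  -0.36074303  0.03312781] [ 0.54659028 -0.34336354  0.04463094] [-0.05261718 -0.3269748 ]
(np.float64(252.13469387755103), np.float64(163.23265306122448)) [0.63392682 0.13461602 0.019     ]
(np.float64(324.3191489361702), np.float64(161.58297872340427)) [ 0.63281692 -0.0794801   0.019     ]
(np.float64(273.7183770883055), np.float64(195.9236276849642)) [ 0.63406014 -0.07638864  0.017     ]
(np.float64(258.41121495327104), np.float64(257.81495327102806)) [0.63502809 0.13818726 0.017     ]
```

```bash
cat > plan.py <<'E'
import sys,numpy as np
from h import *
from scipy.spatial.transform import Rotation as R
def plan(x,y,z,jaw,n=None,op=None,step=4.5):
    s=observe();p=s["eef_pos"];Rm=R.from_quat(s["tcp_rot"]).as_matrix()
    a=np.degrees(np.arctan2(Rm[1,1],Rm[0,1])); dt=(-(jaw-a)+90)%180-90
    D=np.array([x,y,z])-p; d=np.linalg.norm(D)*100
    if n is None:n=max(1,int(np.ceil(max(d/step,abs(dt)/8.0))))
    print("at",p.round(4),"jaw",a.round(1),"D",D.round(4),"rows",n,"t",round(s["clock"],1),"F",s["contact_force"].round(1),"w",round(s["width"],2),"tilt",Rm[:,2].round(3))
    for i in range(n):
        th=-np.radians(a-dt*i/n) # current yaw
        aa=np.radians(a-dt*i/n); yv=np.array([np.cos(aa),np.sin(aa),0]);xv=np.array([-np.sin(aa),np.cos(aa),0])
        dd=D/n*100
        print([op if op is not None else 'op',round(dd@xv,2),round(dd@yv,2),round(-dd[2],2),round(dt/n,1)])
if __name__=="__main__": 
    a=[float(t) for t in sys.argv[1:]]; plan(*a[:4],n=int(a[4]) if len(a)>4 else None)
E
python3 plan.py .542 .107 .15 -1.7
```

```text
at [0.2684 0.5645 0.23  ] jaw 64.6 D [ 0.2736 -0.4575 -0.08  ] rows 12 t 1.6 F [-0.3  0.5 -0.2] w 1.0 tilt [ 0. -0. -1.]
['op', np.float64(-3.7), np.float64(-2.46), np.float64(0.67), np.float64(5.5)]
['op', np.float64(-3.92), np.float64(-2.1), np.float64(0.67), np.float64(5.5)]
['op', np.float64(-4.1), np.float64(-1.71), np.float64(0.67), np.float64(5.5)]
['op', np.float64(-4.25), np.float64(-1.31), np.float64(0.67), np.float64(5.5)]
['op', np.float64(-4.35), np.float64(-0.89), np.float64(0.67), np.float64(5.5)]
['op', np.float64(-4.42), np.float64(-0.47), np.float64(0.67), np.float64(5.5)]
['op', np.float64(-4.44), np.float64(-0.04), np.float64(0.67), np.float64(5.5)]
['op', np.float64(-4.43), np.float64(0.39), np.float64(0.67), np.float64(5.5)]
['op', np.float64(-4.37), np.float64(0.81), np.float64(0.67), np.float64(5.5)]
['op', np.float64(-4.27), np.float64(1.23), np.float64(0.67), np.float64(5.5)]
['op', np.float64(-4.13), np.float64(1.63), np.float64(0.67), np.float64(5.5)]
['op', np.float64(-3.96), np.float64(2.02), np.float64(0.67), np.float64(5.5)]
```

Candidates for the brushes: orange (262,194) and (318,193) on the board; blue (463,235), red (386,293) and pink (452,303) are look-alikes. I choose the two orange ones, confirmed in the crop. Jars: the three dark-lidded ones standing 25 mm high; the spot at (181,249) is only about 4 mm high, so it is flat.

Emit:
arm_command:
  moves: [0.5,-3.7,-2.5,0.7,5.5,0.5,-3.9,-2.1,0.7,5.5,0.5,-4.1,-1.7,0.7,5.5,0.5,-4.3,-1.3,0.7,5.5,0.5,-4.4,-0.9,0.7,5.5,0.5,-4.4,-0.5,0.7,5.5,0.5,-4.4,0,0.7,5.5,0.5,-4.4,0.4,0.7,5.5]

```text
clock: 2.4
eef_pos: [0.4535, 0.2547, 0.1745]
tcp_rot: [0.577, 0.817, 0.006, 0.0]
contact_force: [1.1, -0.4, 0.3]
width: 0.497
```

```bash
python3 plan.py .542 .107 .15 -1.7
```

```text
at [0.4535 0.2547 0.1745] jaw 19.5 D [ 0.0885 -0.1477 -0.0245] rows 4 t 2.4 F [ 1.1 -0.4  0.3] w 0.5 tilt [ 0.007  0.009 -1.   ]
['op', np.float64(-4.22), np.float64(0.85), np.float64(0.61), np.float64(5.3)]
['op', np.float64(-4.12), np.float64(1.24), np.float64(0.61), np.float64(5.3)]
['op', np.float64(-3.99), np.float64(1.62), np.float64(0.61), np.float64(5.3)]
['op', np.float64(-3.82), np.float64(1.98), np.float64(0.61), np.float64(5.3)]
```

Accurate tracking. Continue and descend to z ≈ 0.08.

Emit:
arm_command:
  moves: [0.5,-4.2,0.9,0.6,5.3,0.5,-4.1,1.2,0.6,5.3,0.5,-4,1.6,0.6,5.3,0.5,-3.8,2.0,0.6,5.3,0.5,0,0,3.5,0,0.5,0,0,3.5,0,0.5,0,0,0,0]

```text
clock: 3.1
eef_pos: [0.5512, 0.0942, 0.0804]
tcp_rot: [0.727, 0.686, 0.009, 0.003]
contact_force: [-0.8, 0.3, -1.1]
width: 0.499
```

```bash
python3 plan.py .542 .107 .036 -1.7 3
python3 - <<'E'
from h import *
for c in("top","side"):
    im,d=snapshot(c);save(c+"2.png",im)
a=cv2.imread("pics/side2.png")[150:350,200:420];cv2.imwrite("pics/s2c.png",cv2.resize(a,None,fx=3,fy=3))
E
```

```text
at [0.5512 0.0942 0.0804] jaw -3.3 D [-0.0092  0.0128 -0.0444] rows 3 t 3.1 F [-0.8  0.3 -1.1] w 0.5 tilt [ 0.017  0.008 -1.   ]
['op', np.float64(0.41), np.float64(-0.33), np.float64(1.48), np.float64(-0.5)]
['op', np.float64(0.41), np.float64(-0.33), np.float64(1.48), np.float64(-0.5)]
['op', np.float64(0.41), np.float64(-0.32), np.float64(1.48), np.float64(-0.5)]
```

View pics/s2c.png

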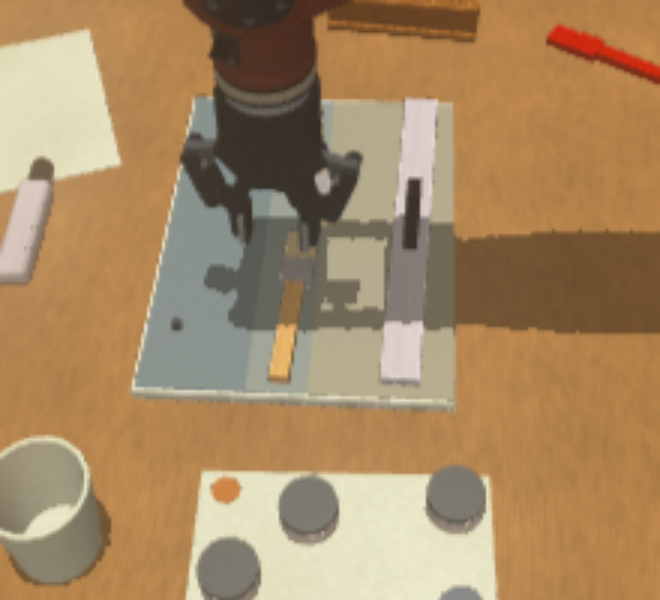

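The jaws straddle the brush at crop (290,270); ruler and pins are clear. Correct the offset, then descend.

Emit:
arm_command:
  moves: [0.5,1.2,-0.9,1.5,-1.6,0.5,0,0,1.4,0,0.5,0,0,0,0,0.5,0,0,0,0]

```text
clock: 3.6
eef_pos: [0.5533, 0.1098, 0.0632]
tcp_rot: [0.716, 0.698, 0.017, 0.011]
contact_force: [0.8, 0.5, 0.0]
width: 0.501
```

```bash
python3 plan.py .542 .107 .033 -1.7 1
```

```text
at [0.5533 0.1098 0.0632] jaw -1.5 D [-0.0113 -0.0028 -0.0302] rows 1 t 3.6 F [0.8 0.5 0. ] w 0.5 tilt [ 0.04   0.009 -0.999]
['op', np.float64(-0.31), np.float64(-1.12), np.float64(3.02), np.float64(0.2)]
```

Emit:
arm_command:
  moves: [0.5,0,0,0,0,0.5,0,0,0,0]

```text
clock: 3.8
eef_pos: [0.5552, 0.1098, 0.0655]
tcp_rot: [0.716, 0.698, 0.019, 0.012]
contact_force: [0.2, -0.2, -0.4]
width: 0.498
```

```bash
python3 plan.py .542 .107 .033 -1.7 1; python3 -c "
from h import *
s=observe();print(s['joint_positions'].round(3),s['qd'].round(3))"
```

```text
at [0.5552 0.1098 0.0655] jaw -1.5 D [-0.0132 -0.0028 -0.0325] rows 1 t 3.8 F [ 0.2 -0.2 -0.4] w 0.5 tilt [ 0.043  0.009 -0.999]
['op', np.float64(-0.31), np.float64(-1.31), np.float64(3.25), np.float64(0.2)]
[0.068 0.266 1.897 0.008 0.935 0.089] [-0.002 -0.011 -0.007  0.     0.003  0.   ]
```

Emit:
arm_command:
  moves: [0.5,-0.2,-0.8,1.2,0,0.5,0,-0.8,1.2,0,0.5,0,0,0.3,0]

```text
clock: 4.1
eef_pos: [0.5405, 0.108, 0.0373]
tcp_rot: [0.716, 0.698, 0.02, 0.013]
contact_force: [-0.0, 0.6, -0.4]
width: 0.503
```

```bash
python3 plan.py .542 .107 .033 -1.7 1; python3 -c "
from h import *
s=observe();print(s['joint_positions'].round(3),s['qd'].round(3))"
```

```text
at [0.5405 0.108  0.0373] jaw -1.5 D [ 0.0015 -0.001  -0.0043] rows 1 t 4.1 F [-0.   0.6 -0.4] w 0.5 tilt [ 0.046  0.009 -0.999]
['op', np.float64(-0.09), np.float64(0.16), np.float64(0.43), np.float64(0.2)]
[0.066 0.283 1.942 0.008 0.87  0.087] [-0.003  0.054 -0.006  0.001 -0.068 -0.001]
```

Emit:
arm_command:
  moves: [0.5,0,0.1,0.4,0,0.3,0,0,0.1,0,0.0,0,0,0.1,0,0,0,0,0.1,0,0,0,0,0.1,0,0,0,0,0.1,0]
  newtons: 30

```text
clock: 4.7
eef_pos: [0.541, 0.1078, 0.0261]
tcp_rot: [0.716, 0.698, 0.019, 0.012]
contact_force: [-0.6, 0.5, -1.0]
width: -0.001
```

```bash
python3 plan.py .542 .107 .033 -1.7 1
python3 - <<'E'
from h import *
for c in("top","side"):
    im,d=snapshot(c);save(c+"3.png",im)
a=cv2.imread("pics/side3.png")[150:350,200:420];cv2.imwrite("pics/s3c.png",cv2.resize(a,None,fx=3,fy=3))
E
```

```text
at [0.541  0.1078 0.0261] jaw -1.5 D [ 0.001  -0.0008  0.0069] rows 1 t 4.7 F [-0.6  0.5 -1. ] w -0.0 tilt [ 0.044  0.009 -0.999]
['op', np.float64(-0.08), np.float64(0.11), np.float64(-0.69), np.float64(0.2)]
```

View pics/s3c.png

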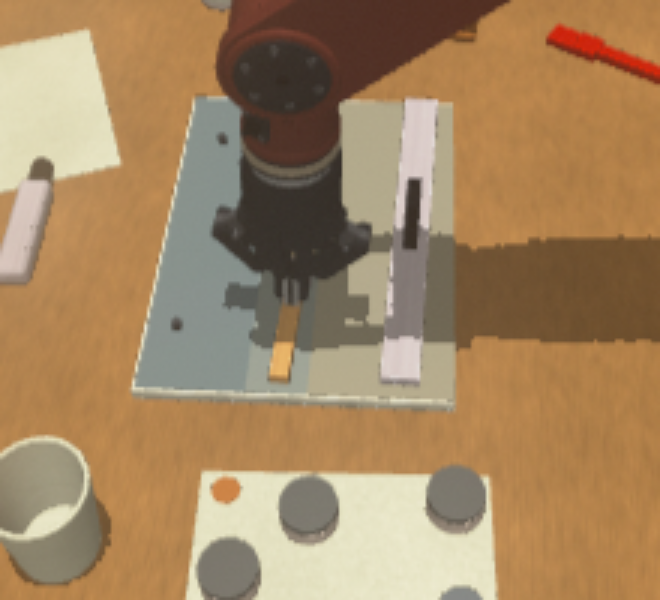

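```bash
python3 - <<'E'
import cv2
a=cv2.imread("pics/side3.png")[225:285,265:330];b=cv2.imread("pics/top3.png")[160:225,230:320]
cv2.imwrite("pics/s3d.png",cv2.hconcat([cv2.resize(a,(390,360)),cv2.resize(b,(400,360))]))
E
python3 plan.py .542 .107 .033 -1.7 1
```

```text
at [0.5408 0.1078 0.026 ] jaw -1.5 D [ 0.0012 -0.0008  0.007 ] rows 1 t 4.8 F [-0.1  0.5 -0.2] w -0.0 tilt [ 0.044  0.009 -0.999]
['op', np.float64(-0.08), np.float64(0.12), np.float64(-0.7), np.float64(0.2)]
```

View pics/s3d.png

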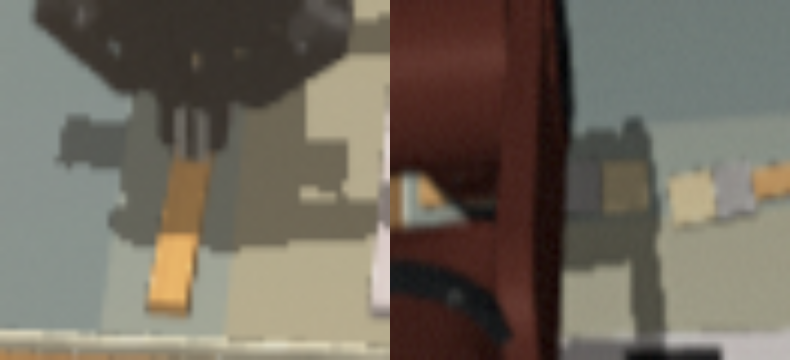

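```bash
python3 - <<'E'
from h import *
for z in(.007,.012,.023,.03,.04):print(z,w("side",296.7,251,z=z).round(3))
print(px("side",(.541,.108,.026)),px("side",(.541,.108,.007)))
print([np.round(px("side",(.542+dx*.001,.107,.012)),0) for dx in (0,)])
s=observe();print(s["eef_pos"])
E
```

```text
0.007 [0.544 0.103 0.007]
0.012 [0.543 0.106 0.012]
0.023 [0.542 0.114 0.023]
0.03 [0.541 0.119 0.03 ]
0.04 [0.539 0.126 0.04 ]
(np.float64(297.1775508276563), np.float64(248.4284270667068)) (np.float64(297.5670662073201), np.float64(252.82876839564895))
[array([297., 251.])]
[0.5408354  0.10783796 0.02599977]
```

Emit:
arm_command:
  moves: [0,0,0,0.3,0,0,0,0,0.1,0]

```text
clock: 5.0
eef_pos: [0.5414, 0.1079, 0.0222]
tcp_rot: [0.716, 0.698, 0.019, 0.012]
contact_force: [-0.2, -0.1, 0.5]
width: 0.005
```

```bash
python3 - <<'E'
from h import *
im,d=snapshot("side");a=im[215:290,255:340]
save("s4.png",cv2.resize(a,None,fx=8,fy=8,interpolation=cv2.INTER_CUBIC))
for v in range(236,262,2): print(v,[tuple((w("side",u,v,depth=d[v,u])*1000).round().astype(int)) for u in (292,295,297,299,302)])
E
```

```text
236 [(np.int64(547), np.int64(125), np.int64(98)), (np.int64(544), np.int64(104), np.int64(72)), (np.int64(547), np.int64(66), np.int64(21)), (np.int64(531), np.int64(124), np.int64(99)), (np.int64(523), np.int64(125), np.int64(101))]
238 [(np.int64(548), np.int64(125), np.int64(91)), (np.int64(542), np.int64(116), np.int64(79)), (np.int64(541), np.int64(101), np.int64(59)), (np.int64(531), np.int64(126), np.int64(93)), (np.int64(524), np.int64(124), np.int64(92))]
240 [(np.int64(549), np.int64(120), np.int64(75)), (np.int64(542), np.int64(119), np.int64(75)), (np.int64(540), np.int64(106), np.int64(59)), (np.int64(533), np.int64(119), np.int64(76)), (np.int64(525), np.int64(122), np.int64(81))]
242 [(np.int64(549), np.int64(122), np.int64(71)), (np.int64(543), np.int64(118), np.int64(66)), (np.int64(538), np.int64(120), np.int64(69)), (np.int64(533), np.int64(120), np.int64(70)), (np.int64(526), np.int64(114), np.int64(63))]
244 [(np.int64(552), np.int64(114), np.int64(52)), (np.int64(544), np.int64(117), np.int64(56)), (np.int64(538), np.int64(118), np.int64(58)), (np.int64(533), n
[... 1250 characters left out ...]
6 [(np.int64(553), np.int64(121), np.int64(10)), (np.int64(544), np.int64(128), np.int64(21)), (np.int64(539), np.int64(126), np.int64(19)), (np.int64(535), np.int64(123), np.int64(16)), (np.int64(528), np.int64(118), np.int64(9))]
258 [(np.int64(551), np.int64(134), np.int64(21)), (np.int64(543), np.int64(133), np.int64(20)), (np.int64(538), np.int64(135), np.int64(23)), (np.int64(535), np.int64(125), np.int64(9)), (np.int64(527), np.int64(126), np.int64(12))]
260 [(np.int64(550), np.int64(141), np.int64(22)), (np.int64(542), np.int64(141), np.int64(23)), (np.int64(537), np.int64(140), np.int64(22)), (np.int64(534), np.int64(131), np.int64(10)), (np.int64(526), np.int64(132), np.int64(11))]
```

View pics/s4.png

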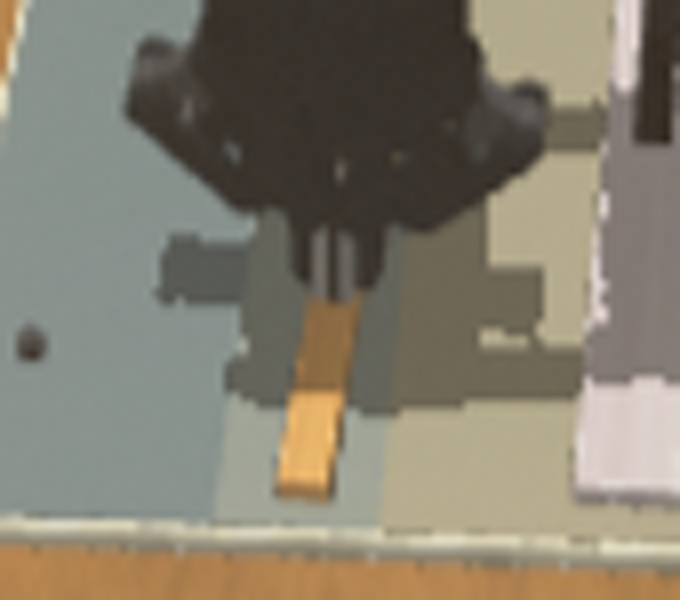

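Emit:
arm_command:
  moves: [0.4,0,0,0,0,0.4,0,0,0.1,0,0.4,0,0,0.4,0,0.4,0,0,0.6,0,0.4,0,0,0.1,0]

```text
clock: 5.55
eef_pos: [0.5435, 0.1082, 0.0108]
tcp_rot: [0.716, 0.698, 0.02, 0.013]
contact_force: [-3.4, -0.4, 10.0]
width: 0.402
```

```bash
python3 - <<'E'
from h import *
im,d=snapshot("side");a=im[215:290,255:340]
save("s5.png",cv2.resize(a,None,fx=8,fy=8,interpolation=cv2.INTER_CUBIC))
s=observe();print(s["eef_pos"],s["joint_positions"].round(4),s["effort"].round(1),s["contact_force"])
E
```

```text
[0.54348381 0.10813732 0.01093799] [0.0663 0.3343 1.9393 0.0084 0.8206 0.087 ] [ -0.  -34.6 -21.6   0.   -0.6   0. ] [-1.44442006 -0.27226149  3.33070516]
```

View pics/s5.png

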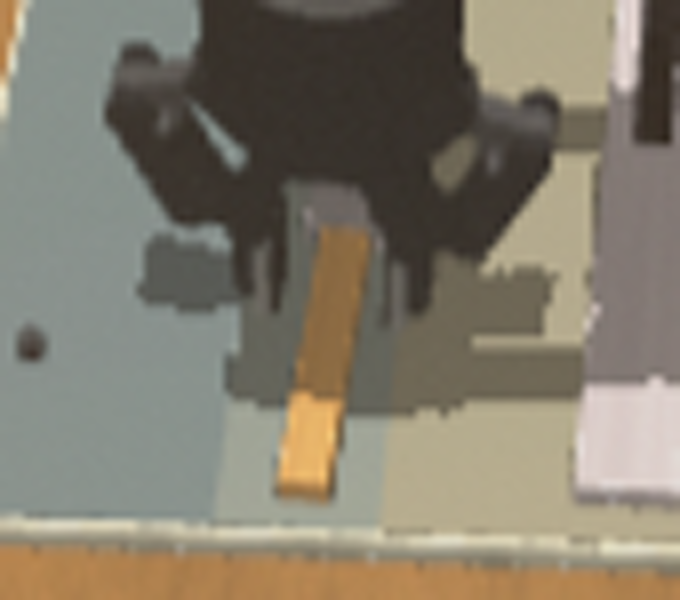

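Emit:
arm_command:
  moves: [0.4,0,-0.1,-0.4,0,0.0,0,0,0,0,0,0,0,0,0,0,0,0,0,0]
  newtons: 40

```text
clock: 6.0
eef_pos: [0.5419, 0.1081, 0.0144]
tcp_rot: [0.716, 0.698, 0.02, 0.013]
contact_force: [0.1, -0.2, 0.3]
width: 0.168
```

```bash
python3 - <<'E'
from h import *
im,d=snapshot("side");a=im[215:290,255:340]
save("s6.png",cv2.resize(a,None,fx=8,fy=8,interpolation=cv2.INTER_CUBIC))
s=observe();print(s["eef_pos"],s["joint_positions"].round(4),s["effort"].round(1),s["contact_force"])
E
```

```text
[0.54186864 0.10813621 0.01443967] [0.0665 0.3257 1.9421 0.0084 0.8272 0.0871] [ -0.  -36.  -22.4   0.   -0.2   0. ] [-0.03985207  0.92120397  0.17795774]
```

View pics/s6.png

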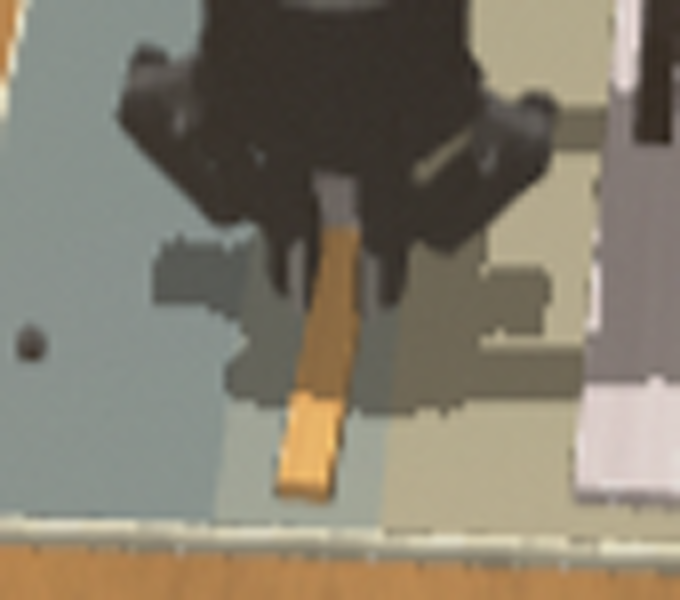

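Gripped at width 0.168 (about 14–16 mm). Lift a little, then check.

Emit:
arm_command:
  moves: [0,0,0,-1,0,0,0,0,-3,0,0,0,0,-3.5,0,0,0,0,-3.5,0,0,0,0,0,0]

```text
clock: 6.55
eef_pos: [0.534, 0.1069, 0.1271]
tcp_rot: [0.716, 0.698, 0.017, 0.01]
contact_force: [0.9, 0.4, 0.7]
width: 0.174
```

```bash
python3 plan.py .495 -.311 .13 -2.8; python3 - <<'E'
from h import *
im,d=snapshot("side");save("side7.png",im)
E
```

```text
at [0.534  0.1069 0.1271] jaw -1.5 D [-0.039  -0.4179  0.0029] rows 10 t 6.5 F [0.9 0.4 0.7] w 0.17 tilt [ 0.039  0.009 -0.999]
['op', np.float64(-4.19), np.float64(-0.28), np.float64(-0.03), np.float64(0.1)]
['op', np.float64(-4.19), np.float64(-0.27), np.float64(-0.03), np.float64(0.1)]
['op', np.float64(-4.19), np.float64(-0.26), np.float64(-0.03), np.float64(0.1)]
['op', np.float64(-4.19), np.float64(-0.25), np.float64(-0.03), np.float64(0.1)]
['op', np.float64(-4.19), np.float64(-0.24), np.float64(-0.03), np.float64(0.1)]
['op', np.float64(-4.19), np.float64(-0.23), np.float64(-0.03), np.float64(0.1)]
['op', np.float64(-4.19), np.float64(-0.22), np.float64(-0.03), np.float64(0.1)]
['op', np.float64(-4.19), np.float64(-0.21), np.float64(-0.03), np.float64(0.1)]
['op', np.float64(-4.19), np.float64(-0.2), np.float64(-0.03), np.float64(0.1)]
['op', np.float64(-4.19), np.float64(-0.19), np.float64(-0.03), np.float64(0.1)]
```

View pics/side7.png

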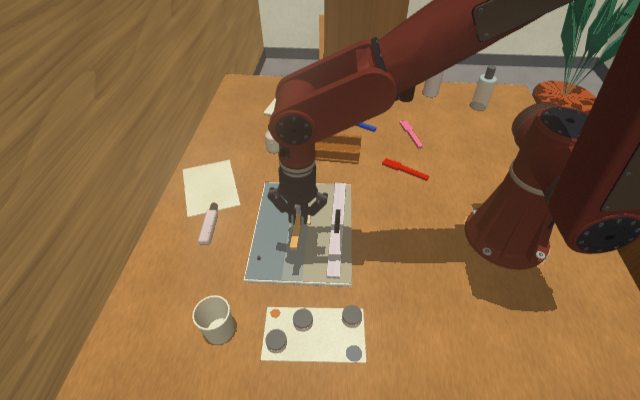

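Emit:
arm_command:
  moves: [0,-4.2,-0.3,0,0.1,0,-4.2,-0.3,0,0.1,0,-4.2,-0.3,0,0.1,0,-4.2,-0.2,0,0.1,0,-4.2,-0.2,0,0.1,0,-4.2,-0.2,0,0.1,0,-4.2,-0.2,0,0.1,0,-4.2,-0.2,0,0.1]

```text
clock: 7.4
eef_pos: [0.4948, -0.2315, 0.1106]
tcp_rot: [0.717, 0.696, 0.013, 0.001]
contact_force: [-0.2, -0.4, -0.2]
width: 0.174
```

```bash
python3 plan.py .4945 -.313 .1 -2.8
```

```text
at [ 0.4948 -0.2315  0.1106] jaw -1.7 D [-0.0003 -0.0815 -0.0106] rows 2 t 7.4 F [-0.2 -0.4 -0.2] w 0.17 tilt [ 0.02   0.017 -1.   ]
['op', np.float64(-4.07), np.float64(0.11), np.float64(0.53), np.float64(0.5)]
['op', np.float64(-4.07), np.float64(0.15), np.float64(0.53), np.float64(0.5)]
```

Emit:
arm_command:
  moves: [0,-4,0.1,0,0.5,0,-3,0.1,0,0.5,0,-0.5,0,0,0,0,0,0,0.5,0,0,0,0,0.5,0]

```text
clock: 7.9
eef_pos: [0.4885, -0.3113, 0.0919]
tcp_rot: [0.727, 0.687, 0.012, -0.004]
contact_force: [-0.3, 0.5, 0.1]
width: 0.166
```

```bash
python3 plan.py .4945 -.313 .047 -2.8;python3 - <<'E'
from h import *
im,d=snapshot("top");a=im[140:270,360:480];im,d=snapshot("side");b=im[90:220,250:400]
save("s8.png",np.hstack([cv2.resize(a,(480,520)),cv2.resize(b,(320,520))]) if 0 else np.hstack([cv2.resize(a,(370,400)),cv2.resize(b,(430,400))]))
E
```

```text
at [ 0.4885 -0.3113  0.0919] jaw -3.2 D [ 0.006  -0.0017 -0.0449] rows 2 t 7.9 F [-0.3  0.5  0.1] w 0.17 tilt [ 0.012  0.024 -1.   ]
['op', np.float64(-0.07), np.float64(0.31), np.float64(2.25), np.float64(-0.2)]
['op', np.float64(-0.07), np.float64(0.31), np.float64(2.25), np.float64(-0.2)]
```

View pics/s8.png

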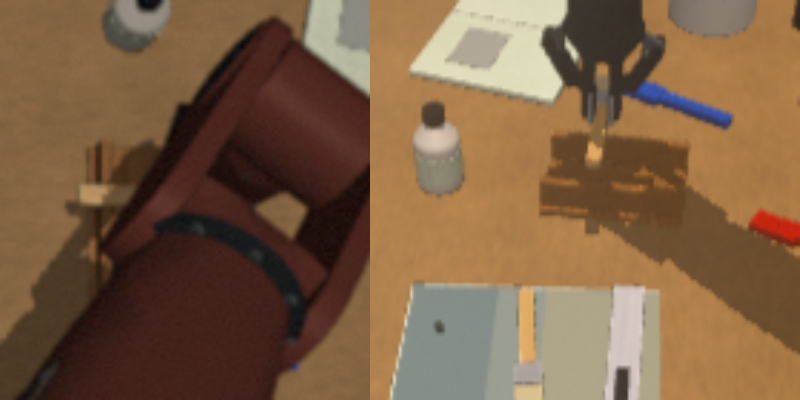

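Emit:
arm_command:
  moves: [0,0,0.4,1.8,0,0,0,0.3,1.6,0,0,0,0,0.3,0,0,0,0,0.2,0]

```text
clock: 8.4
eef_pos: [0.4965, -0.305, 0.0508]
tcp_rot: [0.724, 0.69, 0.012, -0.006]
contact_force: [0.1, 0.6, -1.3]
width: 0.166
```

```bash
python3 plan.py .4945 -.313 .043 -2.8;python3 - <<'E'
from h import *
im,d=snapshot("side");b=im[90:190,280:380]
save("s9.png",cv2.resize(b,None,fx=6,fy=6,interpolation=cv2.INTER_CUBIC))
E
```

```text
at [ 0.4965 -0.305   0.0508] jaw -2.8 D [-0.002  -0.008  -0.0078] rows 1 t 8.4 F [ 0.1  0.6 -1.3] w 0.17 tilt [ 0.01   0.026 -1.   ]
['op', np.float64(-0.81), np.float64(-0.16), np.float64(0.78), np.float64(-0.0)]
```

View pics/s9.png

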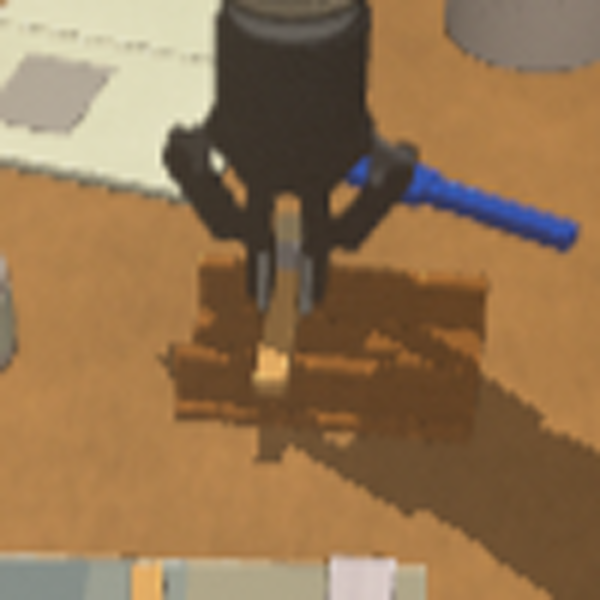

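Emit:
arm_command:
  moves: [0,-0.8,-0.2,0.5,0,0,-0.1,0,0.4,0,0,0,0,0.1,0]

```text
clock: 8.75
eef_pos: [0.4946, -0.3147, 0.0426]
tcp_rot: [0.724, 0.69, 0.013, -0.006]
contact_force: [-0.6, 3.8, 7.1]
width: 0.171
```

```bash
python3 plan.py .4945 -.313 .043 -2.8
```

```text
at [ 0.4946 -0.3147  0.0426] jaw -2.8 D [-0.0001  0.0017  0.0004] rows 1 t 8.8 F [-0.6  3.8  7.1] w 0.17 tilt [ 0.011  0.026 -1.   ]
['op', np.float64(0.16), np.float64(-0.02), np.float64(-0.04), np.float64(0.0)]
```

Emit:
arm_command:
  moves: [0.2,0,0,0,0,0.4,0,0,0,0,0.4,0,0,0,0,0.4,0,0,-2,0,0.4,0,0,-4,0,0.4,0,0,-3,0,0.4,4,0,0,0,0.4,4.5,0,0,0]

```text
clock: 9.55
eef_pos: [0.4983, -0.2375, 0.1386]
tcp_rot: [0.727, 0.686, 0.013, -0.003]
contact_force: [0.1, 0.8, -0.3]
width: 0.398
```

```bash
python3 - <<'E'
from h import *
im,d=snapshot("side");b=im[90:190,260:380]
save("s10.png",cv2.resize(b,None,fx=6,fy=6,interpolation=cv2.INTER_CUBIC))
rect("side","brush1",.051)
E
python3 plan.py .540 -.056 .12 5
```

```text
brush1 side {'p': 0.85, 'c': (536.1, -25.1), 'L': 147.4, 'W': 21.2, 'ang': -82.9}
brush1 side {'p': 0.64, 'c': (259.0, -188.3), 'L': 146.9, 'W': 40.7, 'ang': -26.4}
brush1 side {'p': 0.56, 'c': (400.4, -400.8), 'L': 124.2, 'W': 42.8, 'ang': -26.3}
brush1 side {'p': 0.5, 'c': (225.1, -360.4), 'L': 141.6, 'W': 30.7, 'ang': -68.4}
brush1 side {'p': 0.47, 'c': (493.1, -307.3), 'L': 156.2, 'W': 27.2, 'ang': -88.9}
at [ 0.4981 -0.2331  0.138 ] jaw -2.9 D [ 0.0419  0.1771 -0.018 ] rows 5 t 9.7 F [-0.4 -0.9  0.2] w 0.4 tilt [ 0.012  0.025 -1.   ]
['op', np.float64(3.58), np.float64(0.65), np.float64(0.36), np.float64(-1.6)]
['op', np.float64(3.56), np.float64(0.75), np.float64(0.36), np.float64(-1.6)]
['op', np.float64(3.54), np.float64(0.85), np.float64(0.36), np.float64(-1.6)]
['op', np.float64(3.51), np.float64(0.95), np.float64(0.36), np.float64(-1.6)]
['op', np.float64(3.49), np.float64(1.05), np.float64(0.36), np.float64(-1.6)]
```

View pics/s10.png

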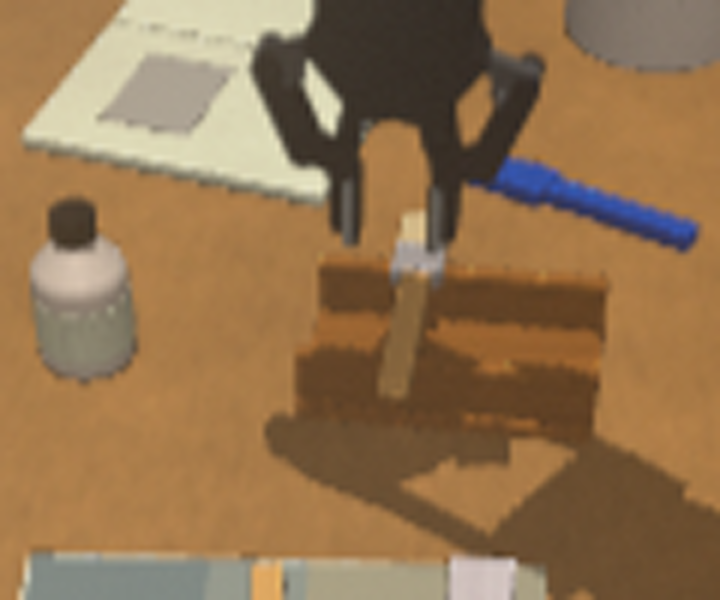

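Emit:
arm_command:
  moves: [0.4,3.6,0.7,0.4,-1.7,0.4,3.6,0.8,0.4,-1.7,0.4,3.5,0.9,0.4,-1.7,0.4,3.5,0.9,0.4,-1.7,0.4,2.8,0.8,0.4,-1.7,0.4,0,0,1,0,0.4,0,0,1,0,0.4,0,0,0.5,0]

```text
clock: 10.45
eef_pos: [0.5421, -0.0618, 0.0962]
tcp_rot: [0.67, 0.742, 0.012, 0.001]
contact_force: [0.3, -0.6, -0.3]
width: 0.402
```

```bash
python3 plan.py .540 -.056 .05 5.5
```

```text
at [ 0.5421 -0.0618  0.0962] jaw 5.8 D [-0.0021  0.0058 -0.0462] rows 2 t 10.4 F [ 0.3 -0.6 -0.3] w 0.4 tilt [ 0.018  0.017 -1.   ]
['op', np.float64(0.3), np.float64(-0.08), np.float64(2.31), np.float64(0.2)]
['op', np.float64(0.3), np.float64(-0.08), np.float64(2.31), np.float64(0.2)]
```

Emit:
arm_command:
  moves: [0.4,0.3,-0.2,2,0,0.4,0.2,-0.2,2,0,0.4,0,0,1,0,0.4,0,0,0.2,0]

```text
clock: 10.85
eef_pos: [0.5379, -0.0618, 0.0409]
tcp_rot: [0.673, 0.74, 0.012, 0.001]
contact_force: [-0.1, -0.1, -0.3]
width: 0.398
```

```bash
python3 plan.py .540 -.056 .0155 5.5; python3 - <<'E'
from h import *
im,d=snapshot("side");b=im[165:265,260:360]
save("s11.png",cv2.resize(b,None,fx=6,fy=6,interpolation=cv2.INTER_CUBIC))
E
```

```text
at [ 0.5379 -0.0618  0.0409] jaw 5.4 D [ 0.0021  0.0058 -0.0254] rows 1 t 10.8 F [-0.1 -0.1 -0.3] w 0.4 tilt [ 0.017  0.016 -1.   ]
['op', np.float64(0.56), np.float64(0.26), np.float64(2.54), np.float64(-0.1)]
```

View pics/s11.png

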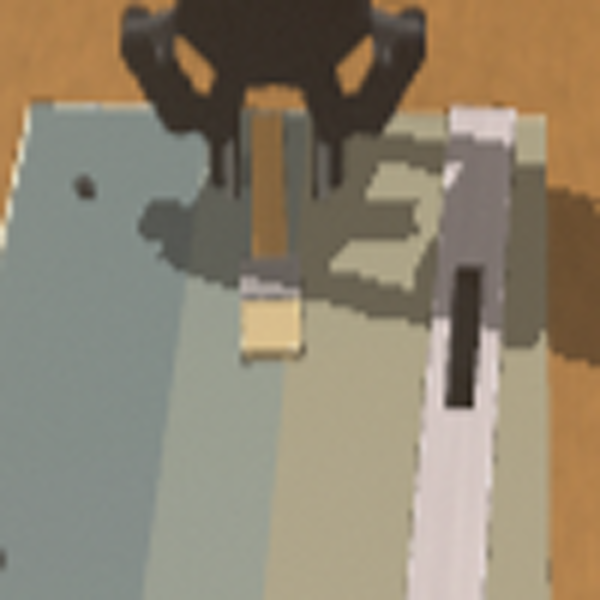

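The jaws straddle brush B's handle. Go down and close.

Emit:
arm_command:
  moves: [0.4,0.6,0.2,1.6,0,0.4,0.2,0.1,0.9,0,0.4,0,0,0.1,0]

```text
clock: 11.2
eef_pos: [0.5434, -0.0554, 0.0169]
tcp_rot: [0.673, 0.739, 0.013, 0.003]
contact_force: [-0.5, -0.1, 0.3]
width: 0.404
```

```bash
python3 plan.py .540 -.056 .0155 5.5
```

```text
at [ 0.5434 -0.0554  0.0169] jaw 5.3 D [-0.0034 -0.0006 -0.0014] rows 1 t 11.2 F [-0.5 -0.1  0.3] w 0.4 tilt [ 0.022  0.014 -1.   ]
['op', np.float64(-0.02), np.float64(-0.35), np.float64(0.14), np.float64(-0.2)]
```

Emit:
arm_command:
  moves: [0,0,-0.2,0.2,0,0,0,0,0.1,0,0,0,0,0,0,0,0,0,0,0,0,0,0,-2,0,0,0,0,-4,0,0,0,0,-4,0,0,0,0,-1,0]

```text
clock: 12.0
eef_pos: [0.5377, -0.0575, 0.1267]
tcp_rot: [0.674, 0.739, 0.012, 0.002]
contact_force: [0.8, -0.9, 0.1]
width: 0.173
```

```bash
python3 plan.py .4445 -.312 .12 -2.8;  python3 - <<'E'
from h import *
im,d=snapshot("side");b=im[145:245,260:360]
save("s12.png",cv2.resize(b,None,fx=5,fy=5,interpolation=cv2.INTER_CUBIC))
E
```

```text
at [ 0.5377 -0.0575  0.1267] jaw 5.3 D [-0.0932 -0.2545 -0.0067] rows 7 t 12.0 F [ 0.8 -0.9  0.1] w 0.17 tilt [ 0.019  0.014 -1.   ]
['op', np.float64(-3.5), np.float64(-1.66), np.float64(0.1), np.float64(1.2)]
['op', np.float64(-3.53), np.float64(-1.59), np.float64(0.1), np.float64(1.2)]
['op', np.float64(-3.56), np.float64(-1.52), np.float64(0.1), np.float64(1.2)]
['op', np.float64(-3.59), np.float64(-1.45), np.float64(0.1), np.float64(1.2)]
['op', np.float64(-3.62), np.float64(-1.37), np.float64(0.1), np.float64(1.2)]
['op', np.float64(-3.65), np.float64(-1.3), np.float64(0.1), np.float64(1.2)]
['op', np.float64(-3.67), np.float64(-1.23), np.float64(0.1), np.float64(1.2)]
```

View pics/s12.png

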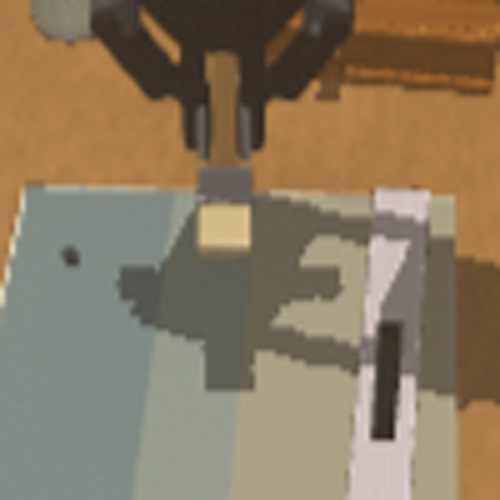

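Emit:
arm_command:
  moves: [0,-3.5,-1.7,-0.2,1.2,0,-3.5,-1.6,-0.2,1.2,0,-3.6,-1.5,-0.2,1.2,0,-3.6,-1.4,-0.2,1.2,0,-3.6,-1.4,-0.2,1.2,0,-3.6,-1.3,-0.2,1.2,0,-3,-1.0,-0.2,1,0,0,0,0,0]

```text
clock: 12.85
eef_pos: [0.4381, -0.3089, 0.1252]
tcp_rot: [0.725, 0.689, 0.011, -0.005]
contact_force: [0.1, 0.6, -0.9]
width: 0.173
```

```bash
python3 plan.py .4425 -.312 .06 -2.8
```

```text
at [ 0.4381 -0.3089  0.1252] jaw -2.9 D [ 0.0044 -0.0031 -0.0652] rows 2 t 12.8 F [ 0.1  0.6 -0.9] w 0.17 tilt [ 0.009  0.022 -1.   ]
['op', np.float64(-0.14), np.float64(0.23), np.float64(3.26), np.float64(-0.1)]
['op', np.float64(-0.14), np.float64(0.23), np.float64(3.26), np.float64(-0.1)]
```

Emit:
arm_command:
  moves: [0,-0.4,0.3,2.5,0,0,-0.4,0.3,2.5,0,0,-0.2,0,1.2,0,0,0,0,0.4,0,0,0,0,0.2,0]

```text
clock: 13.35
eef_pos: [0.4419, -0.3143, 0.0501]
tcp_rot: [0.726, 0.688, 0.012, -0.009]
contact_force: [0.0, -0.8, -0.0]
width: 0.169
```

```bash
python3 plan.py .4425 -.312 .043 -2.8;  python3 - <<'E'
from h import *
im,d=snapshot("side");b=im[85:185,280:400]
save("s13.png",cv2.resize(b,None,fx=5,fy=5,interpolation=cv2.INTER_CUBIC))
E
```

```text
at [ 0.4419 -0.3143  0.0501] jaw -3.0 D [ 0.0006  0.0023 -0.0071] rows 1 t 13.3 F [ 0.  -0.8 -0. ] w 0.17 tilt [ 0.004  0.029 -1.   ]
['op', np.float64(0.23), np.float64(0.05), np.float64(0.71), np.float64(-0.2)]
```

View pics/s13.png

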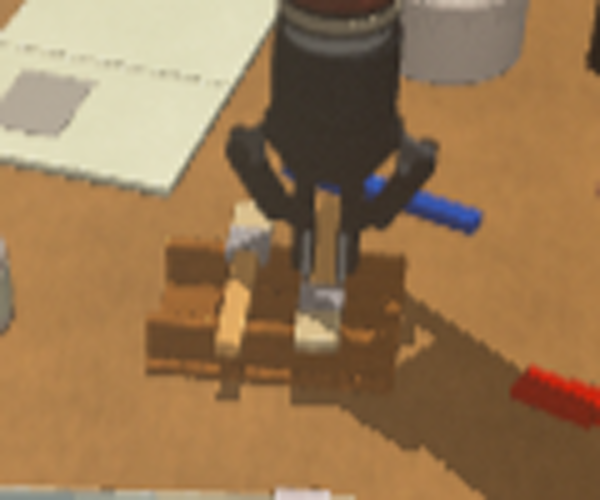

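Emit:
arm_command:
  moves: [0,0.2,0,0.5,0,0,0,0,0.4,0,0,0,0,0.1,0]

```text
clock: 13.7
eef_pos: [0.4433, -0.3118, 0.0436]
tcp_rot: [0.725, 0.689, 0.011, -0.008]
contact_force: [-1.5, 0.2, 2.1]
width: 0.174
```

Emit:
arm_command:
  moves: [0.2,0,0,0,0,0.3,0,0,0,0,0.32,0,0,0,0,0.32,0,0,-2,0,0.32,0,0,-4,0,0.32,0,0,-4,0,0.4,4,-0.2,0,0,0.4,4.5,-0.2,0,0]

```text
clock: 14.5
eef_pos: [0.4449, -0.2327, 0.1511]
tcp_rot: [0.727, 0.686, 0.012, -0.005]
contact_force: [-0.4, 0.5, -0.0]
width: 0.398
```

```bash
python3 plan.py .446 .018 .12 0;  python3 - <<'E'
from h import *
im,d=snapshot("side");b=im[85:185,280:400]
save("s14.png",cv2.resize(b,None,fx=5,fy=5,interpolation=cv2.INTER_CUBIC))
rect("side","brush1",.051)
rect("side","jar1",.026)
E
```

```text
at [ 0.4449 -0.2327  0.1511] jaw -3.3 D [ 0.0011  0.2507 -0.0311] rows 6 t 14.5 F [-0.4  0.5 -0. ] w 0.4 tilt [ 0.011  0.023 -1.   ]
['op', np.float64(4.17), np.float64(-0.22), np.float64(0.52), np.float64(-0.6)]
['op', np.float64(4.17), np.float64(-0.18), np.float64(0.52), np.float64(-0.6)]
['op', np.float64(4.18), np.float64(-0.14), np.float64(0.52), np.float64(-0.6)]
['op', np.float64(4.18), np.float64(-0.1), np.float64(0.52), np.float64(-0.6)]
['op', np.float64(4.18), np.float64(-0.06), np.float64(0.52), np.float64(-0.6)]
['op', np.float64(4.18), np.float64(-0.02), np.float64(0.52), np.float64(-0.6)]
brush1 side {'p': 0.67, 'c': (225.8, -360.1), 'L': 143.6, 'W': 30.8, 'ang': -69.8}
brush1 side {'p': 0.59, 'c': (260.9, -184.0), 'L': 141.2, 'W': 38.5, 'ang': -32.6}
brush1 side {'p': 0.53, 'c': (446.6, -306.0), 'L': 155.9, 'W': 28.6, 'ang': -89.4}
brush1 side {'p': 0.52, 'c': (494.8, -304.7), 'L': 151.6, 'W': 28.2, 'ang': 88.0}
brush1 side {'p': 0.44, 'c': (380.1, -393.3), 'L': 80.8, 'W': 34.4, 'ang': -28.8}
jar1 side {'p': 0.96, 'c': (398.1, 274.9), 'L': 49.3, 'W': 39.5, 'ang': -87.3}
jar1 side {'p': 0.88, 'c': (503.7, 293.4), 'L': 52.9, 'W': 39.3, 'ang': -82.1}
jar1 side {'p': 0.65, 'c': (555.3, 344.5), 'L': 52.9, 'W': 46.1, 'ang': -67.8}
```

View pics/s14.png

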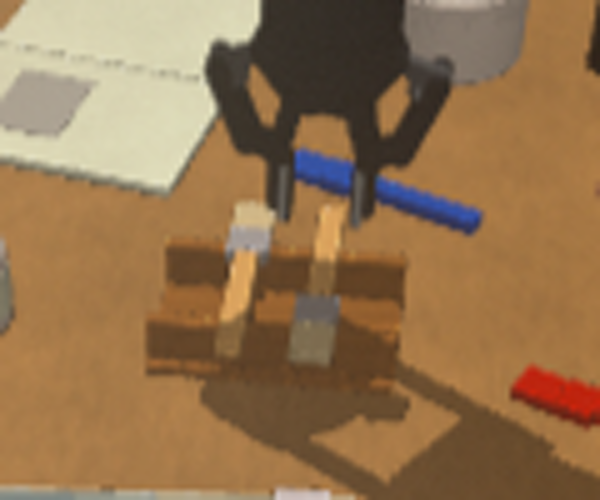

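Emit:
arm_command:
  moves: [0.4,4.2,-0.2,0.3,-0.6,0.4,4.2,-0.2,0.3,-0.6,0.4,4.2,-0.1,0.3,-0.6,0.4,4.2,-0.1,0.3,-0.6,0.4,4.2,-0.1,0.3,-0.6,0.4,3,0,0.3,-0.4,0.4,0,0,1,0,0.4,0,0,1,0]

```text
clock: 15.45
eef_pos: [0.4505, 0.0091, 0.1176]
tcp_rot: [0.706, 0.708, 0.012, 0.001]
contact_force: [0.3, -0.1, -0.2]
width: 0.399
```

```bash
python3 plan.py .446 .018 .035 -.3;  python3 - <<'E'
from h import *
im,d=snapshot("side");b=im[165:285,250:380]
save("s15.png",cv2.resize(b,None,fx=5,fy=5,interpolation=cv2.INTER_CUBIC))
rect("side","ruler",.02)
E
```

```text
at [0.4505 0.0091 0.1176] jaw 0.2 D [-0.0045  0.0089 -0.0826] rows 2 t 15.4 F [ 0.3 -0.1 -0.2] w 0.4 tilt [ 0.019  0.016 -1.   ]
['op', np.float64(0.45), np.float64(-0.22), np.float64(4.13), np.float64(0.2)]
['op', np.float64(0.45), np.float64(-0.22), np.float64(4.13), np.float64(0.2)]
ruler side {'p': 0.56, 'c': (446.9, 18.7), 'L': 322.5, 'W': 32.2, 'ang': 89.9}
```

View pics/s15.png

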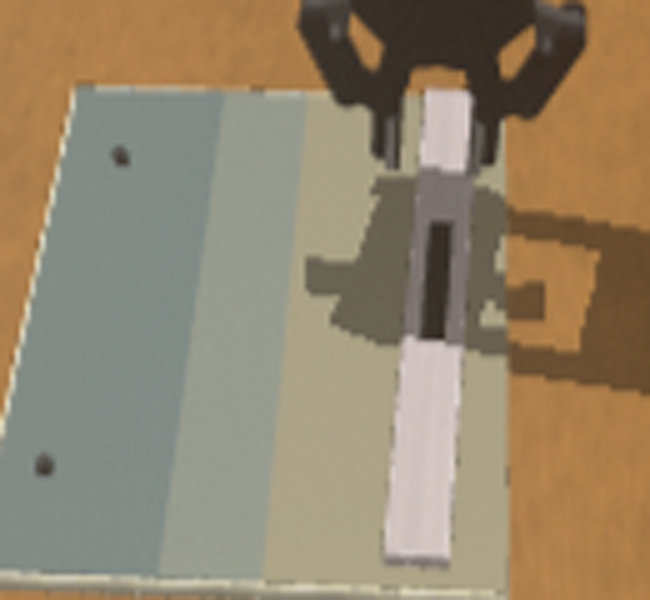

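Emit:
arm_command:
  moves: [0.4,0.5,-0.2,2.5,0,0.4,0.5,-0.2,2.5,0,0.4,0.2,0,1,0,0.4,0,0,0.3,0,0.4,0,0,0.2,0]

```text
clock: 16.05
eef_pos: [0.4491, 0.0151, 0.0503]
tcp_rot: [0.71, 0.704, 0.011, 0.001]
contact_force: [0.3, -0.4, -0.3]
width: 0.397
```

```bash
python3 plan.py .446 .018 .032 -.3;  python3 - <<'E'
from h import *
im,d=snapshot("side");b=im[165:285,250:380]
save("s16.png",cv2.resize(b,None,fx=5,fy=5,interpolation=cv2.INTER_CUBIC))
E
```

```text
at [0.4491 0.0151 0.0503] jaw -0.5 D [-0.0031  0.0029 -0.0183] rows 1 t 16.1 F [ 0.3 -0.4 -0.3] w 0.4 tilt [ 0.018  0.014 -1.   ]
['op', np.float64(0.28), np.float64(-0.31), np.float64(1.83), np.float64(-0.2)]
```

View pics/s16.png

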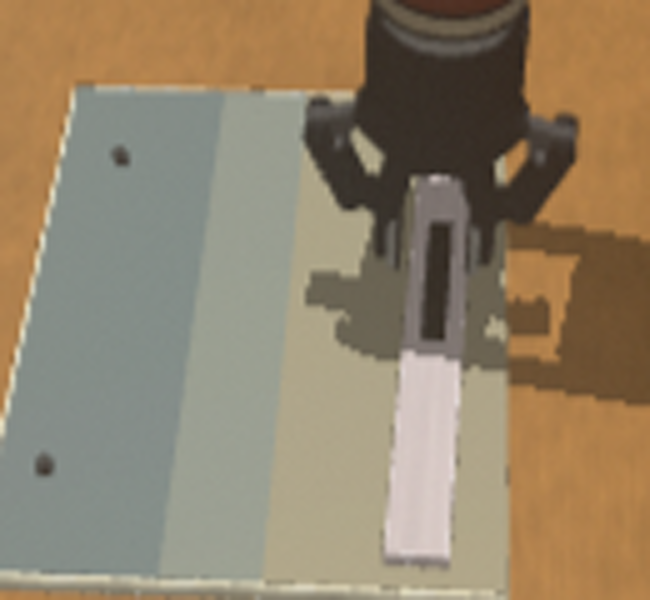

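Emit:
arm_command:
  moves: [0.4,0.3,-0.3,1.0,0,0.4,0,0,0.5,0,0.25,0,0,0.1,0,0.25,0,0,0.1,0]

```text
clock: 16.5
eef_pos: [0.4488, 0.0178, 0.0343]
tcp_rot: [0.71, 0.704, 0.013, 0.003]
contact_force: [-0.3, -0.3, -0.7]
width: 0.248
```

```bash
python3 plan.py .446 .018 .034 -.3
```

```text
at [0.4488 0.0178 0.0343] jaw -0.5 D [-0.0028  0.0002 -0.0003] rows 1 t 16.5 F [-0.3 -0.3 -0.7] w 0.25 tilt [ 0.023  0.013 -1.   ]
['op', np.float64(0.02), np.float64(-0.28), np.float64(0.03), np.float64(-0.2)]
```

Emit:
arm_command:
  moves: [0.25,0,1,0.1,0,0.25,0,2,0.1,0,0.25,0,2,0.1,0,0.25,0,2,0.1,0,0.25,0,2,0.1,0,0.25,0,1,0.1,0]

```text
clock: 17.1
eef_pos: [0.5467, 0.0182, 0.0279]
tcp_rot: [0.71, 0.704, 0.007, -0.003]
contact_force: [-2.8, -0.2, 1.4]
width: 0.249
```

```bash
python3 plan.py .615 .018 .034 -.3;  python3 - <<'E'
from h import *
im,d=snapshot("side");b=im[165:285,250:380]
save("s17.png",cv2.resize(b,None,fx=5,fy=5,interpolation=cv2.INTER_CUBIC))
rect("side","ruler",.02)
E
```

```text
at [0.5467 0.0182 0.0279] jaw -0.4 D [ 0.0683 -0.0002  0.0061] rows 2 t 17.1 F [-2.8 -0.2  1.4] w 0.25 tilt [ 0.006  0.014 -1.   ]
['op', np.float64(0.02), np.float64(3.41), np.float64(-0.3), np.float64(-0.1)]
['op', np.float64(0.01), np.float64(3.41), np.float64(-0.3), np.float64(-0.1)]
ruler side {'p': 0.84, 'c': (542.0, 69.7), 'L': 220.9, 'W': 34.5, 'ang': 89.2}
```

View pics/s17.png

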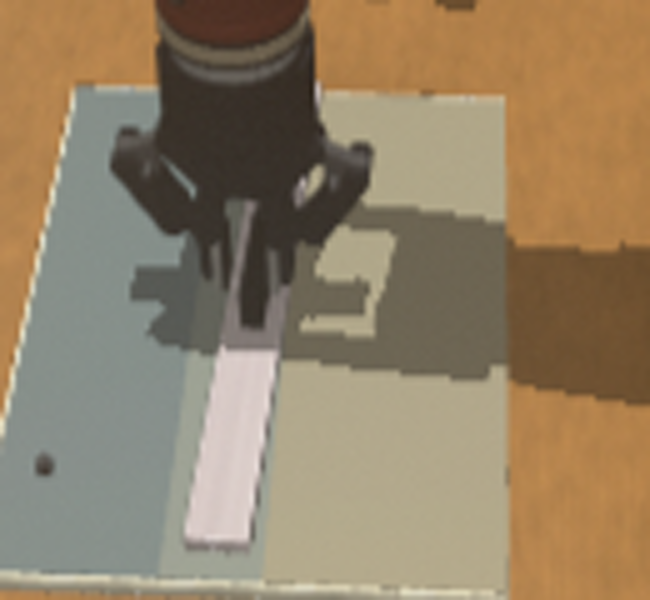

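Emit:
arm_command:
  moves: [0.25,0,1.5,-0.4,0,0.25,0,1.5,-0.2,0,0.25,0,1.2,-0.1,0,0.25,0,0.8,0,0,0.25,0,0.4,0,0]

```text
clock: 17.7
eef_pos: [0.5958, 0.0184, 0.0323]
tcp_rot: [0.71, 0.705, 0.004, -0.007]
contact_force: [-3.0, -0.0, 2.0]
width: 0.248
```

```bash
python3 plan.py .618 .018 .034 -.3
```

```text
at [0.5958 0.0184 0.0323] jaw -0.4 D [ 0.0222 -0.0004  0.0017] rows 1 t 17.7 F [-3. -0.  2.] w 0.25 tilt [-0.004  0.015 -1.   ]
['op', np.float64(-0.02), np.float64(2.22), np.float64(-0.17), np.float64(-0.1)]
```

Emit:
arm_command:
  moves: [0.25,0,0.8,-0.1,0,0.25,0,0.7,-0.1,0,0.25,0,0.4,-0.1,0]

```text
clock: 18.0
eef_pos: [0.6146, 0.0183, 0.0343]
tcp_rot: [0.71, 0.705, 0.003, -0.008]
contact_force: [-1.0, -0.3, -0.2]
width: 0.248
```

Emit:
arm_command:
  moves: [0.25,0,0.4,-0.1,0,0.25,0,0.3,0,0]

```text
clock: 18.2
eef_pos: [0.6213, 0.0182, 0.0353]
tcp_rot: [0.709, 0.705, 0.002, -0.009]
contact_force: [-8.3, -0.0, 6.8]
width: 0.25
```

Emit:
arm_command:
  moves: [0.25,0,0.4,0,0,0.25,0,0.3,0,0]

```text
clock: 18.4
eef_pos: [0.6216, 0.0182, 0.0355]
tcp_rot: [0.709, 0.705, -0.005, -0.015]
contact_force: [-8.3, 0.6, 5.3]
width: 0.247
```

Emit:
arm_command:
  moves: [0.25,0,0.8,0.1,0,0.25,0,0.8,0,0]

```text
clock: 18.6
eef_pos: [0.6224, 0.0184, 0.0346]
tcp_rot: [0.708, 0.705, -0.019, -0.03]
contact_force: [-19.9, -1.1, 16.4]
width: 0.249
```

```bash
python3 - <<'E'
from h import *
im,d=snapshot("side");b=im[165:285,240:370];save("side18.png",im)
save("s18.png",cv2.resize(b,None,fx=5,fy=5,interpolation=cv2.INTER_CUBIC))
rect("side","ruler",.02)
im,d=snapshot("top");save("top18.png",im);b=im[140:205,225:365]
save("t18.png",cv2.resize(b,None,fx=5,fy=5,interpolation=cv2.INTER_CUBIC))
rect("top","ruler",.02)
E
```

```text
ruler side {'p': 0.87, 'c': (614.9, 78.0), 'L': 199.9, 'W': 36.9, 'ang': -89.7}
ruler top {'p': 0.86, 'c': (614.4, -83.8), 'L': 124.1, 'W': 33.5, 'ang': 88.4}
ruler top {'p': 0.5, 'c': (678.9, -318.0), 'L': 71.4, 'W': 53.5, 'ang': -35.7}
```

View pics/s18.png

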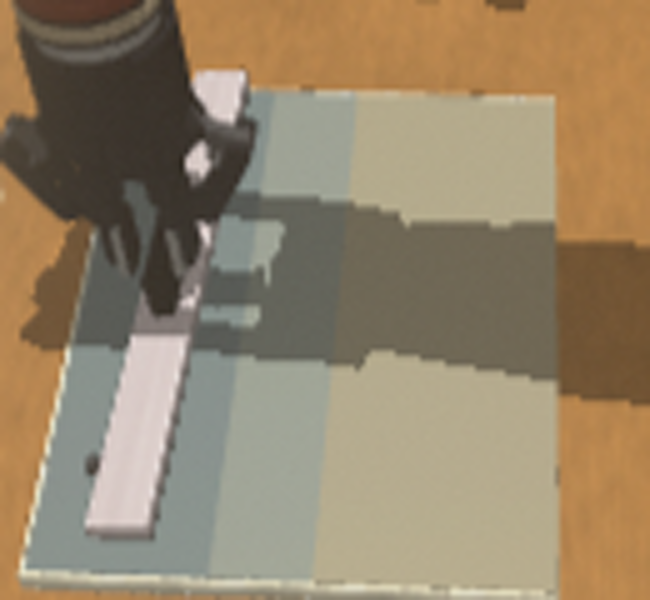

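View pics/t18.png

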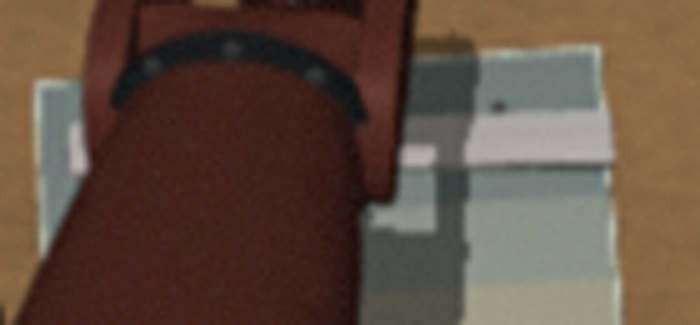

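Emit:
arm_command:
  moves: [0.25,0,-0.4,0,0,0.25,0,-0.2,0,0,0.3,0,0,0,0]

```text
clock: 19.1
eef_pos: [0.6168, 0.0184, 0.0362]
tcp_rot: [0.708, 0.705, -0.018, -0.029]
contact_force: [0.1, 0.3, -0.4]
width: 0.298
```

```bash
python3 plan.py .61 .018 .12 -.3
```

```text
at [0.6168 0.0184 0.0362] jaw -0.2 D [-0.0068 -0.0004  0.0838] rows 2 t 19.1 F [ 0.1  0.3 -0.4] w 0.3 tilt [-0.066  0.015 -0.998]
['op', np.float64(-0.02), np.float64(-0.34), np.float64(-4.19), np.float64(0.1)]
['op', np.float64(-0.02), np.float64(-0.34), np.float64(-4.19), np.float64(0.1)]
```

Emit:
arm_command:
  moves: [0.35,0,0,0,0,0.35,0,0,-2,0,0.35,0,0,-3,0,0.35,0,0,-4,0,0.35,0,-2,-2,0,0.35,0,-4,0,0,0.35,0,-4,0,0,0.35,0,0,0,0]

```text
clock: 19.9
eef_pos: [0.5288, 0.0165, 0.1572]
tcp_rot: [0.708, 0.705, -0.013, -0.024]
contact_force: [-0.8, 0.8, 0.5]
width: 0.349
```

```bash
python3 plan.py .504 .286 .13 0;python3 - <<'E'
from h import *
im,d=snapshot("side");b=im[165:285,240:370];save("side19.png",im)
save("s19.png",cv2.resize(b,None,fx=5,fy=5,interpolation=cv2.INTER_CUBIC))
rect("side","ruler",.02);rect("side","jar1",.026);print(pinpoint("jar1","side"));rect("side","cup",.09)
E
```

```text
at [0.5288 0.0165 0.1572] jaw -0.2 D [-0.0248  0.2695 -0.0272] rows 7 t 19.9 F [-0.8  0.8  0.5] w 0.35 tilt [-0.052  0.015 -0.999]
['op', np.float64(3.85), np.float64(-0.37), np.float64(0.39), np.float64(-0.0)]
['op', np.float64(3.85), np.float64(-0.37), np.float64(0.39), np.float64(-0.0)]
['op', np.float64(3.85), np.float64(-0.36), np.float64(0.39), np.float64(-0.0)]
['op', np.float64(3.85), np.float64(-0.36), np.float64(0.39), np.float64(-0.0)]
['op', np.float64(3.85), np.float64(-0.36), np.float64(0.39), np.float64(-0.0)]
['op', np.float64(3.85), np.float64(-0.36), np.float64(0.39), np.float64(-0.0)]
['op', np.float64(3.85), np.float64(-0.36), np.float64(0.39), np.float64(-0.0)]
ruler side {'p': 0.75, 'c': (613.5, 19.1), 'L': 321.8, 'W': 34.1, 'ang': -89.9}
ruler side {'p': 0.39, 'c': (697.6, 302.8), 'L': 118.6, 'W': 79.2, 'ang': -40.9}
jar1 side {'p': 0.83, 'c': (554.0, 343.7), 'L': 49.6, 'W': 39.4, 'ang': -63.6}
jar1 side {'p': 0.81, 'c': (399.1, 276.0), 'L': 51.6, 'W': 41.7, 'ang': -87.2}
jar1 side {'p': 0.67, 'c': (504.9, 292.3), 'L': 55.3, 'W': 41.5, 'ang': -82.0}
jar1 side {'p': 0.17, 'c': (447.1, -338.1), 'L': 161.4, 'W': 29.2, 'ang': -89.6}
[{'point': [278.1, 344.0], 'p': 0.91}, {'point': [352.6, 317.9], 'p': 0.88}, {'point': [304.6, 324.8], 'p': 0.87}]
cup side {'p': 0.9, 'c': (673.4, 335.3), 'L': 107.6, 'W': 72.3, 'ang': -41.4}
```

View pics/s19.png

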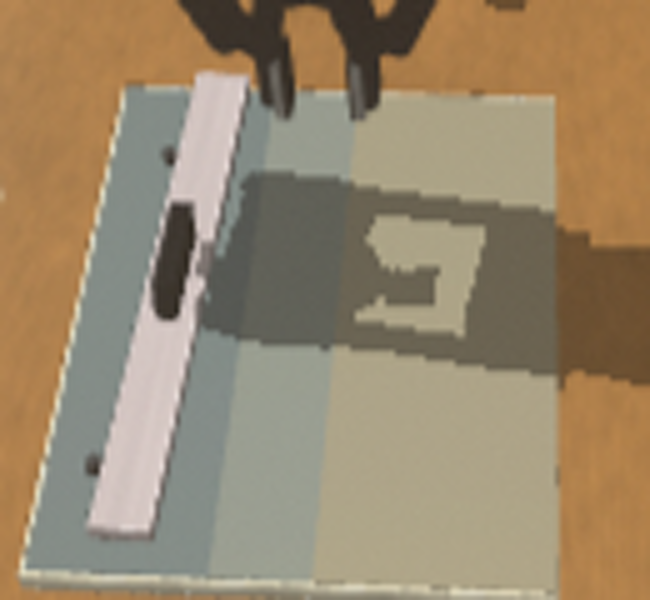

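Emit:
arm_command:
  moves: [0.75,3.9,-0.4,0.1,0,0.75,3.9,-0.4,0.1,0,0.75,3.9,-0.4,0.1,0,0.75,3.9,-0.4,0.1,0,0.75,3.9,-0.4,0.1,0,0.75,3.9,-0.4,0.1,0,0.75,3,-0.2,0.2,0,0.75,0,0,1,0]

```text
clock: 20.95
eef_pos: [0.5243, 0.2917, 0.1467]
tcp_rot: [0.71, 0.704, -0.006, -0.018]
contact_force: [0.6, -1.4, -0.5]
width: 0.747
```

```bash
python3 plan.py .5055 .287 .07 0;python3 - <<'E'
from h import *
im,d=snapshot("side");b=im[220:380,220:400]
save("s20.png",cv2.resize(b,None,fx=4,fy=3.7,interpolation=cv2.INTER_CUBIC))
rect("side","ruler",.02);rect("side","jar1",.026)
rect("top","ruler",.02)
E
```

```text
at [0.5243 0.2917 0.1467] jaw -0.5 D [-0.0188 -0.0047 -0.0767] rows 2 t 20.9 F [ 0.6 -1.4 -0.5] w 0.75 tilt [-0.033  0.017 -0.999]
['op', np.float64(-0.25), np.float64(-0.94), np.float64(3.83), np.float64(-0.3)]
['op', np.float64(-0.24), np.float64(-0.94), np.float64(3.83), np.float64(-0.3)]
jar1 side {'p': 0.83, 'c': (398.1, 274.7), 'L': 53.8, 'W': 44.0, 'ang': -87.2}
jar1 side {'p': 0.82, 'c': (505.1, 292.5), 'L': 46.1, 'W': 37.2, 'ang': -83.9}
jar1 side {'p': 0.79, 'c': (553.1, 345.1), 'L': 47.7, 'W': 39.6, 'ang': -79.3}
ruler top {'p': 0.86, 'c': (614.4, -83.8), 'L': 124.1, 'W': 33.5, 'ang': 88.4}
ruler top {'p': 0.5, 'c': (678.9, -318.0), 'L': 71.4, 'W': 53.5, 'ang': -35.7}
```

View pics/s20.png

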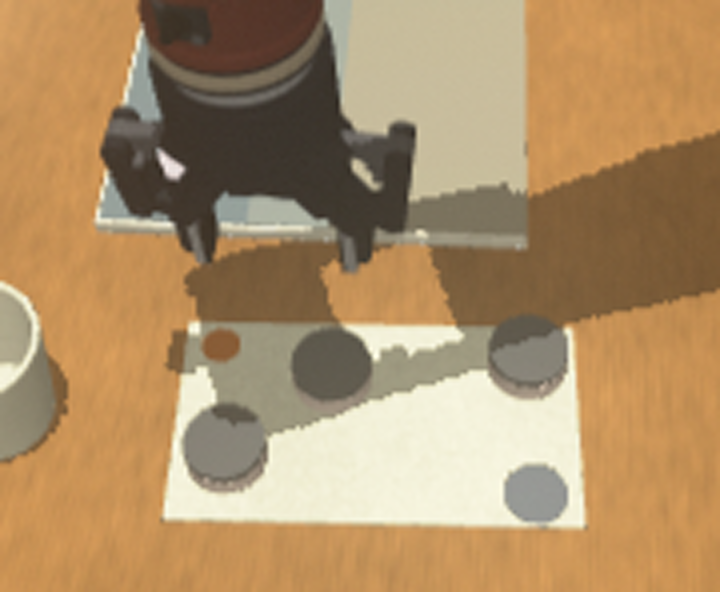

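Emit:
arm_command:
  moves: [0.75,-0.2,-1.0,2.5,0,0.75,-0.2,-0.8,2.5,0,0.75,0,0,1,0,0.75,0,0,0.3,0]

```text
clock: 21.55
eef_pos: [0.5065, 0.2792, 0.0832]
tcp_rot: [0.715, 0.699, -0.007, -0.017]
contact_force: [-0.1, 1.1, 0.2]
width: 0.748
```

```bash
python3 plan.py .5055 .287 .012 0;python3 - <<'E'
from h import *
im,d=snapshot("side");b=im[220:380,220:400]
save("s21.png",cv2.resize(b,None,fx=4,fy=3.7,interpolation=cv2.INTER_CUBIC))
E
```

```text
at [0.5065 0.2792 0.0832] jaw -1.2 D [-0.001   0.0078 -0.0712] rows 2 t 21.6 F [-0.1  1.1  0.2] w 0.75 tilt [-0.033  0.014 -0.999]
['op', np.float64(0.39), np.float64(-0.06), np.float64(3.56), np.float64(-0.6)]
['op', np.float64(0.39), np.float64(-0.06), np.float64(3.56), np.float64(-0.6)]
```

View pics/s21.png

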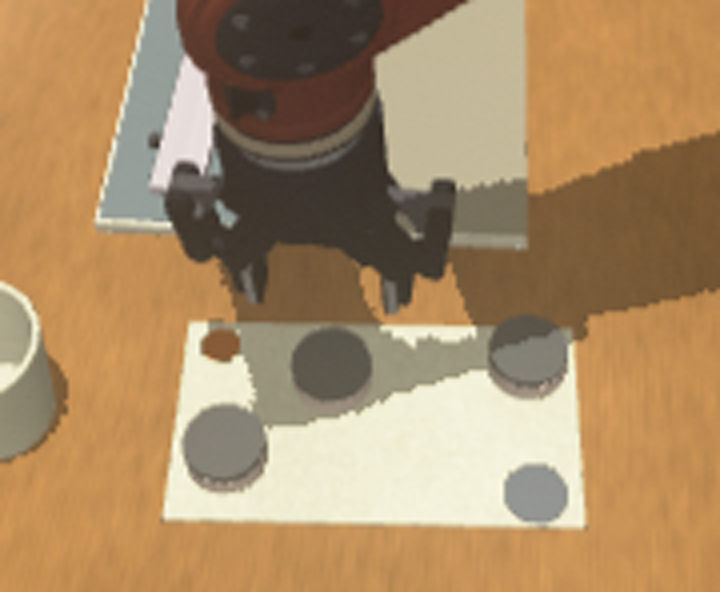

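Emit:
arm_command:
  moves: [0.75,0.4,0.1,2,0,0.75,0.4,0.1,2,0,0.75,0,0,0.8,0,0.75,0,0,0.3,0]

```text
clock: 22.0
eef_pos: [0.5142, 0.2882, 0.0367]
tcp_rot: [0.716, 0.698, -0.002, -0.014]
contact_force: [0.4, -1.4, -0.5]
width: 0.751
```

```bash
python3 plan.py .5055 .287 .012 0;python3 - <<'E'
from h import *
im,d=snapshot("side");b=im[220:380,220:400]
save("s22.png",cv2.resize(b,None,fx=4,fy=3.7,interpolation=cv2.INTER_CUBIC))
E
```

```text
at [0.5142 0.2882 0.0367] jaw -1.4 D [-0.0087 -0.0012 -0.0247] rows 1 t 22.0 F [ 0.4 -1.4 -0.5] w 0.75 tilt [-0.022  0.018 -1.   ]
['op', np.float64(-0.14), np.float64(-0.87), np.float64(2.47), np.float64(-1.4)]
```

View pics/s22.png

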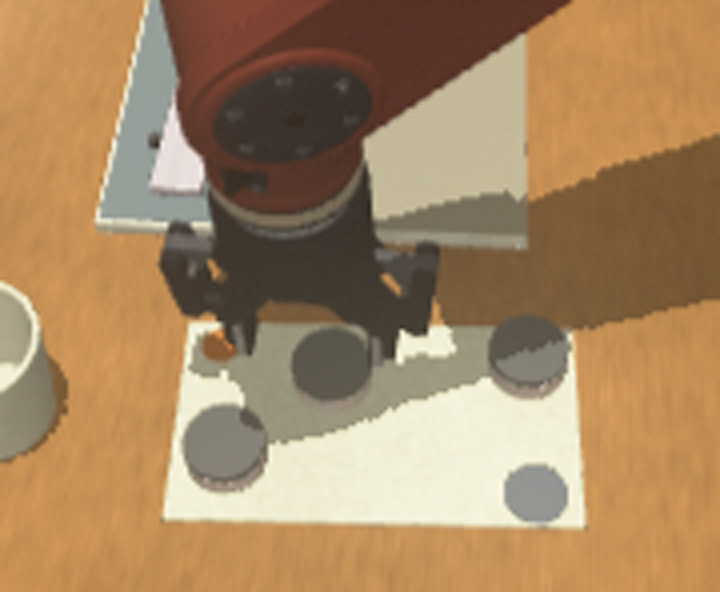

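Emit:
arm_command:
  moves: [0.75,0,-0.8,0,-0.7,0.75,0,-0.2,0.8,-0.7,0.75,0,0,0.8,0,0.75,0,0,0.3,0]

```text
clock: 22.45
eef_pos: [0.5055, 0.2895, 0.0203]
tcp_rot: [0.706, 0.708, 0.001, -0.013]
contact_force: [-0.3, -0.4, 0.7]
width: 0.749
```

```bash
python3 plan.py .5055 .287 .012 0;python3 - <<'E'
from h import *
im,d=snapshot("side");b=im[220:380,220:400]
save("s23.png",cv2.resize(b,None,fx=4,fy=3.7,interpolation=cv2.INTER_CUBIC))
E
```

```text
at [0.5055 0.2895 0.0203] jaw 0.1 D [ 0.     -0.0025 -0.0083] rows 1 t 22.4 F [-0.3 -0.4  0.7] w 0.75 tilt [-0.017  0.02  -1.   ]
['op', np.float64(-0.25), np.float64(0.0), np.float64(0.83), np.float64(0.1)]
```

View pics/s23.png

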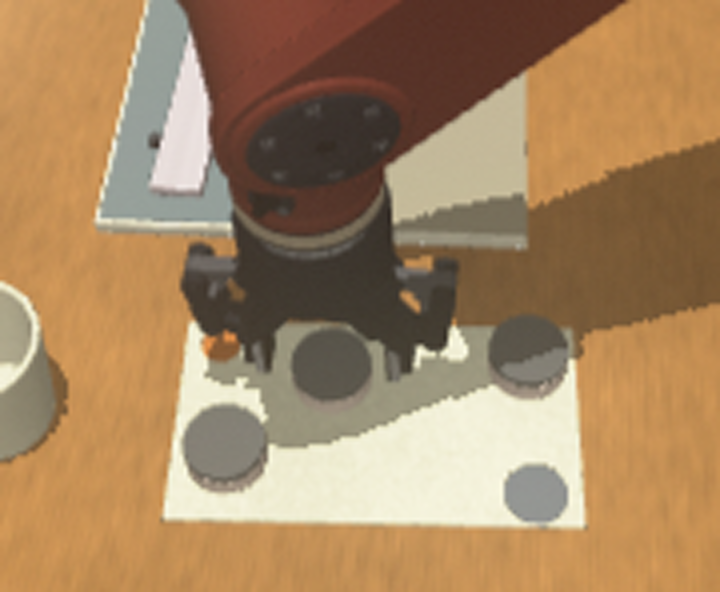

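Emit:
arm_command:
  moves: [0.75,-0.2,0,0.8,0,0.6,0,0,0.2,0,0.4,0,0,0,0,0.2,0,0,0,0,0.2,0,0,0,0]
  newtons: 40

```text
clock: 23.0
eef_pos: [0.5056, 0.2877, 0.0094]
tcp_rot: [0.707, 0.708, 0.001, -0.013]
contact_force: [-0.8, 0.9, 0.3]
width: 0.494
```

```bash
python3 plan.py .5055 .287 .012 0;python3 - <<'E'
from h import *
im,d=snapshot("side");b=im[220:380,220:400]
save("s24.png",cv2.resize(b,None,fx=4,fy=3.7,interpolation=cv2.INTER_CUBIC))
E
```

```text
at [0.5056 0.2877 0.0094] jaw 0.1 D [-0.0001 -0.0007  0.0026] rows 1 t 23.0 F [-0.8  0.9  0.3] w 0.49 tilt [-0.017  0.02  -1.   ]
['op', np.float64(-0.07), np.float64(-0.01), np.float64(-0.26), np.float64(0.1)]
```

View pics/s24.png

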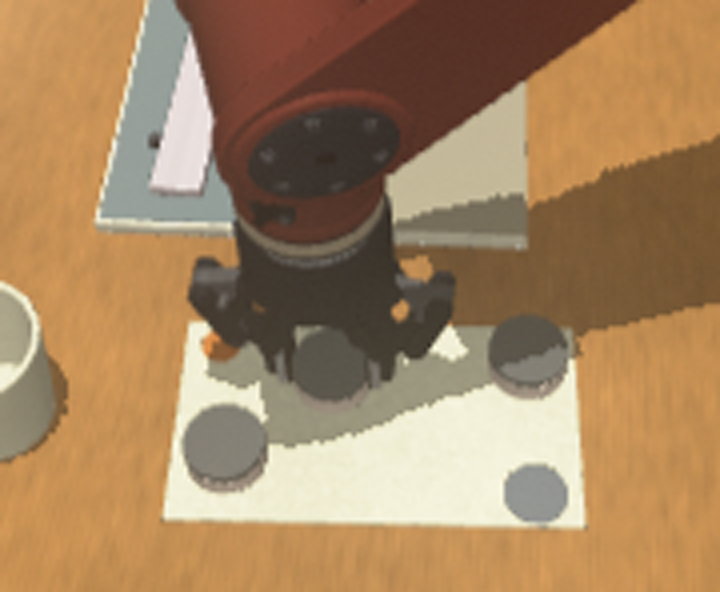

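Emit:
arm_command:
  moves: [0.2,0,0,-1,0,0.2,0,0,-3,0,0.2,0,0,-3.5,0,0.2,0,0,-3.5,0,0.2,0,0,0,0]

```text
clock: 23.55
eef_pos: [0.5055, 0.2843, 0.1223]
tcp_rot: [0.706, 0.708, -0.001, -0.014]
contact_force: [0.7, 0.9, -0.8]
width: 0.494
```

```bash
python3 plan.py .614 .080 .11 0;python3 - <<'E'
from h import *
im,d=snapshot("side");b=im[200:380,220:400]
save("s25.png",cv2.resize(b,None,fx=3,fy=3,interpolation=cv2.INTER_CUBIC))
E
```

```text
at [0.5055 0.2843 0.1223] jaw 0.1 D [ 0.1085 -0.2043 -0.0123] rows 6 t 23.6 F [ 0.7  0.9 -0.8] w 0.49 tilt [-0.022  0.018 -1.   ]
['op', np.float64(-3.41), np.float64(1.8), np.float64(0.2), np.float64(0.0)]
['op', np.float64(-3.41), np.float64(1.8), np.float64(0.2), np.float64(0.0)]
['op', np.float64(-3.41), np.float64(1.8), np.float64(0.2), np.float64(0.0)]
['op', np.float64(-3.41), np.float64(1.81), np.float64(0.2), np.float64(0.0)]
['op', np.float64(-3.41), np.float64(1.81), np.float64(0.2), np.float64(0.0)]
['op', np.float64(-3.41), np.float64(1.81), np.float64(0.2), np.float64(0.0)]
```

View pics/s25.png

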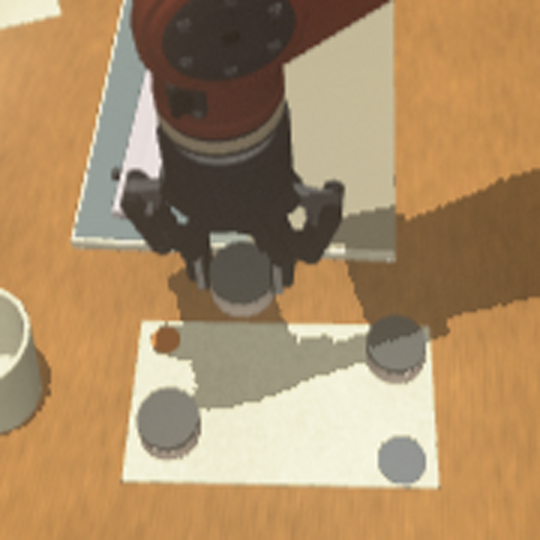

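```bash
python3 - <<'E'
from h import *
im,d=snapshot("top");b=im[140:205,225:365];save("top26.png",im)
save("t26.png",cv2.resize(b,None,fx=5,fy=5,interpolation=cv2.INTER_CUBIC))
rect("top","ruler",.02)
for z in [.022]:
  pass
E
```

```text
(no output)
```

View pics/t26.png

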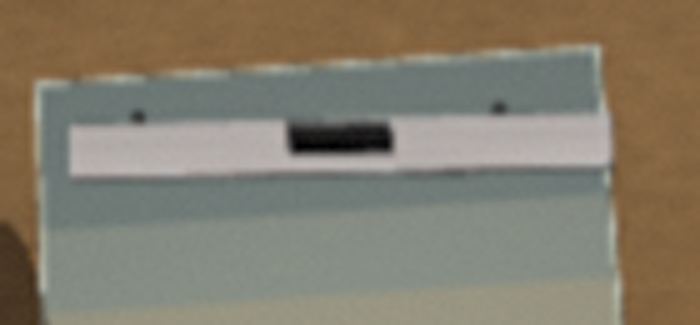

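```bash
python3 - <<'E'
from h import *
for u,v in((70,127),(70,177),(610,113),(610,166),(290,123),(390,123)):
    print(w("top",u/5+225-.4,v/5+140-.4,z=.022).round(4))
E
```

```text
[0.6288 0.174  0.022 ]
[0.5985 0.1738 0.022 ]
[ 0.6282 -0.1452  0.022 ]
[ 0.596  -0.1439  0.022 ]
[0.6275 0.0441 0.022 ]
[ 0.6258 -0.015   0.022 ]
```

Emit:
arm_command:
  moves: [0.2,-3.4,1.8,0,0,0.2,-3.4,1.8,0,0,0.2,-3.4,1.8,0,0,0.2,-3.4,1.8,0,0,0.2,-3.4,1.8,0,0,0.2,-2.5,1.0,0,0,0.2,0,0,0.3,0,0.2,0,0,0.3,0]

```text
clock: 24.5
eef_pos: [0.5895, 0.0801, 0.0832]
tcp_rot: [0.705, 0.708, -0.02, -0.027]
contact_force: [0.1, 1.2, -1.6]
width: 0.494
```

```bash
python3 plan.py .6135 .078 .06 0;python3 - <<'E'
from h import *
im,d=snapshot("side");b=im[150:310,220:380]
save("s27.png",cv2.resize(b,None,fx=3,fy=3,interpolation=cv2.INTER_CUBIC))
E
```

```text
at [0.5895 0.0801 0.0832] jaw 0.3 D [ 0.024  -0.0021 -0.0232] rows 1 t 24.5 F [ 0.1  1.2 -1.6] w 0.49 tilt [-0.067  0.01  -0.998]
['op', np.float64(-0.22), np.float64(2.4), np.float64(2.32), np.float64(0.3)]
```

View pics/s27.png

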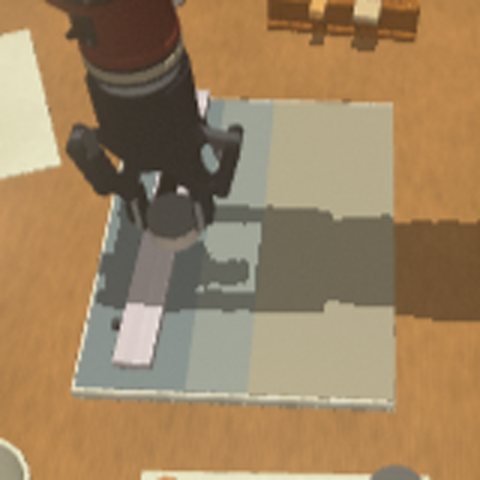

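Emit:
arm_command:
  moves: [0.2,-0.2,1.2,0,0,0.2,0,1.0,0,0,0.2,0,0.3,0.5,0,0.2,0,0,0.5,0]

```text
clock: 24.95
eef_pos: [0.6135, 0.082, 0.0686]
tcp_rot: [0.703, 0.71, -0.021, -0.028]
contact_force: [0.4, -0.5, -1.5]
width: 0.496
```

```bash
python3 plan.py .6135 .078 .04 0
```

```text
at [0.6135 0.082  0.0686] jaw 0.6 D [-0.     -0.004  -0.0286] rows 1 t 24.9 F [ 0.4 -0.5 -1.5] w 0.5 tilt [-0.07   0.01  -0.998]
['op', np.float64(-0.4), np.float64(-0.01), np.float64(2.86), np.float64(0.6)]
```

Emit:
arm_command:
  moves: [0.2,-0.3,0.1,1.3,0.5,0.2,0,0.1,1.0,0,0.2,0,0,0.4,0]

```text
clock: 25.25
eef_pos: [0.6132, 0.0801, 0.0389]
tcp_rot: [0.706, 0.707, -0.021, -0.028]
contact_force: [-0.2, 0.1, -1.7]
width: 0.496
```

```bash
python3 plan.py .6135 .078 .0295 0;python3 - <<'E'
from h import *
im,d=snapshot("side");b=im[180:300,240:360]
save("s28.png",cv2.resize(b,None,fx=4,fy=4,interpolation=cv2.INTER_CUBIC))
E
```

```text
at [0.6132 0.0801 0.0389] jaw 0.1 D [ 0.0003 -0.0021 -0.0094] rows 1 t 25.2 F [-0.2  0.1 -1.7] w 0.5 tilt [-0.07   0.01  -0.997]
['op', np.float64(-0.21), np.float64(0.03), np.float64(0.94), np.float64(0.1)]
```

View pics/s28.png

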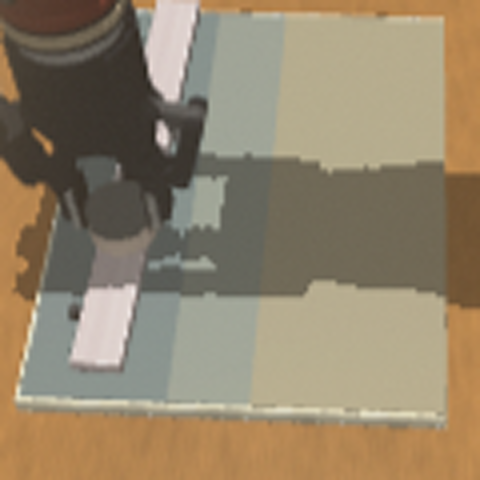

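Emit:
arm_command:
  moves: [0.2,-0.2,0.1,0.6,0,0.2,0,0,0.3,0]

```text
clock: 25.5
eef_pos: [0.6131, 0.0777, 0.0301]
tcp_rot: [0.706, 0.707, -0.022, -0.029]
contact_force: [-5.7, -2.0, 12.9]
width: 0.5
```

Emit:
arm_command:
  moves: [0.2,0,0,0.2,0]

```text
clock: 25.6
eef_pos: [0.6132, 0.0776, 0.0301]
tcp_rot: [0.706, 0.707, -0.023, -0.029]
contact_force: [-5.5, 0.3, 13.0]
width: 0.495
```

Emit:
arm_command:
  moves: [0.55,0,0,0,0,0.7,0,0,0,0,0.7,0,0,0,0,0.7,0,0,-1,0,0.7,0,0,-3,0,0.7,0,0,-4,0,0.7,0,0,-2,0,0.7,0,0,0,0]

```text
clock: 26.4
eef_pos: [0.621, 0.0761, 0.1351]
tcp_rot: [0.706, 0.707, -0.022, -0.029]
contact_force: [0.7, -0.1, -0.0]
width: 0.7
```

```bash
python3 plan.py .398 .269 .13 0;python3 - <<'E'
from h import *
im,d=snapshot("side");b=im[180:300,240:360]
save("s29.png",cv2.resize(b,None,fx=4,fy=4,interpolation=cv2.INTER_CUBIC))
rect("side","jar1",.046)
E
```

```text
at [0.621  0.0761 0.1351] jaw 0.1 D [-0.223   0.1929 -0.0051] rows 7 t 26.4 F [ 0.7 -0.1 -0. ] w 0.7 tilt [-0.072  0.009 -0.997]
['op', np.float64(2.76), np.float64(-3.18), np.float64(0.07), np.float64(0.0)]
['op', np.float64(2.76), np.float64(-3.18), np.float64(0.07), np.float64(0.0)]
['op', np.float64(2.76), np.float64(-3.18), np.float64(0.07), np.float64(0.0)]
['op', np.float64(2.76), np.float64(-3.18), np.float64(0.07), np.float64(0.0)]
['op', np.float64(2.76), np.float64(-3.18), np.float64(0.07), np.float64(0.0)]
['op', np.float64(2.76), np.float64(-3.18), np.float64(0.07), np.float64(0.0)]
['op', np.float64(2.76), np.float64(-3.19), np.float64(0.07), np.float64(0.0)]
jar1 side {'p': 0.8, 'c': (610.8, 86.2), 'L': 58.5, 'W': 43.0, 'ang': -78.8}
jar1 side {'p': 0.72, 'c': (398.8, 285.9), 'L': 50.1, 'W': 38.4, 'ang': -87.3}
jar1 side {'p': 0.59, 'c': (551.9, 352.5), 'L': 47.4, 'W': 43.0, 'ang': -84.9}
```

View pics/s29.png

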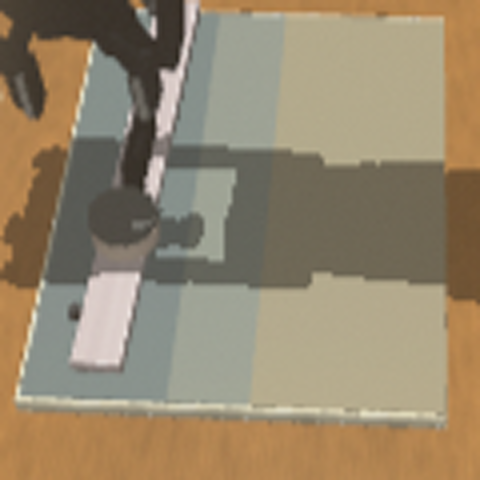

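Emit:
arm_command:
  moves: [0.75,2.8,-3.2,0,0,0.75,2.8,-3.2,0,0,0.75,2.8,-3.2,0,0,0.75,2.8,-3.2,0,0,0.75,2.8,-3.2,0,0,0.75,2.8,-3.2,0,0,0.75,2,-2.5,0,0,0.75,0,0,0.3,0]

```text
clock: 27.3
eef_pos: [0.3843, 0.2656, 0.1324]
tcp_rot: [0.708, 0.705, -0.036, -0.038]
contact_force: [0.1, -0.1, 0.0]
width: 0.748
```

```bash
python3 plan.py .398 .269 .07 0
```

```text
at [0.3843 0.2656 0.1324] jaw -0.2 D [ 0.0137  0.0034 -0.0624] rows 2 t 27.3 F [ 0.1 -0.1  0. ] w 0.75 tilt [-0.103  0.003 -0.995]
['op', np.float64(0.17), np.float64(0.68), np.float64(3.12), np.float64(-0.1)]
['op', np.float64(0.17), np.float64(0.68), np.float64(3.12), np.float64(-0.1)]
```

Emit:
arm_command:
  moves: [0.75,0,0,-3,0,0.75,0,0,-3,0,0.75,0,0,-3,0]

```text
clock: 27.6
eef_pos: [0.3856, 0.2618, 0.2122]
tcp_rot: [0.706, 0.705, -0.048, -0.041]
contact_force: [0.4, 0.4, -0.4]
width: 0.749
```

Emit:
arm_command:
  moves: [0.75,0,0,3,0,0.75,0,0,3,0,0.75,0,0,3,0]

```text
clock: 27.9
eef_pos: [0.3839, 0.2627, 0.1276]
tcp_rot: [0.707, 0.705, -0.039, -0.037]
contact_force: [-0.4, 0.2, 0.3]
width: 0.75
```

Emit:
arm_command:
  moves: [0.75,0,3,0,0,0.75,0,3,0,0,0.75,0,3,0,0]

```text
clock: 28.2
eef_pos: [0.4621, 0.256, 0.1026]
tcp_rot: [0.706, 0.705, -0.052, -0.042]
contact_force: [0.1, 0.2, -0.7]
width: 0.75
```

Emit:
arm_command:
  moves: [0.75,0,-3,0,0,0.75,0,-3,0,0,0.75,0,-3,0,0]

```text
clock: 28.5
eef_pos: [0.3756, 0.2521, 0.1046]
tcp_rot: [0.709, 0.702, -0.059, -0.044]
contact_force: [-0.3, 0.0, 0.5]
width: 0.754
```

Emit:
arm_command:
  moves: [0.75,0,0,0,0,0.75,0,0,0,0,0.75,0,0,0,0]

```text
clock: 28.8
eef_pos: [0.3711, 0.2491, 0.0999]
tcp_rot: [0.708, 0.701, -0.063, -0.046]
contact_force: [0.6, 0.5, -0.7]
width: 0.748
```

Emit:
arm_command:
  moves: [1,-1.5,1.5,0,0,1,-1.3,1.5,0,0]

```text
clock: 29.0
eef_pos: [0.4015, 0.2209, 0.0954]
tcp_rot: [0.708, 0.702, -0.063, -0.046]
contact_force: [0.2, 1.0, 0.1]
width: 0.999
```

```bash
python3 plan.py .40 .219 .03 0;python3 - <<'E'
from h import *
im,d=snapshot("side");b=im[180:380,240:440]
save("s30.png",cv2.resize(b,None,fx=3,fy=3,interpolation=cv2.INTER_CUBIC))
E
```

```text
at [0.4015 0.2209 0.0954] jaw -0.5 D [-0.0015 -0.0019 -0.0654] rows 2 t 29.0 F [0.2 1.  0.1] w 1.0 tilt [-0.154 -0.024 -0.988]
['op', np.float64(-0.09), np.float64(-0.07), np.float64(3.27), np.float64(-0.3)]
['op', np.float64(-0.09), np.float64(-0.08), np.float64(3.27), np.float64(-0.3)]
```

View pics/s30.png

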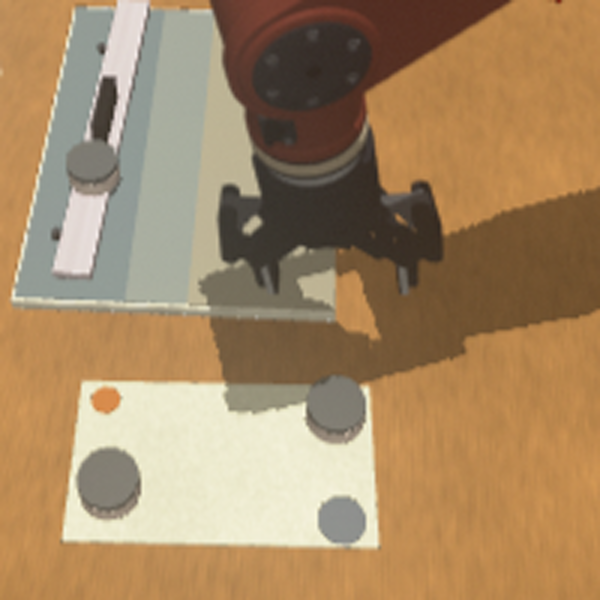

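```bash
python3 - <<'E'
from h import *
im,d=snapshot("side");save("side31.png",im)
for (u0,v0) in((331,276),(375,276)):
  for v in range(v0-16,v0+3,3):
    print(v,[tuple(int(t) for t in (w("side",u,v,depth=d[v,u])*1000).round()) for u in range(u0-4,u0+6,2)])
s=observe();print(s["joint_positions"].round(4),s["eef_pos"])
E
```

```text
260 [(457, 231, 166), (453, 236, 174), (449, 238, 178), (445, 239, 180), (441, 237, 177)]
263 [(457, 238, 166), (452, 239, 168), (449, 237, 166), (445, 237, 167), (444, 132, 9)]
266 [(457, 234, 150), (453, 222, 132), (453, 142, 10), (448, 143, 12), (443, 142, 12)]
269 [(457, 230, 133), (453, 228, 129), (450, 212, 106), (448, 151, 12), (443, 150, 10)]
272 [(457, 231, 122), (453, 231, 123), (449, 218, 102), (447, 160, 12), (442, 159, 11)]
275 [(457, 230, 109), (453, 231, 112), (451, 167, 9), (447, 167, 9), (442, 168, 12)]
278 [(460, 177, 10), (456, 177, 11), (451, 176, 10), (446, 177, 12), (441, 175, 9)]
260 [(369, 220, 162), (365, 223, 166), (362, 224, 168), (358, 225, 170), (355, 234, 183)]
263 [(370, 234, 172), (366, 231, 167), (361, 229, 165), (357, 229, 165), (354, 233, 172)]
266 [(369, 233, 159), (365, 233, 160), (361, 233, 160), (356, 228, 153), (334, 123, -3)]
269 [(368, 231, 146), (364, 232, 147), (359, 227, 141), (355, 227, 141), (334, 131, -4)]
272 [(367, 231, 135), (363, 232, 136), (358, 229, 132), (354, 228, 131), (335, 142, -1)]
275 [(366, 231, 123), (362, 231, 124), (344, 151, -2), (339, 149, -5), (335, 151, 0)]
278 [(354, 160, -2), (349, 160, -2), (344, 159, -2), (340, 161, 1), (335, 160, 0)]
[0.3293 0.129  1.9998 0.029  1.166  0.3266] [0.4028679  0.22025922 0.09562055]
```

Emit:
arm_command:
  moves: [1,0,0,3,0,1,0,0,3,0,1,0,0,2,0,1,0,0,0.3,0]

```text
clock: 29.5
eef_pos: [0.3951, 0.2197, 0.013]
tcp_rot: [0.71, 0.7, -0.059, -0.044]
contact_force: [-0.4, -0.1, -0.6]
width: 1.002
```

```bash
python3 plan.py .40 .219 .0 0
```

```text
at [0.3951 0.2197 0.013 ] jaw -1.0 D [ 0.0049 -0.0007 -0.013 ] rows 1 t 29.5 F [-0.4 -0.1 -0.6] w 1.0 tilt [-0.147 -0.02  -0.989]
['op', np.float64(-0.06), np.float64(0.49), np.float64(1.3), np.float64(-1.0)]
```

Emit:
arm_command:
  moves: [1,0,0,0.8,0,1,0,0,0.6,0]

```text
clock: 29.7
eef_pos: [0.3943, 0.2202, -0.0007]
tcp_rot: [0.71, 0.7, -0.059, -0.044]
contact_force: [0.9, 0.2, -0.3]
width: 0.999
```

Emit:
arm_command:
  moves: [1,0,0,0.6,0]

```text
clock: 29.8
eef_pos: [0.3943, 0.2205, -0.0063]
tcp_rot: [0.711, 0.7, -0.058, -0.044]
contact_force: [-0.2, 0.3, -0.0]
width: 1.003
```

Emit:
arm_command:
  moves: [1,0,0,0.5,0]

```text
clock: 29.9
eef_pos: [0.3945, 0.2206, -0.0081]
tcp_rot: [0.71, 0.7, -0.059, -0.044]
contact_force: [-17.2, -8.1, 54.6]
width: 1.0
```

Emit:
arm_command:
  moves: [1,0,0,0.5,0]

```text
clock: 30.0
eef_pos: [0.3945, 0.2206, -0.0079]
tcp_rot: [0.71, 0.7, -0.061, -0.044]
contact_force: [-17.6, -8.4, 52.2]
width: 0.999
```

Emit:
arm_command:
  moves: [0.8,0,0,-1,0,0.5,0,0,-3,0,0.2,0,0,-4,0,0,0,0,-4,0,0,-2,2,0,0]

```text
clock: 30.5
eef_pos: [0.4346, 0.2054, 0.1175]
tcp_rot: [0.709, 0.701, -0.057, -0.043]
contact_force: [1.3, 0.8, 0.4]
width: 0.143
```

```bash
python3 plan.py .70 -.02 .12 0; python3 - <<'E'
from h import *
im,d=snapshot("side");b=im[150:330,180:400]
save("s32.png",cv2.resize(b,None,fx=3,fy=3,interpolation=cv2.INTER_CUBIC))
rect("side","paint_tube",.02)
E
```

```text
at [0.4346 0.2054 0.1175] jaw -0.7 D [ 0.2654 -0.2254  0.0025] rows 8 t 30.5 F [1.3 0.8 0.4] w 0.14 tilt [-0.141 -0.02  -0.99 ]
['op', np.float64(-2.77), np.float64(3.35), np.float64(-0.03), np.float64(-0.1)]
['op', np.float64(-2.78), np.float64(3.35), np.float64(-0.03), np.float64(-0.1)]
['op', np.float64(-2.79), np.float64(3.34), np.float64(-0.03), np.float64(-0.1)]
['op', np.float64(-2.79), np.float64(3.34), np.float64(-0.03), np.float64(-0.1)]
['op', np.float64(-2.8), np.float64(3.34), np.float64(-0.03), np.float64(-0.1)]
['op', np.float64(-2.8), np.float64(3.33), np.float64(-0.03), np.float64(-0.1)]
['op', np.float64(-2.81), np.float64(3.33), np.float64(-0.03), np.float64(-0.1)]
['op', np.float64(-2.81), np.float64(3.32), np.float64(-0.03), np.float64(-0.1)]
paint_tube side {'p': 0.62, 'c': (791.8, 37.2), 'L': 147.2, 'W': 34.0, 'ang': -84.9}
```

View pics/s32.png

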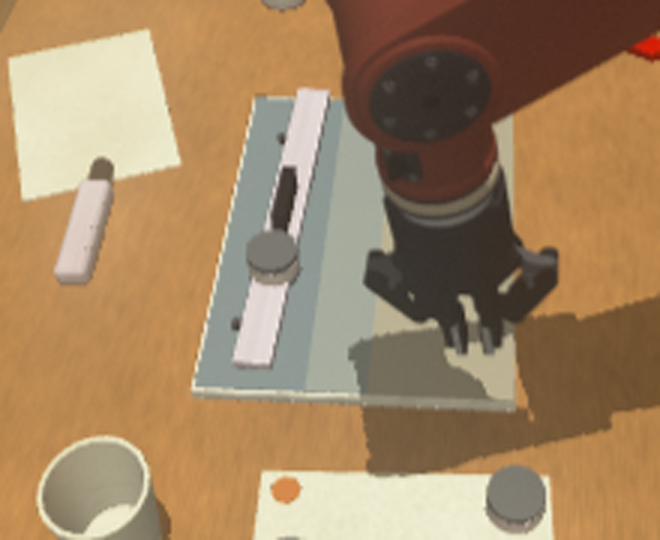

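Emit:
arm_command:
  moves: [0,-2.8,3.3,-0.2,0,0,-2.8,3.3,-0.2,0,0,-2.8,3.3,-0.2,0,0,-2.8,3.3,-0.2,0,0,-2.8,3.3,-0.2,0,0,-2.8,3.3,-0.2,0,0,-2.8,3.3,-0.2,0,0,-2.8,3.3,-0.2,0]

```text
clock: 31.4
eef_pos: [0.6951, -0.0269, 0.0898]
tcp_rot: [0.708, 0.701, -0.062, -0.049]
contact_force: [0.4, 0.8, 0.5]
width: 0.001
```

```bash
python3 plan.py .705 -.055 .04 0
```

```text
at [ 0.6951 -0.0269  0.0898] jaw -0.7 D [ 0.0099 -0.0281 -0.0498] rows 2 t 31.4 F [0.4 0.8 0.5] w 0.0 tilt [-0.156 -0.018 -0.988]
['op', np.float64(-1.4), np.float64(0.51), np.float64(2.49), np.float64(-0.3)]
['op', np.float64(-1.4), np.float64(0.5), np.float64(2.49), np.float64(-0.3)]
```

Emit:
arm_command:
  moves: [0,-1.3,1.5,0,0,0,-1.2,1.2,2,0,0,0,0.3,2.5,0,0,0,0.2,1,0]

```text
clock: 31.8
eef_pos: [0.7234, -0.0592, 0.0282]
tcp_rot: [0.711, 0.699, -0.06, -0.047]
contact_force: [-0.6, -0.1, 0.0]
width: -0.001
```

```bash
python3 plan.py .70 -.055 .004 0; python3 - <<'E'
from h import *
im,d=snapshot("side");b=im[130:290,180:380]
save("s33.png",cv2.resize(b,None,fx=3.5,fy=3.5,interpolation=cv2.INTER_CUBIC))
E
```

```text
at [ 0.7234 -0.0592  0.0282] jaw -1.1 D [-0.0234  0.0042 -0.0242] rows 1 t 31.8 F [-0.6 -0.1  0. ] w -0.0 tilt [-0.152 -0.018 -0.988]
['op', np.float64(0.37), np.float64(-2.35), np.float64(2.42), np.float64(-1.1)]
```

View pics/s33.png

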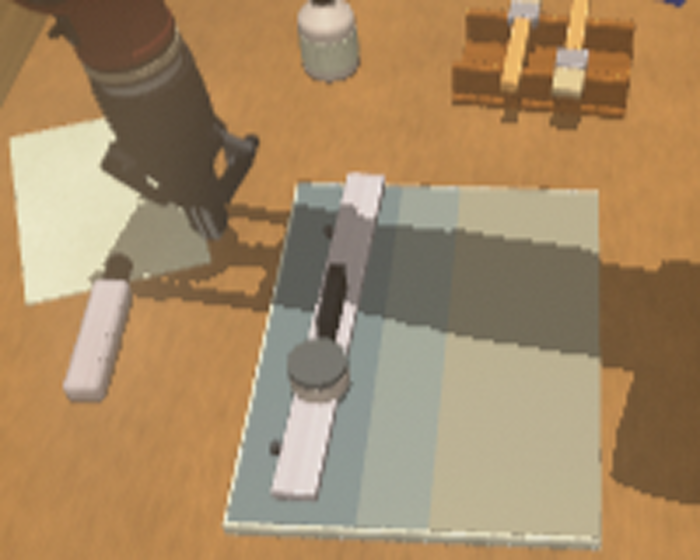

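Emit:
arm_command:
  moves: [0,0,0,1.5,0,0,0,0,0.8,0,0,0,-0.8,0,0]

```text
clock: 32.15
eef_pos: [0.7107, -0.0578, 0.0039]
tcp_rot: [0.71, 0.7, -0.061, -0.048]
contact_force: [0.2, 0.6, 0.1]
width: 0.003
```

Emit:
arm_command:
  moves: [0,0,-0.8,0,0,0,0,-0.6,0.1,0]

```text
clock: 32.35
eef_pos: [0.6955, -0.0568, 0.0062]
tcp_rot: [0.71, 0.7, -0.061, -0.048]
contact_force: [-0.4, 0.3, 0.2]
width: -0.0
```

Emit:
arm_command:
  moves: [0,0,-0.5,0.3,0,0,0,-0.4,0.2,0]

```text
clock: 32.55
eef_pos: [0.6855, -0.0566, 0.0046]
tcp_rot: [0.71, 0.7, -0.06, -0.046]
contact_force: [0.3, 0.3, 0.5]
width: -0.003
```

Emit:
arm_command:
  moves: [0,0,-0.5,0.1,0,0,0,-0.5,0.1,0]

```text
clock: 32.75
eef_pos: [0.6771, -0.0566, 0.0051]
tcp_rot: [0.71, 0.7, -0.058, -0.044]
contact_force: [9.8, 0.8, -6.4]
width: -0.003
```

Emit:
arm_command:
  moves: [0,0,-0.8,0.1,0,0,0,-0.8,0.1,0]

```text
clock: 32.95
eef_pos: [0.677, -0.0572, 0.0075]
tcp_rot: [0.711, 0.701, -0.043, -0.028]
contact_force: [14.8, 0.0, -9.2]
width: 0.004
```

Emit:
arm_command:
  moves: [0,0,-0.8,0.1,0,0,0,-0.8,0.1,0]

```text
clock: 33.15
eef_pos: [0.6756, -0.0577, 0.0104]
tcp_rot: [0.712, 0.701, -0.03, -0.014]
contact_force: [-0.1, 0.9, 2.9]
width: 0.001
```

Emit:
arm_command:
  moves: [0,0,1.2,-0.1,0,0,0,0.8,0.5,0,0,0,0,0.8,0]

```text
clock: 33.45
eef_pos: [0.6971, -0.0587, -0.0004]
tcp_rot: [0.712, 0.701, -0.029, -0.012]
contact_force: [-0.3, -0.3, -0.3]
width: -0.0
```

Emit:
arm_command:
  moves: [0,0,0,0.3,0]

```text
clock: 33.55
eef_pos: [0.6973, -0.0587, -0.0012]
tcp_rot: [0.712, 0.701, -0.029, -0.012]
contact_force: [-8.2, 2.4, 21.6]
width: -0.001
```

Emit:
arm_command:
  moves: [0,0,0,-0.3,0,0,0,-1.0,0,0,0,0,-0.8,0.1,0]

```text
clock: 33.85
eef_pos: [0.6822, -0.0586, 0.0021]
tcp_rot: [0.713, 0.701, -0.026, -0.009]
contact_force: [14.2, 0.2, -3.8]
width: -0.001
```

Emit:
arm_command:
  moves: [0,0,-0.8,0.2,0,0,0,-0.8,0.1,0]

```text
clock: 34.05
eef_pos: [0.6796, -0.059, 0.0042]
tcp_rot: [0.713, 0.701, -0.013, 0.005]
contact_force: [1.2, -0.4, 3.1]
width: -0.008
```

```bash
python3 plan.py .70 -.055 .1 0
```

```text
at [ 0.6796 -0.059   0.0042] jaw -1.0 D [0.0204 0.004  0.0958] rows 3 t 34.0 F [ 1.2 -0.4  3.1] w -0.01 tilt [-0.012 -0.026 -1.   ]
['op', np.float64(0.15), np.float64(0.68), np.float64(-3.19), np.float64(-0.3)]
['op', np.float64(0.14), np.float64(0.68), np.float64(-3.19), np.float64(-0.3)]
['op', np.float64(0.14), np.float64(0.68), np.float64(-3.19), np.float64(-0.3)]
```

Emit:
arm_command:
  moves: [0,0,1.2,0,0,0,0,0.3,-2,0,0.2,0,0,-4,0,0.4,0,0,-4,0,0.6,0,0,-3,0,0.75,2.5,-2.5,0,0,0.75,3,-3,0,0,0.75,3,-3,0,0]

```text
clock: 34.85
eef_pos: [0.601, 0.0288, 0.1301]
tcp_rot: [0.716, 0.698, -0.019, -0.001]
contact_force: [0.5, 0.8, 0.4]
width: 0.753
```

```bash
python3 plan.py .398 .269 .12 0
```

```text
at [0.601  0.0288 0.1301] jaw -1.4 D [-0.203   0.2402 -0.0101] rows 7 t 34.9 F [0.5 0.8 0.4] w 0.75 tilt [-0.029 -0.025 -0.999]
['op', np.float64(3.36), np.float64(-2.99), np.float64(0.14), np.float64(-0.2)]
['op', np.float64(3.37), np.float64(-2.97), np.float64(0.14), np.float64(-0.2)]
['op', np.float64(3.38), np.float64(-2.96), np.float64(0.14), np.float64(-0.2)]
['op', np.float64(3.39), np.float64(-2.95), np.float64(0.14), np.float64(-0.2)]
['op', np.float64(3.4), np.float64(-2.94), np.float64(0.14), np.float64(-0.2)]
['op', np.float64(3.41), np.float64(-2.93), np.float64(0.14), np.float64(-0.2)]
['op', np.float64(3.42), np.float64(-2.91), np.float64(0.14), np.float64(-0.2)]
```

Emit:
arm_command:
  moves: [0.75,3.4,-2.9,0,-0.2,0.75,3.4,-2.9,0,-0.2,0.75,3.4,-2.9,0,-0.2,0.75,3.4,-2.9,0,-0.2,0.75,3.4,-2.9,0,-0.2,0.75,3.4,-2.8,0,-0.2,0.75,2.6,-1.8,0.2,0,0.75,0,0,1,0]

```text
clock: 35.65
eef_pos: [0.3867, 0.2667, 0.1086]
tcp_rot: [0.708, 0.706, -0.027, -0.007]
contact_force: [0.1, -1.0, -0.2]
width: 0.753
```

```bash
python3 plan.py .398 .269 .07 0; python3 - <<'E'
from h import *
im,d=snapshot("side");b=im[200:380,220:440]
save("s34.png",cv2.resize(b,None,fx=3.2,fy=3.2,interpolation=cv2.INTER_CUBIC))
rect("side","jar1",.026)
E
```

```text
at [0.3867 0.2667 0.1086] jaw -0.2 D [ 0.0113  0.0023 -0.0386] rows 1 t 35.6 F [ 0.1 -1.  -0.2] w 0.75 tilt [-0.049 -0.028 -0.998]
['op', np.float64(0.23), np.float64(1.13), np.float64(3.86), np.float64(-0.2)]
jar1 side {'p': 0.94, 'c': (400.1, 276.2), 'L': 51.0, 'W': 44.2, 'ang': -85.0}
jar1 side {'p': 0.82, 'c': (615.0, 72.4), 'L': 62.1, 'W': 44.4, 'ang': -70.0}
jar1 side {'p': 0.68, 'c': (555.3, 344.3), 'L': 49.3, 'W': 39.8, 'ang': -79.2}
```

View pics/s34.png

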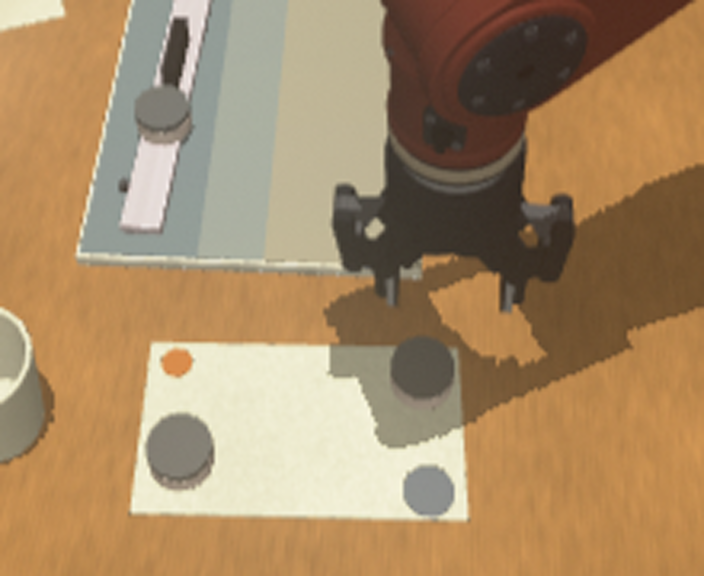

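Emit:
arm_command:
  moves: [0.75,0.2,1.3,1.5,0,0.75,0.2,0.4,2,0,0.75,0,0.2,1.2,0,0.75,0,0,0.2,0]

```text
clock: 36.15
eef_pos: [0.4047, 0.2615, 0.0538]
tcp_rot: [0.71, 0.703, -0.031, -0.007]
contact_force: [-0.2, -0.3, -0.5]
width: 0.75
```

```bash
python3 plan.py .398 .269 .008 0; python3 - <<'E'
from h import *
im,d=snapshot("side");b=im[200:380,220:440]
save("s35.png",cv2.resize(b,None,fx=3.2,fy=3.2,interpolation=cv2.INTER_CUBIC))
E
```

```text
at [0.4047 0.2615 0.0538] jaw -0.6 D [-0.0067  0.0075 -0.0458] rows 2 t 36.1 F [-0.2 -0.3 -0.5] w 0.75 tilt [-0.053 -0.034 -0.998]
['op', np.float64(0.37), np.float64(-0.34), np.float64(2.29), np.float64(-0.3)]
['op', np.float64(0.37), np.float64(-0.34), np.float64(2.29), np.float64(-0.3)]
```

View pics/s35.png

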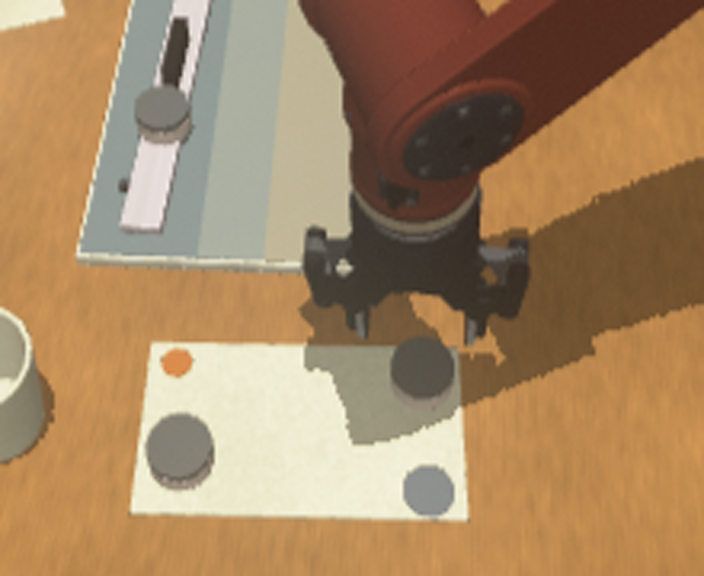

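Emit:
arm_command:
  moves: [0.75,0.9,-0.4,0,0,0.75,0.1,-0.1,1.5,0,0.75,0,0,1.2,0,0.75,0,0,0.2,0]

```text
clock: 36.6
eef_pos: [0.4003, 0.2722, 0.0269]
tcp_rot: [0.711, 0.703, -0.028, -0.006]
contact_force: [-0.8, -0.8, 0.1]
width: 0.752
```

```bash
python3 plan.py .398 .269 .008 0; python3 - <<'E'
from h import *
im,d=snapshot("side");b=im[200:380,220:440]
save("s36.png",cv2.resize(b,None,fx=3.2,fy=3.2,interpolation=cv2.INTER_CUBIC))
E
```

```text
at [0.4003 0.2722 0.0269] jaw -0.7 D [-0.0023 -0.0032 -0.0189] rows 1 t 36.6 F [-0.8 -0.8  0.1] w 0.75 tilt [-0.048 -0.031 -0.998]
['op', np.float64(-0.32), np.float64(-0.23), np.float64(1.89), np.float64(-0.7)]
```

View pics/s36.png

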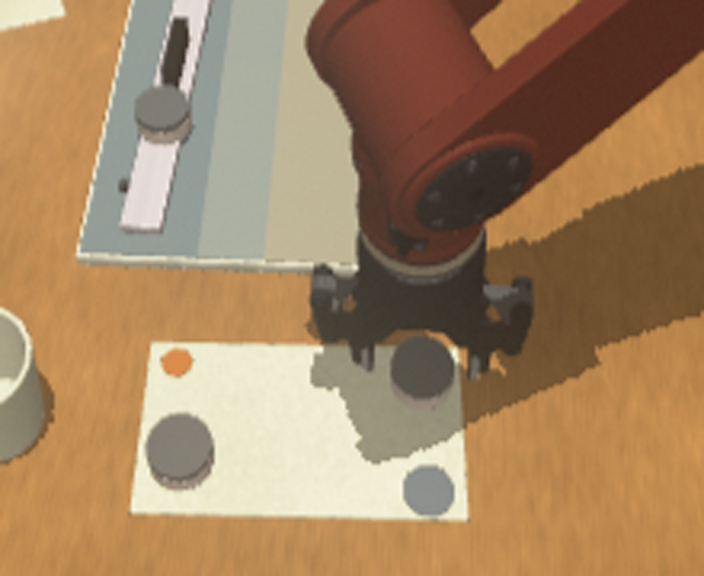

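Emit:
arm_command:
  moves: [0.75,-0.1,-0.1,1.3,0,0.75,0,0,0.6,0,0.6,0,0,0.1,0,0.4,0,0,0,0,0.2,0,0,0,0,0.2,0,0,0,0]
  newtons: 40

```text
clock: 37.25
eef_pos: [0.3993, 0.2713, 0.0071]
tcp_rot: [0.711, 0.703, -0.027, -0.006]
contact_force: [-0.3, -0.5, -1.6]
width: 0.499
```

Emit:
arm_command:
  moves: [0.2,0,0,-1,0,0.2,0,0,-3,0,0.2,0,0,-3.5,0,0.2,0,0,-3.5,0,0.2,0,0,0,0]

```text
clock: 37.75
eef_pos: [0.4035, 0.274, 0.1213]
tcp_rot: [0.711, 0.703, -0.028, -0.006]
contact_force: [1.2, 0.5, -0.4]
width: 0.497
```

```bash
python3 plan.py .6135 -.045 .12 0; python3 - <<'E'
from h import *
im,d=snapshot("side");b=im[200:380,220:440]
save("s37.png",cv2.resize(b,None,fx=3.2,fy=3.2,interpolation=cv2.INTER_CUBIC))
E
```

```text
at [0.4035 0.274  0.1213] jaw -0.7 D [ 0.21   -0.319  -0.0013] rows 9 t 37.8 F [ 1.2  0.5 -0.4] w 0.5 tilt [-0.049 -0.031 -0.998]
['op', np.float64(-3.51), np.float64(2.38), np.float64(0.01), np.float64(-0.1)]
['op', np.float64(-3.52), np.float64(2.37), np.float64(0.01), np.float64(-0.1)]
['op', np.float64(-3.52), np.float64(2.37), np.float64(0.01), np.float64(-0.1)]
['op', np.float64(-3.52), np.float64(2.36), np.float64(0.01), np.float64(-0.1)]
['op', np.float64(-3.53), np.float64(2.36), np.float64(0.01), np.float64(-0.1)]
['op', np.float64(-3.53), np.float64(2.35), np.float64(0.01), np.float64(-0.1)]
['op', np.float64(-3.53), np.float64(2.35), np.float64(0.01), np.float64(-0.1)]
['op', np.float64(-3.54), np.float64(2.34), np.float64(0.01), np.float64(-0.1)]
['op', np.float64(-3.54), np.float64(2.34), np.float64(0.01), np.float64(-0.1)]
```

View pics/s37.png

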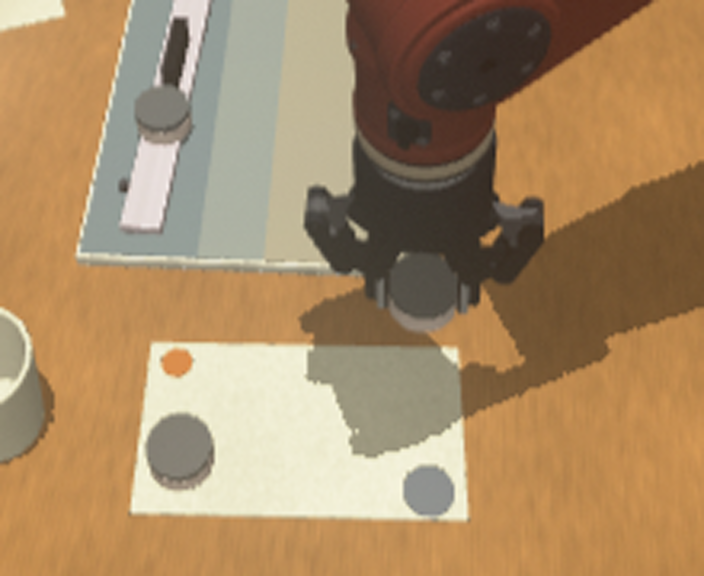

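Emit:
arm_command:
  moves: [0.2,-3.5,2.4,-0.4,0,0.2,-3.5,2.4,-0.4,0,0.2,-3.5,2.4,-0.4,0,0.2,-3.5,2.4,-0.4,0,0.2,-3.5,2.4,-0.4,0,0.2,-3.5,2.4,-0.4,0,0.2,-3.5,2.4,-0.4,0,0.2,-3.5,2.2,-0.4,0]

```text
clock: 38.6
eef_pos: [0.5844, -0.0137, 0.1375]
tcp_rot: [0.707, 0.706, -0.038, -0.015]
contact_force: [1.3, -0.3, -0.9]
width: 0.498
```

```bash
python3 plan.py .6135 -.045 .12 0
```

```text
at [ 0.5844 -0.0137  0.1375] jaw -0.1 D [ 0.0291 -0.0313 -0.0175] rows 2 t 38.6 F [ 1.3 -0.3 -0.9] w 0.5 tilt [-0.075 -0.032 -0.997]
['op', np.float64(-1.56), np.float64(1.46), np.float64(0.88), np.float64(-0.1)]
['op', np.float64(-1.56), np.float64(1.46), np.float64(0.88), np.float64(-0.1)]
```

Emit:
arm_command:
  moves: [0.2,-1.8,1.5,1,0,0.2,-1.3,1.6,1.5,0,0.2,0,0.3,1.5,0,0.2,0,0.2,1,0,0.2,0,0,0,0]

```text
clock: 39.1
eef_pos: [0.6145, -0.0528, 0.0769]
tcp_rot: [0.709, 0.703, -0.041, -0.019]
contact_force: [0.1, 0.2, -1.2]
width: 0.501
```

```bash
python3 plan.py .6135 -.048 .06 0
```

```text
at [ 0.6145 -0.0528  0.0769] jaw -0.6 D [-0.001   0.0048 -0.0169] rows 1 t 39.1 F [ 0.1  0.2 -1.2] w 0.5 tilt [-0.085 -0.031 -0.996]
['op', np.float64(0.48), np.float64(-0.11), np.float64(1.69), np.float64(-0.6)]
```

Emit:
arm_command:
  moves: [0.2,0.4,0.2,1.3,-0.5,0.2,0.1,0.2,1.3,0,0.2,0,0,0.8,0,0.2,0,0,0.3,0]

```text
clock: 39.5
eef_pos: [0.6134, -0.0451, 0.0365]
tcp_rot: [0.705, 0.708, -0.041, -0.02]
contact_force: [0.6, 0.3, -1.6]
width: 0.499
```

```bash
python3 plan.py .6135 -.048 .027 0;python3 - <<'E'
from h import *
im,d=snapshot("side");b=im[160:300,220:380]
save("s38.png",cv2.resize(b,None,fx=4,fy=4,interpolation=cv2.INTER_CUBIC))
E
```

```text
at [ 0.6134 -0.0451  0.0365] jaw 0.2 D [ 0.0001 -0.0029 -0.0095] rows 1 t 39.5 F [ 0.6  0.3 -1.6] w 0.5 tilt [-0.087 -0.03  -0.996]
['op', np.float64(-0.29), np.float64(0.01), np.float64(0.95), np.float64(0.2)]
```

View pics/s38.png

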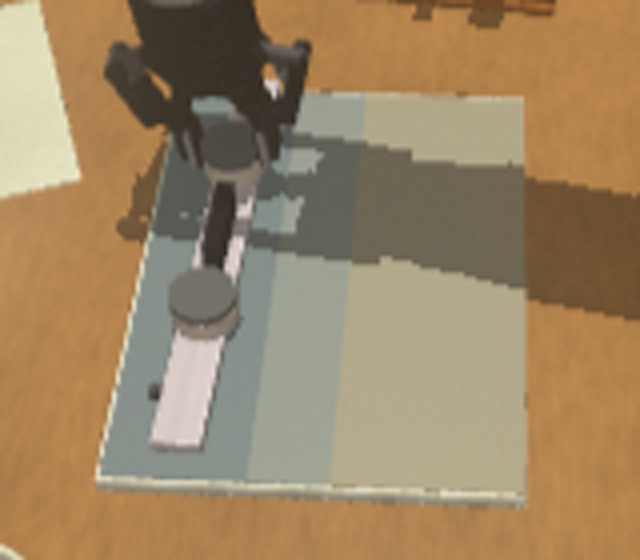

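Emit:
arm_command:
  moves: [0.2,-0.3,0,0.5,0,0.2,0,0,0.3,0]

```text
clock: 39.75
eef_pos: [0.6134, -0.0485, 0.0289]
tcp_rot: [0.705, 0.708, -0.041, -0.02]
contact_force: [0.1, 0.4, -1.9]
width: 0.498
```

Emit:
arm_command:
  moves: [0.2,0,0,0.2,0]

```text
clock: 39.85
eef_pos: [0.6136, -0.0487, 0.0276]
tcp_rot: [0.705, 0.708, -0.041, -0.019]
contact_force: [-3.1, 2.0, 10.3]
width: 0.496
```

Contact. Release.

Emit:
arm_command:
  moves: [0.55,0,0,0,0,0.7,0,0,0,0,0.7,0,0,0,0,0.7,0,0,-1,0,0.7,0,0,-3,0,0.7,0,0,-4,0,0.7,0,0,-3,0,0.7,0,0,0,0]

```text
clock: 40.65
eef_pos: [0.6246, -0.0459, 0.1446]
tcp_rot: [0.705, 0.708, -0.04, -0.018]
contact_force: [0.3, -0.2, 0.4]
width: 0.7
```

```bash
python3 plan.py .555 .338 .13 0;python3 - <<'E'
from h import *
im,d=snapshot("side");b=im[160:300,220:380]
save("s39.png",cv2.resize(b,None,fx=4,fy=4,interpolation=cv2.INTER_CUBIC))
E
```

```text
at [ 0.6246 -0.0459  0.1446] jaw 0.2 D [-0.0696  0.3839 -0.0146] rows 9 t 40.6 F [ 0.3 -0.2  0.4] w 0.7 tilt [-0.082 -0.031 -0.996]
['op', np.float64(4.27), np.float64(-0.76), np.float64(0.16), np.float64(0.0)]
['op', np.float64(4.27), np.float64(-0.76), np.float64(0.16), np.float64(0.0)]
['op', np.float64(4.27), np.float64(-0.76), np.float64(0.16), np.float64(0.0)]
['op', np.float64(4.27), np.float64(-0.76), np.float64(0.16), np.float64(0.0)]
['op', np.float64(4.27), np.float64(-0.77), np.float64(0.16), np.float64(0.0)]
['op', np.float64(4.27), np.float64(-0.77), np.float64(0.16), np.float64(0.0)]
['op', np.float64(4.27), np.float64(-0.77), np.float64(0.16), np.float64(0.0)]
['op', np.float64(4.27), np.float64(-0.77), np.float64(0.16), np.float64(0.0)]
['op', np.float64(4.27), np.float64(-0.77), np.float64(0.16), np.float64(0.0)]
```

View pics/s39.png

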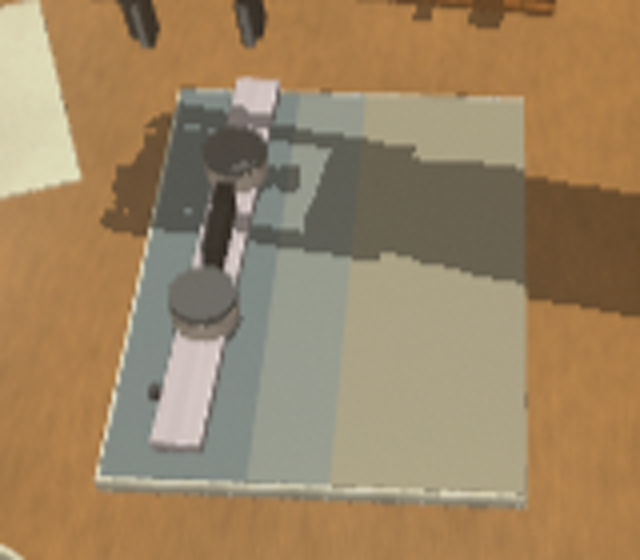

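Emit:
arm_command:
  moves: [0.75,4.3,-0.9,0,0,0.75,4.3,-0.9,0,0,0.75,4.3,-0.9,0,0,0.75,4.3,-0.9,0,0,0.75,4.3,-0.8,0,0,0.75,4.3,-0.8,0,0,0.75,4.3,-0.8,0,0,0.75,4.0,-0.8,0,0]

```text
clock: 41.5
eef_pos: [0.5476, 0.2986, 0.1279]
tcp_rot: [0.709, 0.703, -0.047, -0.022]
contact_force: [-0.2, -0.5, 0.5]
width: 0.751
```

```bash
python3 plan.py .555 .338 .08 0
```

```text
at [0.5476 0.2986 0.1279] jaw -0.6 D [ 0.0074  0.0394 -0.0479] rows 2 t 41.5 F [-0.2 -0.5  0.5] w 0.75 tilt [-0.097 -0.035 -0.995]
['op', np.float64(1.97), np.float64(0.35), np.float64(2.39), np.float64(-0.3)]
['op', np.float64(1.97), np.float64(0.36), np.float64(2.39), np.float64(-0.3)]
```

Emit:
arm_command:
  moves: [0.75,2.4,1.0,0.3,-0.5,0.75,1.6,0.6,1.5,0,0.75,0.2,0,1.5,0,0.75,0,0,0.5,0]

```text
clock: 41.9
eef_pos: [0.5536, 0.3453, 0.0803]
tcp_rot: [0.703, 0.709, -0.05, -0.024]
contact_force: [-0.3, -0.7, 0.2]
width: 0.748
```

```bash
python3 plan.py .555 .338 .03 0;python3 - <<'E'
from h import *
im,d=snapshot("side");b=im[230:390,180:360]
save("s40.png",cv2.resize(b,None,fx=3.5,fy=3.5,interpolation=cv2.INTER_CUBIC))
rect("side","jar1",.026)
E
```

```text
at [0.5536 0.3453 0.0803] jaw 0.4 D [ 0.0014 -0.0073 -0.0503] rows 2 t 41.9 F [-0.3 -0.7  0.2] w 0.75 tilt [-0.105 -0.038 -0.994]
['op', np.float64(-0.36), np.float64(0.07), np.float64(2.51), np.float64(0.2)]
['op', np.float64(-0.36), np.float64(0.07), np.float64(2.51), np.float64(0.2)]
jar1 side {'p': 0.96, 'c': (553.4, 343.9), 'L': 50.1, 'W': 43.7, 'ang': -79.2}
```

View pics/s40.png

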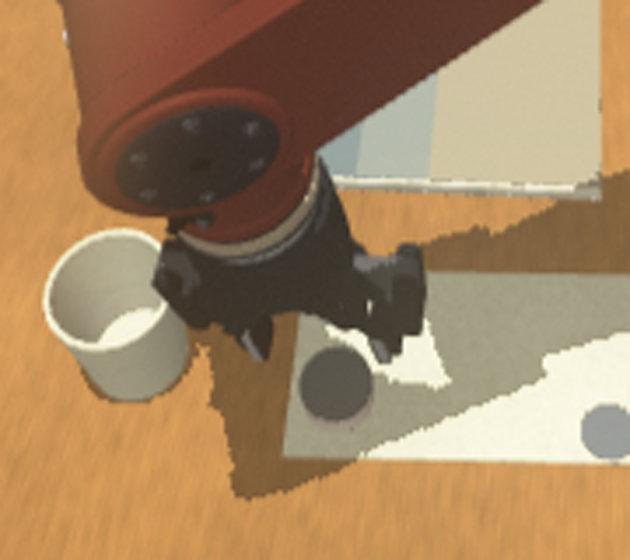

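```bash
python3 - <<'E'
from h import *
im=cv2.imread("pics/top0.png")[120:170,155:215];cv2.imwrite("pics/cup.png",cv2.resize(im,None,fx=10,fy=10,interpolation=cv2.INTER_CUBIC))
for u,v in((182,130),(182,153),(169,141),(196,141)):print(w("top",u,v,z=.09).round(3))
im,d=snapshot("side")
for v in range(280,320,6):print([tuple(int(t) for t in (w("side",u,v,depth=d[v,u])*1000).round()) for u in range(218,250,4)])
E
```

```text
[0.716 0.319 0.09 ]
[0.649 0.317 0.09 ]
[0.685 0.355 0.09 ]
[0.683 0.279 0.09 ]
[(581, 421, 386), (577, 419, 384), (572, 419, 383), (568, 417, 380), (565, 413, 375), (560, 411, 372), (556, 410, 371), (551, 407, 367)]
[(585, 421, 370), (580, 420, 369), (575, 419, 368), (571, 416, 364), (567, 414, 362), (562, 412, 359), (558, 410, 356), (555, 404, 347)]
[(717, 230, -3), (707, 230, -1), (697, 229, 0), (585, 397, 314), (584, 390, 300), (576, 392, 305), (573, 386, 296), (567, 386, 296)]
[(682, 290, 84), (672, 291, 88), (633, 338, 181), (625, 339, 184), (591, 383, 269), (584, 385, 273), (575, 388, 280), (570, 386, 278)]
[(687, 290, 57), (676, 293, 64), (629, 352, 184), (622, 351, 184), (614, 352, 187), (588, 383, 250), (581, 383, 252), (574, 383, 253)]
[(691, 293, 37), (682, 293, 36), (627, 361, 180), (621, 359, 177), (616, 355, 170), (595, 376, 216), (583, 386, 238), (575, 387, 241)]
[(696, 295, 9), (685, 296, 14), (653, 329, 88), (624, 360, 156), (616, 361, 159), (615, 351, 138), (608, 349, 135), (580, 385, 215)]
```

View pics/cup.png

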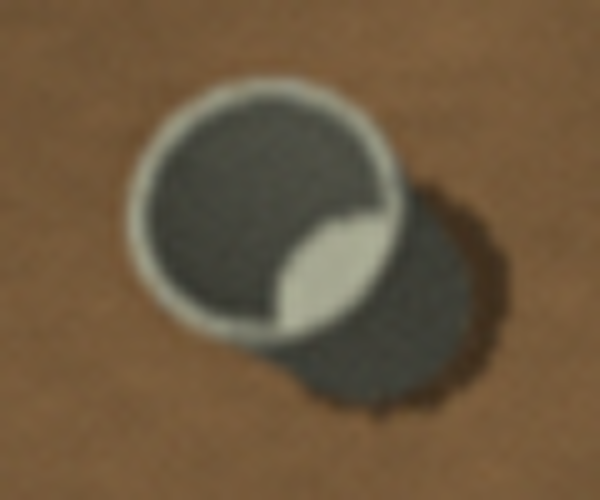

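Emit:
arm_command:
  moves: [0.75,-0.4,0.6,1.5,0,0.75,0,0.2,1.5,0,0.75,0,0,0.8,0,0.75,0,0,0.3,0]

```text
clock: 42.45
eef_pos: [0.5619, 0.3362, 0.0403]
tcp_rot: [0.705, 0.707, -0.047, -0.022]
contact_force: [-1.0, -0.1, 0.6]
width: 0.752
```

```bash
python3 plan.py .555 .338 .007 0;python3 - <<'E'
from h import *
im,d=snapshot("side");b=im[230:390,180:360]
save("s41.png",cv2.resize(b,None,fx=3.5,fy=3.5,interpolation=cv2.INTER_CUBIC))
E
```

```text
at [0.5619 0.3362 0.0403] jaw 0.1 D [-0.0069  0.0018 -0.0333] rows 1 t 42.5 F [-1.  -0.1  0.6] w 0.75 tilt [-0.098 -0.035 -0.995]
['op', np.float64(0.18), np.float64(-0.68), np.float64(3.33), np.float64(0.1)]
```

View pics/s41.png

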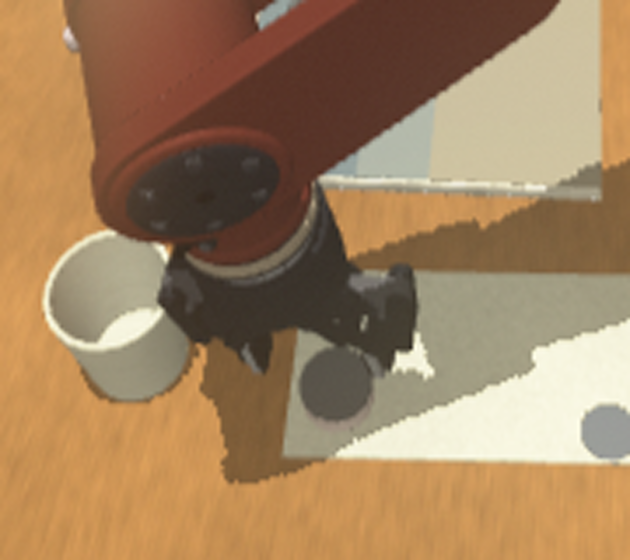

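Emit:
arm_command:
  moves: [0.75,0.2,-0.5,0,0,0.75,0.1,-0.1,1.2,0,0.75,0,0,0.8,0,0.75,0,0,0.2,0]

```text
clock: 42.9
eef_pos: [0.5532, 0.3392, 0.018]
tcp_rot: [0.705, 0.708, -0.047, -0.022]
contact_force: [-0.3, -0.6, -0.4]
width: 0.747
```

```bash
python3 plan.py .555 .338 .007 0;python3 - <<'E'
from h import *
im,d=snapshot("side");b=im[230:390,180:360]
save("s42.png",cv2.resize(b,None,fx=3.5,fy=3.5,interpolation=cv2.INTER_CUBIC))
E
```

```text
at [0.5532 0.3392 0.018 ] jaw 0.1 D [ 0.0018 -0.0012 -0.011 ] rows 1 t 42.9 F [-0.3 -0.6 -0.4] w 0.75 tilt [-0.097 -0.034 -0.995]
['op', np.float64(-0.12), np.float64(0.18), np.float64(1.1), np.float64(0.1)]
```

View pics/s42.png

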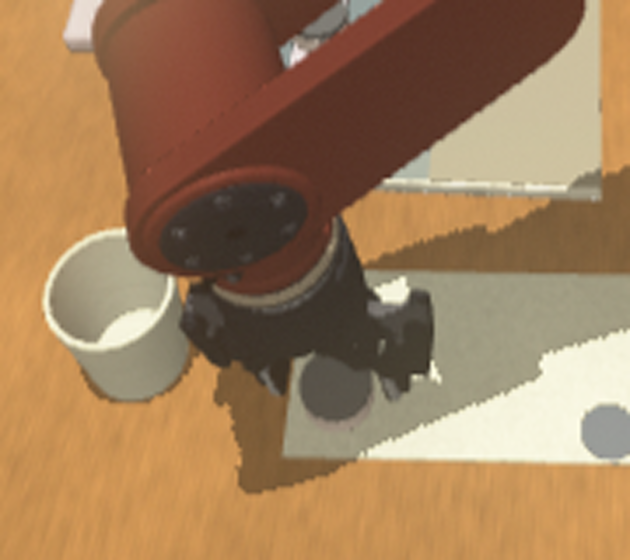

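Emit:
arm_command:
  moves: [0.75,-0.1,0.2,0.8,0,0.6,0,0.1,0.3,0,0.5,0,0,0,0,0.4,0,0,0,0,0.2,0,0,0,0,0.2,0,0,0,0]
  newtons: 40

```text
clock: 43.55
eef_pos: [0.5556, 0.3381, 0.0066]
tcp_rot: [0.705, 0.708, -0.046, -0.022]
contact_force: [-0.6, -1.3, -0.0]
width: 0.503
```

Emit:
arm_command:
  moves: [0.2,0,0,-1,0,0.2,0,0,-2,0,0.2,0,0,-3.5,0,0.2,-0.5,-1,-3.5,0,0.2,-1,-0.5,-1,0]

```text
clock: 44.05
eef_pos: [0.5496, 0.3259, 0.1187]
tcp_rot: [0.704, 0.708, -0.049, -0.023]
contact_force: [0.6, 0.2, -0.5]
width: 0.5
```

```bash
python3 plan.py .6135 .157 .13 0;python3 - <<'E'
from h import *
im,d=snapshot("side");b=im[210:390,180:360]
save("s43.png",cv2.resize(b,None,fx=3.2,fy=3.2,interpolation=cv2.INTER_CUBIC))
E
```

```text
at [0.5496 0.3259 0.1187] jaw 0.2 D [ 0.0639 -0.1689  0.0113] rows 5 t 44.0 F [ 0.6  0.2 -0.5] w 0.5 tilt [-0.103 -0.037 -0.994]
['op', np.float64(-3.38), np.float64(1.27), np.float64(-0.23), np.float64(0.0)]
['op', np.float64(-3.38), np.float64(1.27), np.float64(-0.23), np.float64(0.0)]
['op', np.float64(-3.38), np.float64(1.27), np.float64(-0.23), np.float64(0.0)]
['op', np.float64(-3.38), np.float64(1.27), np.float64(-0.23), np.float64(0.0)]
['op', np.float64(-3.38), np.float64(1.28), np.float64(-0.23), np.float64(0.0)]
```

View pics/s43.png

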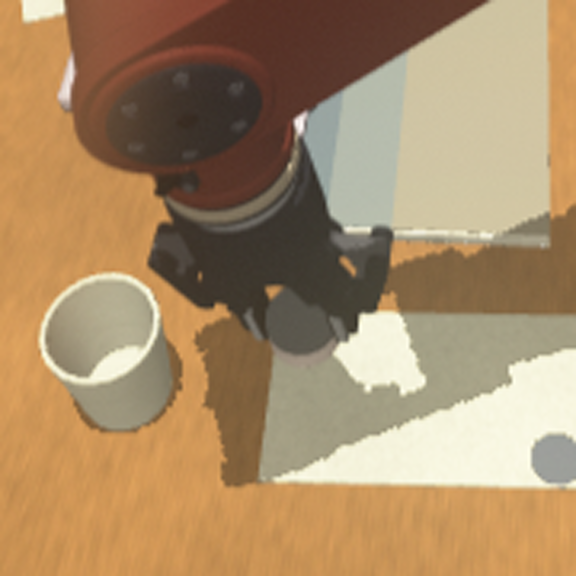

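Emit:
arm_command:
  moves: [0.2,-3.5,0.5,-0.5,0,0.2,-3.5,1.0,-0.5,0,0.2,-3.5,1.4,-0.5,0,0.2,-3.5,1.6,-0.5,0,0.2,-2.2,1.6,-0.4,0,0.2,0,0.5,0,0]

```text
clock: 44.7
eef_pos: [0.6153, 0.1549, 0.1354]
tcp_rot: [0.704, 0.708, -0.054, -0.024]
contact_force: [0.3, 0.3, -2.0]
width: 0.502
```

```bash
python3 plan.py .6135 .157 .06 0
```

```text
at [0.6153 0.1549 0.1354] jaw 0.2 D [-0.0018  0.0021 -0.0754] rows 2 t 44.7 F [ 0.3  0.3 -2. ] w 0.5 tilt [-0.11  -0.042 -0.993]
['op', np.float64(0.1), np.float64(-0.09), np.float64(3.77), np.float64(0.1)]
['op', np.float64(0.1), np.float64(-0.09), np.float64(3.77), np.float64(0.1)]
```

Emit:
arm_command:
  moves: [0.2,0.2,0.3,2,0,0.2,0.2,0.3,2,0,0.2,0.1,0.2,1.5,0,0.2,0.1,0.1,1,0,0.2,0,0,0.2,0]

```text
clock: 45.2
eef_pos: [0.6138, 0.1577, 0.0594]
tcp_rot: [0.705, 0.707, -0.056, -0.027]
contact_force: [0.1, 0.1, -1.4]
width: 0.501
```

```bash
python3 plan.py .6135 .157 .027 0;python3 - <<'E'
from h import *
im,d=snapshot("side");b=im[170:320,210:380]
save("s44.png",cv2.resize(b,None,fx=3.8,fy=3.8,interpolation=cv2.INTER_CUBIC))
E
```

```text
at [0.6138 0.1577 0.0594] jaw 0.1 D [-0.0003 -0.0007 -0.0324] rows 1 t 45.2 F [ 0.1  0.1 -1.4] w 0.5 tilt [-0.117 -0.041 -0.992]
['op', np.float64(-0.07), np.float64(-0.03), np.float64(3.24), np.float64(0.1)]
```

View pics/s44.png

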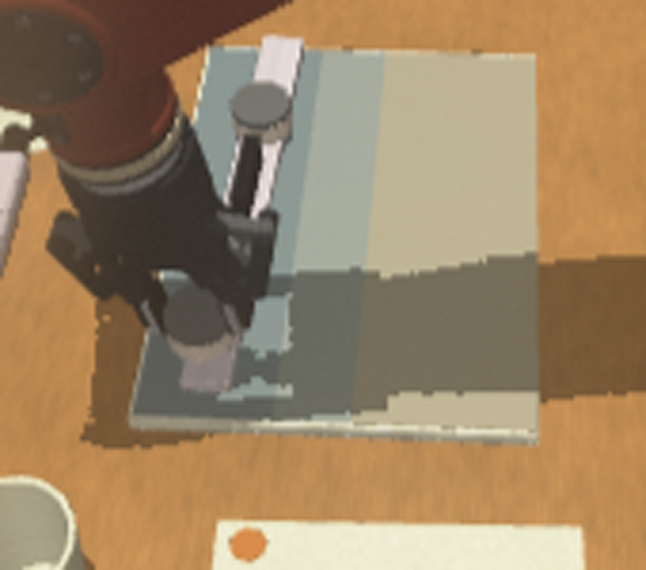

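Emit:
arm_command:
  moves: [0.2,0.1,0.2,1.3,0,0.2,0,0.2,0.9,0,0.2,0,0,0.3,0]

```text
clock: 45.55
eef_pos: [0.6165, 0.1586, 0.0345]
tcp_rot: [0.704, 0.707, -0.054, -0.026]
contact_force: [0.5, -0.5, -0.8]
width: 0.502
```

Emit:
arm_command:
  moves: [0.2,0,0,0.4,0]

```text
clock: 45.65
eef_pos: [0.6163, 0.1586, 0.0304]
tcp_rot: [0.704, 0.707, -0.054, -0.026]
contact_force: [0.4, 1.7, -1.2]
width: 0.504
```

Emit:
arm_command:
  moves: [0.2,0,0,0.2,0]

```text
clock: 45.75
eef_pos: [0.616, 0.1585, 0.0281]
tcp_rot: [0.704, 0.707, -0.054, -0.026]
contact_force: [-0.3, 0.5, -1.7]
width: 0.502
```

Emit:
arm_command:
  moves: [0.2,-0.1,-0.3,0,0,0.2,0,0,0.2,0]

```text
clock: 45.95
eef_pos: [0.6131, 0.1573, 0.0269]
tcp_rot: [0.704, 0.707, -0.054, -0.026]
contact_force: [-0.1, -0.8, -0.9]
width: 0.498
```

Emit:
arm_command:
  moves: [0.2,0,0,0.2,0]

```text
clock: 46.05
eef_pos: [0.6131, 0.1572, 0.0267]
tcp_rot: [0.704, 0.707, -0.054, -0.026]
contact_force: [-3.3, 0.1, 10.1]
width: 0.502
```

Contact. Release and lift.

Emit:
arm_command:
  moves: [0.55,0,0,0,0,0.7,0,0,0,0,0.7,0,0,0,0,0.7,0,0,-1,0,0.7,0,0,-3,0,0.7,0,0,-4,0,0.7,0,0,-4,0,0.7,0,0,0,0]

```text
clock: 46.85
eef_pos: [0.6276, 0.1622, 0.1524]
tcp_rot: [0.704, 0.707, -0.053, -0.025]
contact_force: [1.3, 0.4, 0.3]
width: 0.696
```

Emit:
arm_command:
  moves: [0.7,0,-3,-3,0,0.7,0,-4,-2,0,0.7,3,-4,0,0,0.7,4,-3,0,0,0.7,4,0,0,0,0.7,4,0,0,0,0.7,4,0,0,0,0.7,0,0,0,0]

```text
clock: 47.65
eef_pos: [0.4897, 0.3588, 0.2141]
tcp_rot: [0.706, 0.706, -0.051, -0.025]
contact_force: [-0.1, -1.3, -0.1]
width: 0.701
```

```bash
python3 - <<'E'
from h import *
im,d=snapshot("side");save("side45.png",im);b=im[170:300,225:375]
im2,d2=snapshot("top");save("top45.png",im2)
a=im2[140:205,225:365]
save("s45.png",np.vstack([cv2.resize(b,(600,390),interpolation=cv2.INTER_CUBIC)[:, :],cv2.resize(a,(600,210),interpolation=cv2.INTER_CUBIC)]))
for c in("side","top"): rect(c,"jar1",.046);rect(c,"ruler",.02);rect(c,"brush1",.051)
print(observe()["eef_pos"])
E
```

```text
ruler side {'p': 0.3, 'c': (467.6, 70.7), 'L': 270.7, 'W': 121.1, 'ang': -86.9}
jar1 top {'p': 0.71, 'c': (610.7, 75.6), 'L': 47.8, 'W': 40.4, 'ang': -0.6}
jar1 top {'p': 0.63, 'c': (611.5, 154.9), 'L': 49.3, 'W': 44.5, 'ang': 88.3}
jar1 top {'p': 0.55, 'c': (610.0, -49.9), 'L': 47.6, 'W': 43.3, 'ang': -1.6}
ruler top {'p': 0.92, 'c': (614.1, 12.3), 'L': 91.8, 'W': 33.5, 'ang': 88.4}
brush1 top {'p': 0.84, 'c': (401.8, -451.3), 'L': 148.0, 'W': 31.7, 'ang': -29.9}
brush1 top {'p': 0.82, 'c': (479.8, -339.6), 'L': 150.1, 'W': 25.6, 'ang': 88.3}
brush1 top {'p': 0.62, 'c': (443.8, -312.7), 'L': 145.8, 'W': 25.3, 'ang': 88.3}
brush1 top {'p': 0.62, 'c': (249.7, -232.5), 'L': 140.4, 'W': 26.9, 'ang': -24.9}
brush1 top {'p': 0.58, 'c': (219.9, -408.7), 'L': 144.0, 'W': 29.2, 'ang': -71.0}
[0.49096804 0.35335407 0.21406897]
```

View pics/s45.png

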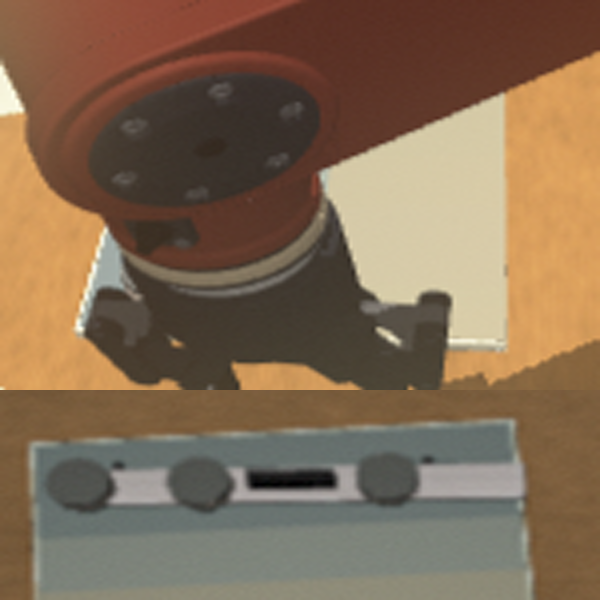

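View pics/top45.png

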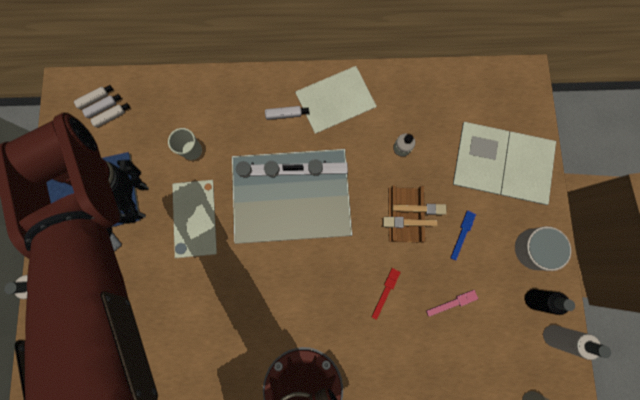

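The last check shows the far brush was knocked to y ≈ -0.340, with its handle end barely on the rail. The jars and ruler look right. I'll push the brush back along its length with shut fingers.

Emit:
arm_command:
  moves: [0.3,-4.5,0,0,0,0,-4.8,0,0,0,0,-4.8,0,0,0,0,-4.8,0,0,0,0,-4.8,0,0,0,0,-4.8,0,0,0,0,-4.8,0,0,0,0,-4.8,0,0,0]

```text
clock: 48.85
eef_pos: [0.4883, -0.0387, 0.2301]
tcp_rot: [0.708, 0.704, -0.05, -0.023]
contact_force: [0.8, -0.0, 0.2]
width: 0.001
```

Emit:
arm_command:
  moves: [0,-4.8,0,0,0,0,-4.8,0,0,0,0,-4.8,0,0,0,0,-4.8,0,0,0,0,-4.8,0,0,0,0,-4.8,0,0,0,0,-4.8,0,0,0,0,-4.0,0,0,0]

```text
clock: 49.65
eef_pos: [0.4774, -0.4314, 0.2479]
tcp_rot: [0.713, 0.699, -0.048, -0.02]
contact_force: [0.5, -0.4, 1.2]
width: -0.001
```

```bash
python3 plan.py .480 -.445 .12 0; python3 - <<'E'
from h import *
im,d=snapshot("side");save("side46.png",im);b=im[80:180,270:430]
save("s46.png",cv2.resize(b,None,fx=4,fy=4,interpolation=cv2.INTER_CUBIC))
rect("side","jar1",.046);rect("side","ruler",.02);rect("side","brush1",.051)
E
```

```text
at [ 0.4774 -0.4314  0.2479] jaw -1.2 D [ 0.0026 -0.0136 -0.1279] rows 3 t 49.6 F [ 0.5 -0.4  1.2] w -0.0 tilt [-0.097 -0.039 -0.995]
['op', np.float64(-0.45), np.float64(0.1), np.float64(4.26), np.float64(-0.4)]
['op', np.float64(-0.45), np.float64(0.09), np.float64(4.26), np.float64(-0.4)]
['op', np.float64(-0.45), np.float64(0.09), np.float64(4.26), np.float64(-0.4)]
jar1 side {'p': 0.8, 'c': (609.5, 85.9), 'L': 58.4, 'W': 40.5, 'ang': -78.9}
jar1 side {'p': 0.64, 'c': (612.0, 166.0), 'L': 55.0, 'W': 42.9, 'ang': -78.1}
jar1 side {'p': 0.59, 'c': (611.5, -40.9), 'L': 66.1, 'W': 46.9, 'ang': -79.6}
ruler side {'p': 0.95, 'c': (613.6, 4.7), 'L': 88.1, 'W': 34.6, 'ang': 89.4}
brush1 side {'p': 0.83, 'c': (258.1, -183.9), 'L': 141.3, 'W': 34.8, 'ang': -29.9}
brush1 side {'p': 0.79, 'c': (407.0, -407.4), 'L': 136.1, 'W': 37.9, 'ang': -25.7}
brush1 side {'p': 0.66, 'c': (227.5, -359.5), 'L': 145.2, 'W': 26.6, 'ang': -71.1}
brush1 side {'p': 0.6, 'c': (446.5, -306.3), 'L': 155.1, 'W': 28.2, 'ang': -89.6}
brush1 side {'p': 0.53, 'c': (479.8, -332.2), 'L': 155.7, 'W': 26.9, 'ang': -89.7}
brush1 side {'p': 0.21, 'c': (672.6, -306.9), 'L': 156.4, 'W': 50.1, 'ang': -76.5}
```

View pics/side46.png

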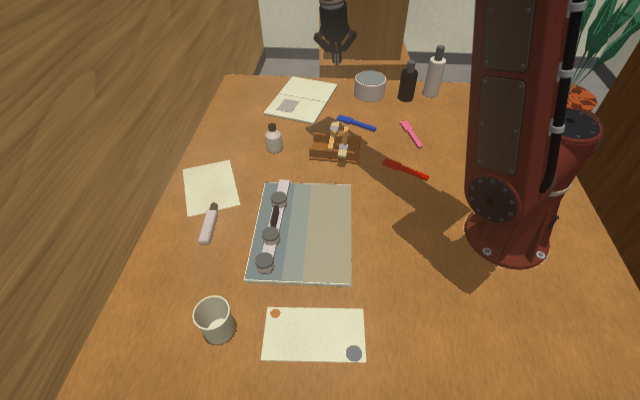

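View pics/s46.png

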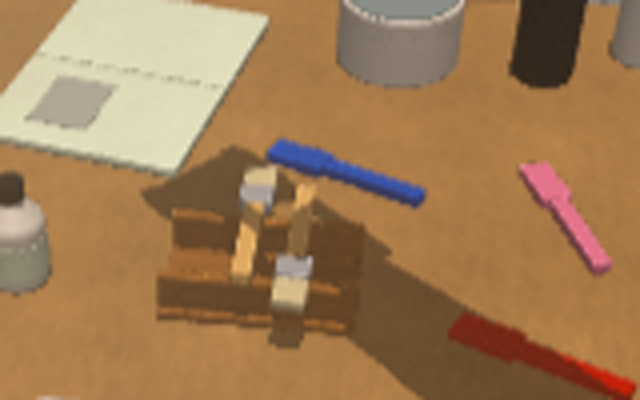

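Emit:
arm_command:
  moves: [0,-0.5,0.3,3.5,-0.4,0,-0.4,0.6,3.5,0,0,0,0.5,3.5,0,0,0,0.4,3.5,0,0,0,0.3,2,0,0,0,0,0.3,0]

```text
clock: 50.45
eef_pos: [0.4851, -0.4382, 0.0828]
tcp_rot: [0.709, 0.703, -0.046, -0.019]
contact_force: [-0.3, 0.5, -0.7]
width: 0.005
```

```bash
python3 plan.py .480 -.445 .043 0; python3 - <<'E'
from h import *
im,d=snapshot("side");b=im[60:180,270:430]
save("s47.png",cv2.resize(b,None,fx=4,fy=4,interpolation=cv2.INTER_CUBIC))
E
```

```text
at [ 0.4851 -0.4382  0.0828] jaw -0.5 D [-0.0051 -0.0068 -0.0398] rows 1 t 50.5 F [-0.3  0.5 -0.7] w 0.0 tilt [-0.092 -0.038 -0.995]
['op', np.float64(-0.69), np.float64(-0.5), np.float64(3.98), np.float64(-0.5)]
```

View pics/s47.png

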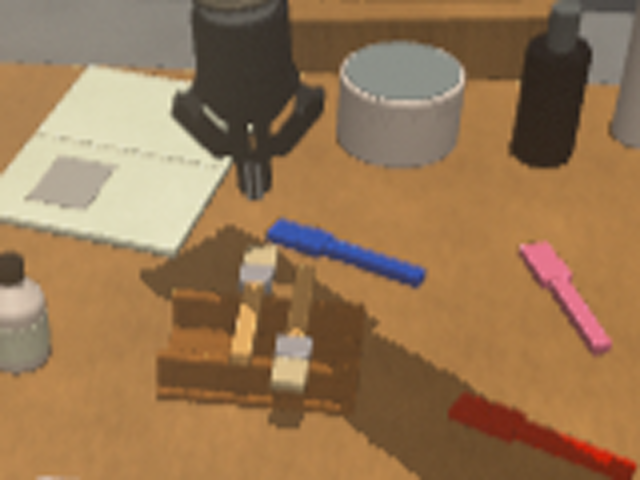

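Emit:
arm_command:
  moves: [0,-0.9,0,1.5,0,0,-0.2,0,1.5,0,0,0,0,0.6,0,0,0,0,0.1,0]

```text
clock: 50.9
eef_pos: [0.4841, -0.4529, 0.0495]
tcp_rot: [0.709, 0.704, -0.046, -0.015]
contact_force: [0.1, -0.6, 0.4]
width: 0.002
```

```bash
python3 plan.py .480 -.445 .043 0; python3 - <<'E'
from h import *
im,d=snapshot("side");b=im[60:180,270:430]
save("s48.png",cv2.resize(b,None,fx=4,fy=4,interpolation=cv2.INTER_CUBIC))
E
```

```text
at [ 0.4841 -0.4529  0.0495] jaw -0.5 D [-0.0041  0.0079 -0.0065] rows 1 t 50.9 F [ 0.1 -0.6  0.4] w 0.0 tilt [-0.087 -0.044 -0.995]
['op', np.float64(0.78), np.float64(-0.42), np.float64(0.65), np.float64(-0.5)]
```

View pics/s48.png

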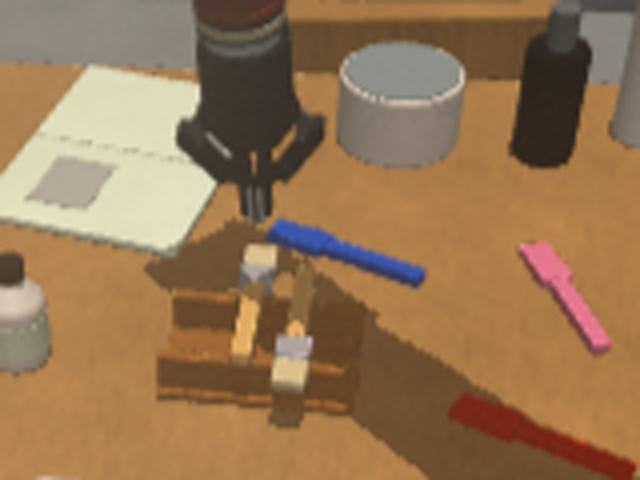

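Emit:
arm_command:
  moves: [0,0,-0.4,0.6,0,0,0.8,0,0.3,0,0,0.6,0,0.1,0,0,0.6,0,0.1,0]

```text
clock: 51.35
eef_pos: [0.4797, -0.4338, 0.0393]
tcp_rot: [0.709, 0.703, -0.046, -0.013]
contact_force: [-0.4, 0.9, -1.1]
width: 0.003
```

Emit:
arm_command:
  moves: [0,0.8,0,0,0,0,0.8,0,0,0]

```text
clock: 51.55
eef_pos: [0.48, -0.4164, 0.0387]
tcp_rot: [0.709, 0.704, -0.046, -0.013]
contact_force: [0.4, 0.3, 1.0]
width: 0.001
```

```bash
python3 plan.py .480 -.40 .043 0; python3 - <<'E'
from h import *
im,d=snapshot("side");b=im[60:180,270:430]
save("s49.png",cv2.resize(b,None,fx=4,fy=4,interpolation=cv2.INTER_CUBIC))
rect("side","brush1",.051)
E
```

```text
at [ 0.48   -0.4164  0.0387] jaw -0.6 D [-0.      0.0164  0.0043] rows 1 t 51.5 F [0.4 0.3 1. ] w 0.0 tilt [-0.084 -0.047 -0.995]
['op', np.float64(1.64), np.float64(-0.02), np.float64(-0.43), np.float64(-0.6)]
brush1 side {'p': 0.78, 'c': (406.9, -404.6), 'L': 133.3, 'W': 37.2, 'ang': -30.5}
brush1 side {'p': 0.76, 'c': (228.6, -361.5), 'L': 139.0, 'W': 28.8, 'ang': -72.0}
brush1 side {'p': 0.68, 'c': (481.6, -321.3), 'L': 144.3, 'W': 24.5, 'ang': 85.5}
brush1 side {'p': 0.6, 'c': (257.8, -187.1), 'L': 138.2, 'W': 36.5, 'ang': -24.0}
brush1 side {'p': 0.52, 'c': (445.1, -304.4), 'L': 160.7, 'W': 28.8, 'ang': 88.1}
```

View pics/s49.png

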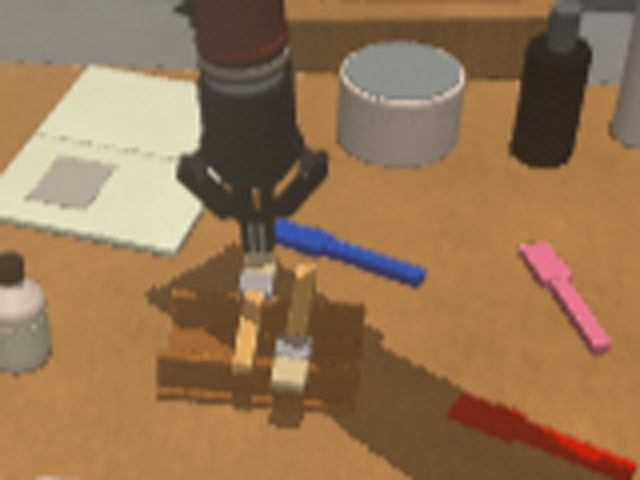

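Emit:
arm_command:
  moves: [0,0.8,0,0,0,0,0.6,0,0,0,0,0,0,0,0]

```text
clock: 51.95
eef_pos: [0.4804, -0.4005, 0.0382]
tcp_rot: [0.708, 0.704, -0.046, -0.013]
contact_force: [-1.2, 0.2, -0.6]
width: 0.0
```

Emit:
arm_command:
  moves: [0,-1,0,0,0,0,-2,0,-1,0,0,-1,0,-3,0,0,0,0,-4,0,0,0,0,-4,0,0,-4,-2,0,0,0,-4,-3,0,0,0,0,0,0,0]

```text
clock: 52.75
eef_pos: [0.4391, -0.5237, 0.1732]
tcp_rot: [0.708, 0.705, -0.048, -0.011]
contact_force: [0.9, 0.7, 0.7]
width: -0.002
```

```bash
python3 - <<'E'
from h import *
im,d=snapshot("side");b=im[85:165,290:390]
save("s50.png",cv2.resize(b,None,fx=6,fy=6,interpolation=cv2.INTER_CUBIC))
im2,d2=snapshot("top");save("top50.png",im2)
for c in("side","top"): rect(c,"brush1",.051);rect(c,"jar1",.046);rect(c,"ruler",.02)
s=observe();print(s["eef_pos"],s["clock"])
E
```

```text
brush1 side {'p': 0.9, 'c': (260.1, -183.6), 'L': 143.2, 'W': 40.1, 'ang': -33.4}
brush1 side {'p': 0.74, 'c': (445.6, -301.5), 'L': 154.3, 'W': 28.7, 'ang': 88.7}
brush1 side {'p': 0.69, 'c': (227.4, -359.6), 'L': 145.4, 'W': 28.5, 'ang': -69.3}
brush1 side {'p': 0.65, 'c': (481.3, -306.6), 'L': 151.1, 'W': 26.0, 'ang': 86.4}
brush1 side {'p': 0.57, 'c': (407.0, -407.4), 'L': 141.9, 'W': 41.3, 'ang': -25.7}
jar1 side {'p': 0.7, 'c': (610.9, 166.6), 'L': 53.8, 'W': 41.0, 'ang': -63.1}
jar1 side {'p': 0.5, 'c': (609.6, 86.2), 'L': 58.4, 'W': 40.2, 'ang': -78.9}
jar1 side {'p': 0.45, 'c': (610.4, -41.0), 'L': 58.1, 'W': 38.9, 'ang': -81.3}
ruler side {'p': 0.68, 'c': (613.7, 3.5), 'L': 77.7, 'W': 33.0, 'ang': 89.5}
brush1 top {'p': 0.96, 'c': (250.7, -229.3), 'L': 141.8, 'W': 26.3, 'ang': -30.1}
brush1 top {'p': 0.95, 'c': (401.8, -454.0), 'L': 145.6, 'W': 31.9, 'ang': -27.9}
brush1 top {'p': 0.81, 'c': (443.9, -311.2), 'L': 148.7, 'W': 30.9, 'ang': 88.3}
brush1 top {'p': 0.66, 'c': (479.2, -312.6), 'L': 146.9, 'W': 28.4, 'ang': 88.3}
jar1 top {'p': 0.67, 'c': (611.4, 154.8), 'L': 43.7, 'W': 38.6, 'ang': 88.4}
jar1 top {'p': 0.64, 'c': (609.2, 75.5), 'L': 47.9, 'W': 42.5, 'ang': 25.8}
jar1 top {'p': 0.52, 'c': (611.5, -51.4), 'L': 44.6, 'W': 40.4, 'ang': -1.7}
jar1 top {'p': 0.2, 'c': (444.4, -312.5), 'L': 149.4, 'W': 25.4, 'ang': 88.3}
ruler top {'p': 0.86, 'c': (613.3, 14.1), 'L': 82.9, 'W': 32.8, 'ang': -88.4}
ruler top {'p': 0.37, 'c': (536.7, 23.6), 'L': 339.4, 'W': 264.5, 'ang': -88.0}
[ 0.44240084 -0.51562118  0.16939136] 53.15
```

View pics/s50.png

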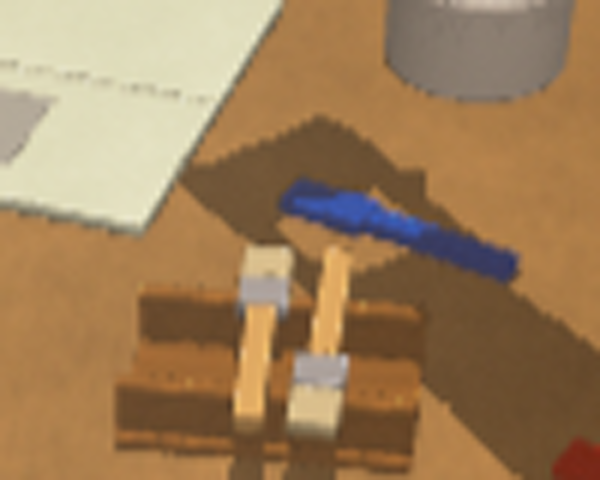

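View pics/top50.png

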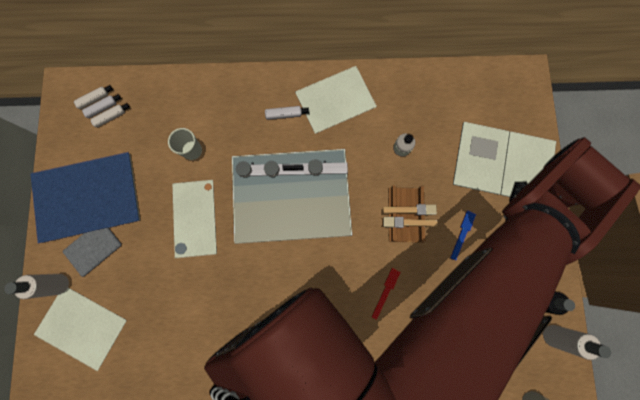

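```bash
python3 - <<'E'
import cv2
a=cv2.imread("pics/top50.png")[145:190,225:360]
cv2.imwrite("pics/t50.png",cv2.resize(a,None,fx=5.9,fy=5.9,interpolation=cv2.INTER_CUBIC))
E
```

```text
(no output)
```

View pics/t50.png

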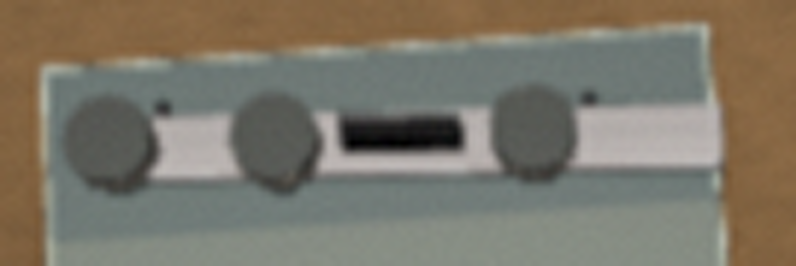

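```bash
python3 - <<'E'
from h import *
for f in("top26.png","top50.png"):
    g=cv2.cvtColor(cv2.imread("pics/"+f),cv2.COLOR_BGR2GRAY).astype(float)
    pts=[]
    for u in list(range(256,264))+list(range(304,309))+list(range(329,344)):
        col=g[155:178,u]; lo=np.median(g[155:160,u]); hi=col.max(); t=(lo+hi)/2
        i=next(i for i in range(4,22) if col[i]>=t and col[i+1]>=t); v=155+i-1+(t-col[i-1])/(col[i]-col[i-1])
        p=w("top",u,v,z=.022);pts.append(p[:2])
    pts=np.array(pts);c=np.polyfit(pts[:,1],pts[:,0],1)
    print(f,"edge slope",c[0].round(4),"res",np.std(pts[:,0]-np.polyval(c,pts[:,1])).round(4))
    for u,v in((252,163),(324,161)):
        b=g[v-3:v+3,u-4:u+5];wt=np.clip(np.median(g[155:160,u-6:u+7])-15-b,0,None);yy,xx=np.mgrid[v-3:v+3,u-4:u+5]
        q=w("top",(wt*xx).sum()/wt.sum(),(wt*yy).sum()/wt.sum(),z=.019)
        print(" pin",q[:2].round(4),"to edge mm",((q[0]-np.polyval(c,q[1]))*1000).round(1))
E
```

```text
top26.png edge slope 0.0067 res 0.0006
 pin [0.6354 0.1345] to edge mm 5.8
 pin [ 0.6342 -0.0797] to edge mm 6.0
top50.png edge slope 0.0055 res 0.0042
 pin [0.6342 0.1374] to edge mm 5.6
 pin [ 0.6334 -0.0769] to edge mm 6.0
```

```bash
python3 - <<'E'
from h import *
im,d=snapshot("side");save("side51.png",im)
a=im[180:280,240:300];save("s51.png",cv2.resize(a,None,fx=6,fy=6,interpolation=cv2.INTER_CUBIC))
g=cv2.cvtColor(im,cv2.COLOR_RGB2GRAY).astype(int)
for v in (194,195,196,197,198,255,256,257,258,259,260): print(v,g[v,254:290] if v<230 else g[v,248:284])
E
```

```text
194 [137 139 139 141 139 137 140 141 219 148 139 140 139 139 140 139 139 135
 118 113 112 113 113 113 112 112 113 113 113 113 113 149 187 105 137 139]
195 [139 139 139 140 137 137 138 138 212 147 140 141 139 140 139 139 139 124
 113 112 113 113 113 113 113 113 112 114 112 113 112 127 131 119 138 139]
196 [140 138 139 139 136 136 138 153 164 141 140 139 140 140 139 141 124 116
 114 113 113 112 112 112 113 113 113 112 113 112 112 112  96 133 139 139]
197 [137 138 140 138 136 135 137 156 141 140 139 139 139 140 140 139 127 115
 114 114 112 112 113 112 114 112 111 112 113 113 113 112  92 136 138 139]
198 [137 138 141 139 137 135 137 189 144 140 140 138 140 140 139 140 125 114
 113 112 114 112 114 113 113 112 113 112 114 113 113 104  86 135 138 140]
255 [141 209 145 140 140 138 140 138 133 123 114 113 111 112 112 112 112 113
 112 111 112 112 113 129 180 162 123 137 139 140 140 140 138 140 140 141]
256 [147 161 141 138 138 138 139 139 123 113 112 112 112 112 112 112 112 111
 113 112 112 112 111 113 159 131 129 137 139 140 139 139 139 140 138 140]
257 [181 141 138 139 138 139 138 135 116 112 111 112 110 111 113 113 112 113
 113 113 112 112 112 114 129 102 134 139 140 139 140 139 140 139 140 140]
258 [216 159 140 138 140 140 138 124 113 112 111 112 112 112 112 112 112 111
 112 112 112 113 112 112 113  86 137 139 140 139 140 140 139 139 140 139]
259 [224 154 139 138 139 138 139 120 113 113 113 110 112 112 110 113 111 113
 112 112 113 112 113 113 113  80 136 140 140 139 140 141 139 140 141 140]
260 [210 145 138 139 138 138 139 132 113 113 112 112 113 111 112 112 112 111
 112 112 112 113 113 112 111  95 137 140 141 141 139 140 139 140 140 140]
```

View pics/s51.png

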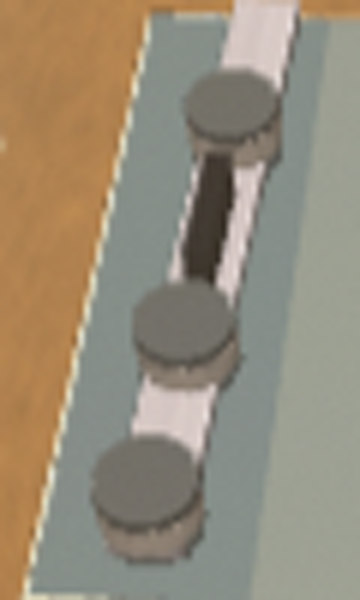

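```bash
python3 - <<'E'
from h import *
im=cv2.imread("pics/side19.png");g=cv2.cvtColor(im,cv2.COLOR_BGR2GRAY).astype(int)
for v in range(192,200):print(v,g[v,268:284])
for v in range(254,262):print(v,g[v,253:270])
# predicted px: pin top centre & ruler edge
print(px("side",(.634,.1365,.022)),px("side",(.630,.1365,.022)))
E
```

```text
192 [136 137 137 136 137 138 136 137 179 199 201 200 198 197 202 202]
193 [137 136 138 137 137 138 136 137 199 200 202 197 197 198 201 201]
194 [137 136 138 137 127 107 105 145 200 201 201 197 197 200 202 201]
195 [137 136 137 137 107  83  81 146 197 200 200 196 198 199 201 200]
196 [137 137 137 136 111  74  69 152 197 201 199 197 198 200 201 200]
197 [137 137 137 138 130  78  63 191 198 201 198 197 199 201 200 199]
198 [137 138 137 138 136 122 131 200 200 201 198 197 199 201 200 200]
199 [137 137 137 136 136 137 162 197 199 200 197 198 198 202 199 200]
254 [138 138 136 137 137 136 138 137 196 201 203 202 199 199 200 204 204]
255 [137 137 138 137 138 121 128 133 199 201 204 201 199 198 200 204 205]
256 [138 137 137 137 113  94  98 128 197 201 202 201 199 199 203 205 204]
257 [137 136 138 138  97  83  79 143 197 201 202 201 198 198 203 206 204]
258 [138 137 138 137  85  73  69 189 201 202 202 199 198 200 204 206 203]
259 [137 137 136 136  91  65  69 199 201 203 202 198 198 200 205 205 203]
260 [138 137 137 137 127 120 133 197 200 204 199 197 198 201 205 204 204]
261 [137 138 137 138 137 138 168 197 200 203 199 197 199 201 205 204 202]
(np.float64(258.699278951263), np.float64(256.1292814657159)) (np.float64(260.281706660327), np.float64(256.24297404440114))
```

```bash
python3 -c "
from h import *
print(hand_in(), observe()['clock'])"
```

```text
the job is handed in; nothing more can be done
the job is handed in; nothing more can be done
```

I've handed the job in. As far as the cameras show, every part of the task is done, but `hand_in` reports no verdict.

**What I did:**
- **Brushes:** I laid the two orange brushes across both rails of the rest.
- **Straightedge:** I slid it to the pins with a loose finger behind its fin until it stalled against them at about 20 N.
- **Jars:** I stood the three jars on the bar.
- **Brush knocked late in the run:** the far brush was pushed about 30 mm along its length. I pushed it back with shut fingers.

**Last checks:**
- **Brushes:** both middles are within about 5 mm of mid-way, less than 0.1 rad off square, and rest on both rails.
- **Straightedge:** after the push, the side view showed no gap at either pin. The final top view matches the earlier one to within 0.2 mm.
- **Jars:** all three are upright, within about 5 mm of the bar's centre line.
- **Cup, bottle, tube and look-alikes:** all appear unmoved.

**What failed or disagreed:**
- **Pin distance:** from the top camera, each pin centre measures 5.6–6.0 mm from the bar edge, where touching should give 4 mm. I took this as measurement bias, because the side view shows contact. If it were a real gap, it would be about 2 mm, against the 2.5 mm allowed.
- **Side view of the pins:** the jars now hide both pins there, so that contact check dates from before the jars were placed.
- **Tool tilt:** the tool tilted by up to about 9° during the run. One attempt to straighten it by pressing the fingertips on the table reached about 55 N. I then straightened it by pushing gently against the board's far edge.

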